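# Empty the scrap tray and press the tub lid home

## Robot

A 7-joint arm with a two-finger parallel gripper is mounted at the origin on the work surface. World frame = base frame: x ahead of the robot, y to its left, z up, the work surface at z = 0. Lengths are in mm, angles in rad, forces in N, time in s.
With the tool pointing down it reaches from about 425 to 950 mm from the base axis. Payload 16.7 kg.
Tool frame: the origin (TCP) lies at the very end of the fingers, on their centre line; the grasp point (between the pads) lies 19 mm behind it; z points along the fingers, y is the direction in which the jaws open and shut (so a half turn about z gives the same grasp; the last joint's range is limited). The gripper opens to 94 mm and grips with 3 to 60 N. Pads are 16 mm wide; open, the fingers measure 119 mm over their backs; the gripper's body (75 mm by 177 mm) begins 78 mm behind the grasp point.
Start: joints at [1.149, 0.426, 0.074, 1.606, -0.034, 1.111, -0.067], TCP at [181.184, -650.19, 205.467] pointing down, gripper open.
Joint ranges: [-2.85, 2.85], [-0.5, 2.14], [-1.23, 1.37], [0.21, 2.46], [-1.02, 4.16], [0.16, 2.05], [-2.73, 2.73]. Speed limits (rad/s): [1.89, 1.89, 2.39, 2.39, 3.01, 3.01, 3.01].

## Interface

Orientations are given as a 3x3 rotation matrix whose columns are the frame's x, y, z axes.
In Python, from station import ctrl gives the robot as it stands.
- The arm moves only by the tool servo_tool, never from a script. Its argument "motion" is a list of rows, each an object of numbers: "x", "y", "z": the shift along the tool's x, y, z each as a share of 1 m, from -1 to 1; "wx", "wy", "wz": the turn, a rotation vector about the tool's x, y, z each as a share of 1.5 rad, from -1 to 1; "grip": the gripper command: -1 is fully open, 1 is shut, values between are in proportion. In form: [{"x": .., "y": .., "z": .., "wx": .., "wy": .., "wz": .., "grip": ..}, ...]. A call has 1 to 20 rows; each row is the pose to reach, as a shift and turn from the pose commanded when the call began, along the tool's axes at that moment; what a row does not reach only later rows make up. A row lasts 1/12 s, in which the tool goes at most 41.7 mm and 7.16 degrees, less where a joint would pass 70% of its speed; a pose out of reach is approached as far as the arm can. A call with a number of a shift or a turn outside -1 to 1 is refused whole. A call with a gripper value outside its range is refused whole. The fingers move at their own pace and stop on an object; "squeeze" is the grip in N (left out, the last holds). Time passes only in rows, so rows that repeat a pose let the fingers close. It gives the time, the measured TCP pose, the force and the opening at its end, in the units of the state.
- ctrl.get_obs(): the state, without advancing time (a new reading comes with each control period).
- ctrl.read_camera(name): name is "scene" or "top"; returns a dict with "color" (400x640x3 uint8, red, green, blue), "fovy" (degrees; the focal length in pixels is half the picture's height over the tangent of half this angle, whatever the lens; pixels are square), "cx", "cy" (the principal point, pixels), "dist" ([k1, k2, p1, p2, k3] as OpenCV has them; the pictures are not rectified), "rvec" (rotation vector, rad) and "tvec" (3), from world to camera coordinates, as OpenCV has them. Camera axes: x right, y down, z forward; pixel columns grow to the right and rows downward; lengths in mm; the calibration is good to about 2 mm. A picture is of the moment at which its call begins. There is no depth.
- ctrl.finish_job(): hands the job in, once; it reports no verdict.
The state is a dict: "t": time; "joints": joint angles; "qd": joint speeds; "joint_efforts": joint torques, N m; "position": TCP position; "eef_rot": TCP orientation; "ft_force": force on the tool from outside, world axes, zero at the start; "torque": the same for the moment, N m; "grip_width": finger opening in mm.
Only numpy, scipy, OpenCV 4.12 (cv2) and the standard library are available. Lean on these libraries where they do the work, as an engineer would, in place of code of your own. Each camera call takes 0.05 s, during which the arm holds its last target.

## Task

Gather the worn brake shoes and pedals that lie loose on the ledge into the scrap tray, then tip the tray so that all the parts go into the grey scrap tub, and set the tray back on its rubber mat. Put the lid on the tub and press it down over each corner until all four catches under it are fully home. Press the catches only by way of the lid, and leave the seat post, brake lever, sprocket and bell dome where they are.

Things in the scene. Friction and masses are not known exactly. Their poses are not given: they have to be found in the camera images.
- tub: open square scrap tub of grey sheet steel, fixed, outside 190 x 190 mm, rim 95 mm high, walls 4 mm, floor 4 mm. Origin at the centre of its underside, axes along its sides. In each inner corner, centred 80 mm from the middle in x and y, a 26 x 26 mm dark steel pillar (top 4 mm below the rim) carries a brass catch.
- catch0 (a joint): push-down brass catch, 18 x 18 mm, in the tub's +x +y corner (at 80 mm, 80 mm from the tub's middle). Value = how far it is pushed down: 0 = fully up, its top 13 mm above the rim; 0.010 = home, its top 3 mm above the rim. It slides stiffly (about 7 N), stays where it is left, and is pushed by way of the lid.
- catch1 (a joint): push-down brass catch, 18 x 18 mm, in the tub's -x +y corner (at 80 mm, 80 mm from the tub's middle). Value = how far it is pushed down: 0 = fully up, its top 13 mm above the rim; 0.010 = home, its top 3 mm above the rim. It slides stiffly (about 7 N), stays where it is left, and is pushed by way of the lid.
- catch2 (a joint): push-down brass catch, 18 x 18 mm, in the tub's -x -y corner (at 80 mm, 80 mm from the tub's middle). Value = how far it is pushed down: 0 = fully up, its top 13 mm above the rim; 0.010 = home, its top 3 mm above the rim. It slides stiffly (about 7 N), stays where it is left, and is pushed by way of the lid.
- catch3 (a joint): push-down brass catch, 18 x 18 mm, in the tub's +x -y corner (at 80 mm, 80 mm from the tub's middle). Value = how far it is pushed down: 0 = fully up, its top 13 mm above the rim; 0.010 = home, its top 3 mm above the rim. It slides stiffly (about 7 N), stays where it is left, and is pushed by way of the lid.
- lid: square steel lid, 208 x 208 mm, plate 5 mm, 24 mm deep skirt all round (inside 200 mm: 5 mm play each side), 400 g; wooden grip rib on top at the middle, 100 mm along its x, 18 mm wide, 36 mm high. Origin: centre of the skirt's lower edge (plate top at z = 29 mm, rib top 65 mm). Loose on raised catches its origin is 84 mm above the tub's origin, fully home 74 mm. Any quarter turn fits.
- mat: black rubber mat, 210 x 180 x 4 mm, fixed to the ledge, the tray's place; origin at the centre of its underside (top 4 mm up).
- tray: aluminium scrap tray, 170 mm along x, 140 mm along y, floor 4 mm thick; 4 mm walls 39 mm high at +x, +y, -y; the -x side is open (the mouth). A flat wooden handle bar along y, 18 mm wide (x), 20 mm high, bridges it: centre at x = 45, y = 0, z = 80 mm. Empty 300 g. Origin at the centre of its underside. Tipped about 60 degrees mouth down, the parts slide out.
- shoe0: a worn brake shoe: black rubber block with a smaller steel backing plate on top, 70 x 26 x 24 mm (length along its x, width along y), 80 g; origin at the centre of its underside. May be absent.
- shoe1: a worn brake shoe: black rubber block with a smaller steel backing plate on top, 70 x 26 x 24 mm (length along its x, width along y), 80 g; origin at the centre of its underside. May be absent.
- shoe2: a worn brake shoe: black rubber block with a smaller steel backing plate on top, 70 x 26 x 24 mm (length along its x, width along y), 80 g; origin at the centre of its underside. May be absent.
- pedal0: a worn pedal: two black bars and a steel barrel between end plates, 80 x 46 x 24 mm overall (length along its x, width along y), 120 g; origin at the centre of its underside. May be absent.
- pedal1: a worn pedal: two black bars and a steel barrel between end plates, 80 x 46 x 24 mm overall (length along its x, width along y), 120 g; origin at the centre of its underside. May be absent.
- seat_post: bystander: chrome seat post lying along its y, 27 mm thick and 200 mm long, with a dark clamp head 45 x 40 x 34 mm; origin under the tube's middle.
- brake_lever: bystander: yellow brake lever 160 mm long with a dark clamp; origin under the clamp.
- sprocket: bystander: black rear sprocket lying flat, 122 mm across, 22 mm high; origin under its middle.
- bell_dome: bystander: brass bell dome, 64 mm across, 32 mm high; origin under its middle.

How it is judged (in metres and radians):
On the way, in this order (a step that is already met when the one before it is completed fails the run):
1. every worn shoe and pedal lies in the tray, which stands upright (x of shoe0 in the frame of tray between -0.088 and 0.088 m and y of shoe0 in the frame of tray between -0.068 and 0.068 m and z of shoe0 in the frame of tray between -0.005 and 0.07 m and x of shoe1 in the frame of tray between -0.088 and 0.088 m and y of shoe1 in the frame of tray between -0.068 and 0.068 m and z of shoe1 in the frame of tray between -0.005 and 0.07 m and x of shoe2 in the frame of tray between -0.088 and 0.088 m and y of shoe2 in the frame of tray between -0.068 and 0.068 m and z of shoe2 in the frame of tray between -0.005 and 0.07 m and x of pedal0 in the frame of tray between -0.088 and 0.088 m and y of pedal0 in the frame of tray between -0.068 and 0.068 m and z of pedal0 in the frame of tray between -0.005 and 0.07 m and x of pedal1 in the frame of tray between -0.088 and 0.088 m and y of pedal1 in the frame of tray between -0.068 and 0.068 m and z of pedal1 in the frame of tray between -0.005 and 0.07 m and angle between tray's own z axis and vertical below 0.15 rad), for 0.3 s.
2. the tray is tipped by more than 40 degrees and every part lies in the tub, below its rim, while it is still tipped (x of shoe0 in the frame of tub between -0.093 and 0.093 m and y of shoe0 in the frame of tub between -0.093 and 0.093 m and z of shoe0 in the frame of tub between -0.005 and 0.097 m and x of shoe1 in the frame of tub between -0.093 and 0.093 m and y of shoe1 in the frame of tub between -0.093 and 0.093 m and z of shoe1 in the frame of tub between -0.005 and 0.097 m and x of shoe2 in the frame of tub between -0.093 and 0.093 m and y of shoe2 in the frame of tub between -0.093 and 0.093 m and z of shoe2 in the frame of tub between -0.005 and 0.097 m and x of pedal0 in the frame of tub between -0.093 and 0.093 m and y of pedal0 in the frame of tub between -0.093 and 0.093 m and z of pedal0 in the frame of tub between -0.005 and 0.097 m and x of pedal1 in the frame of tub between -0.093 and 0.093 m and y of pedal1 in the frame of tub between -0.093 and 0.093 m and z of pedal1 in the frame of tub between -0.005 and 0.097 m and angle between tray's own z axis and vertical above 0.7 rad), for 0.2 s.
3. the lid lies square over the tub (within 12 mm) on the catches, with the parts inside and at least one catch still up by 3 mm or more (x of shoe0 in the frame of tub between -0.093 and 0.093 m and y of shoe0 in the frame of tub between -0.093 and 0.093 m and z of shoe0 in the frame of tub between -0.005 and 0.097 m and x of shoe1 in the frame of tub between -0.093 and 0.093 m and y of shoe1 in the frame of tub between -0.093 and 0.093 m and z of shoe1 in the frame of tub between -0.005 and 0.097 m and x of shoe2 in the frame of tub between -0.093 and 0.093 m and y of shoe2 in the frame of tub between -0.093 and 0.093 m and z of shoe2 in the frame of tub between -0.005 and 0.097 m and x of pedal0 in the frame of tub between -0.093 and 0.093 m and y of pedal0 in the frame of tub between -0.093 and 0.093 m and z of pedal0 in the frame of tub between -0.005 and 0.097 m and x of pedal1 in the frame of tub between -0.093 and 0.093 m and y of pedal1 in the frame of tub between -0.093 and 0.093 m and z of pedal1 in the frame of tub between -0.005 and 0.097 m and horizontal distance between lid and tub below 0.012 m and z of lid in the frame of tub below 0.088 m and angle between lid's own z axis and vertical below 0.12 rad and value of joint any of catch0, catch1, catch2, catch3 below 0.007 m), for 0.2 s.
At the end, for the whole second after the job is handed in: All worn parts lie in the tub below its rim; the lid is on it, centred within 10 mm, level and within 3 mm of fully home, each of the four catches down over 8.2 of its 10 mm; the tray stands upright on its mat, centres within 50 mm; all released and at rest (x of shoe0 in the frame of tub between -0.093 and 0.093 m and y of shoe0 in the frame of tub between -0.093 and 0.093 m and z of shoe0 in the frame of tub between -0.005 and 0.097 m and x of shoe1 in the frame of tub between -0.093 and 0.093 m and y of shoe1 in the frame of tub between -0.093 and 0.093 m and z of shoe1 in the frame of tub between -0.005 and 0.097 m and x of shoe2 in the frame of tub between -0.093 and 0.093 m and y of shoe2 in the frame of tub between -0.093 and 0.093 m and z of shoe2 in the frame of tub between -0.005 and 0.097 m and x of pedal0 in the frame of tub between -0.093 and 0.093 m and y of pedal0 in the frame of tub between -0.093 and 0.093 m and z of pedal0 in the frame of tub between -0.005 and 0.097 m and x of pedal1 in the frame of tub between -0.093 and 0.093 m and y of pedal1 in the frame of tub between -0.093 and 0.093 m and z of pedal1 in the frame of tub between -0.005 and 0.097 m and value of joint each of catch0, catch1, catch2, catch3 above 0.0082 m and horizontal distance between lid and tub below 0.01 m and z of lid in the frame of tub below 0.077 m and angle between lid's own z axis and vertical below 0.035 rad and horizontal distance between tray and mat below 0.05 m and z of tray in the frame of mat below 0.014 m and angle between tray's own z axis and vertical below 0.08 rad and linear speed of each of tray, lid below 0.02 m/s); the robot touches nothing.
It fails at once if the fingers push on the tub or on a bare catch with more than 6 N (contact force between the fingers and tub above 6 N).
It fails at once if a bystander (seat post, brake lever, sprocket or bell dome) is moved by more than 25 mm (distance of any of seat_post, brake_lever, sprocket, bell_dome from where it was at the start of the episode above 0.025 m).
Of shoe0, shoe1, shoe2, pedal0, pedal1 only 4 to 5 are there at a start; the rules pass over those that are not, and their reading is None.
At some moment in a run one of shoe1, shoe2, pedal1, lid may be knocked a few centimetres aside while the robot is not near it.
It also fails if it takes over 192 s, if anything falls off the work surface, if the arm or the gripper's body presses on something with over 40 N, if the wrist force passes 120 N, or if a joint passes its speed limit or range.

## Working session

There is one attempt and no reset: what is moved stays moved. The work goes in short steps, Python scripts to look and compute and a tool call to move; the robot and the scene stay as the last step left them, time stands still between calls to the robot, and variables do not carry over. Pictures are saved under pics/ and viewed, and the job is handed in when it is done.

Besides the shell and the picture viewer there is one more tool, called after ">>>" by a JSON object that holds its "name" and its "arguments". servo_tool: Moves the arm, as the interface text tells. Shift numbers are shares of 1 m and turn numbers shares of 1.5 rad, none past 1 either way. Its arguments: {"type":"object","properties":{"motion":{"type":"array"},"squeeze":{"type":"number"}},"required":["motion"]}

```bash
ls; mkdir -p pics
python3 - <<'E'
from station import ctrl
import cv2
o=ctrl.get_obs();print(o)
for n in("scene","top"):
    c=ctrl.read_camera(n);cv2.imwrite(f"pics/{n}0.png",c["color"][:,:,::-1])
    print({k:v for k,v in c.items() if k!="color"})
E
```

```text
pics
{'t': 0.0, 'joints': array([ 1.14951091,  0.42670217,  0.07383289,  1.60662405, -0.03407904,
        1.11085133, -0.06711859]), 'qd': array([ 0.00025255,  0.00053377, -0.00047947, -0.00086701,  0.00148629,
        0.00044915,  0.00053623]), 'joint_efforts': array([-4.98778409e-04, -9.35819292e+01,  3.66744362e+00, -4.54192185e+01,
       -4.88865771e-02,  2.01952510e-02,  1.51145850e-04]), 'position': array([ 181.05173197, -649.780321  ,  204.78748874]), 'eef_rot': array([[ 9.63299836e-01,  2.68427302e-01, -4.57920013e-04],
       [ 2.68427671e-01, -9.63299038e-01,  1.24472815e-03],
       [-1.06994889e-04, -1.32196482e-03, -9.99999120e-01]]), 'ft_force': array([-0.09009261,  0.12457497, -0.42989563]), 'torque': array([-0.00207015,  0.02657921, -0.02717466]), 'grip_width': 94.08104762219322}
{'fovy': 46.37500518791714, 'cx': 315.57741069274266, 'cy': 201.7611229780886, 'dist': array([0.02246914, 0.        , 0.        , 0.        , 0.        ]), 'rvec': array([ 1.88389636,  1.52707226, -0.66355423]), 'tvec': array([-111.61635953, -346.95696751, 1711.04737238])}
{'fovy': 55.85729561325455, 'cx': 315.52205807690694, 'cy': 199.87477962444356, 'dist': array([-0.06786926,  0.        ,  0.        ,  0.        ,  0.        ]), 'rvec': array([ 2.18228825, -2.16902943,  0.15618381]), 'tvec': array([-43.90748741, 618.28267629, 963.81049408])}
```

View pics/scene0.png

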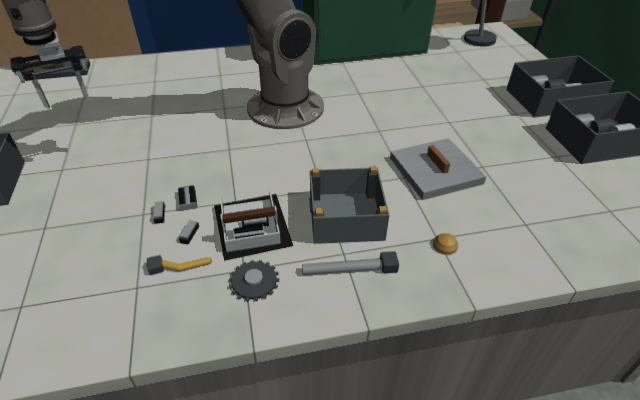

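View pics/top0.png

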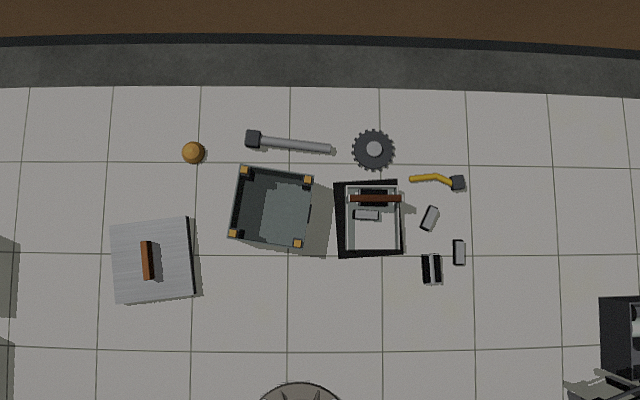

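```bash
cat > h.py <<'E'
from station import ctrl
import cv2, numpy as np
def cam(n):
    c=ctrl.read_camera(n);h=c["color"].shape[0]
    f=h/2/np.tan(np.radians(c["fovy"])/2)
    c["K"]=np.array([[f,0,c["cx"]],[0,f,c["cy"]],[0,0,1.]])
    c["R"]=cv2.Rodrigues(c["rvec"])[0];c["t"]=np.array(c["tvec"]).reshape(3)
    return c
def ray(c,p):
    u=cv2.undistortPoints(np.array([[p]],float),c["K"],c["dist"])[0,0]
    d=c["R"].T@np.array([u[0],u[1],1]);o=-c["R"].T@c["t"]
    return o,d
def at(c,p,z):
    o,d=ray(c,p);return (o+d*(z-o[2])/d[2]).round(1)
def tri(c1,p1,c2,p2):
    o1,d1=ray(c1,p1);o2,d2=ray(c2,p2);d1/=np.linalg.norm(d1);d2/=np.linalg.norm(d2)
    s=np.linalg.lstsq(np.c_[d1,-d2],o2-o1,rcond=None)[0]
    a=o1+s[0]*d1;b=o2+s[1]*d2
    return ((a+b)/2).round(1),round(np.linalg.norm(a-b),1)
def proj(c,P):
    return cv2.projectPoints(np.array(P,float).reshape(-1,3),c["rvec"],c["t"],c["K"],c["dist"])[0][:,0]
def crop(c,x0,y0,x1,y1,s,name):
    im=cv2.resize(c["color"][y0:y1,x0:x1,::-1],None,fx=s,fy=s,interpolation=cv2.INTER_CUBIC)
    for x in range((x0//10+1)*10,x1,10):
        cv2.line(im,((x-x0)*s,0),((x-x0)*s,6 if x%50 else 14),(0,0,255),1)
        if x%20==0: cv2.putText(im,str(x),((x-x0)*s-10,24),0,.35,(0,0,255),1)
    for y in range((y0//10+1)*10,y1,10):
        cv2.line(im,(0,(y-y0)*s),(6 if y%50 else 14,(y-y0)*s),(0,0,255),1)
        if y%20==0: cv2.putText(im,str(y),(16,(y-y0)*s+4),0,.35,(0,0,255),1)
    cv2.imwrite("pics/"+name+".png",im)
E
python3 - <<'E'
from h import *
c=cam("top");crop(c,325,170,475,290,5,"t1");crop(c,100,155,330,310,3,"t2")
s=cam("scene");crop(s,140,170,300,290,5,"s1");crop(s,290,130,490,250,4,"s2")
E
```

```text
(no output)
```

View pics/t1.png

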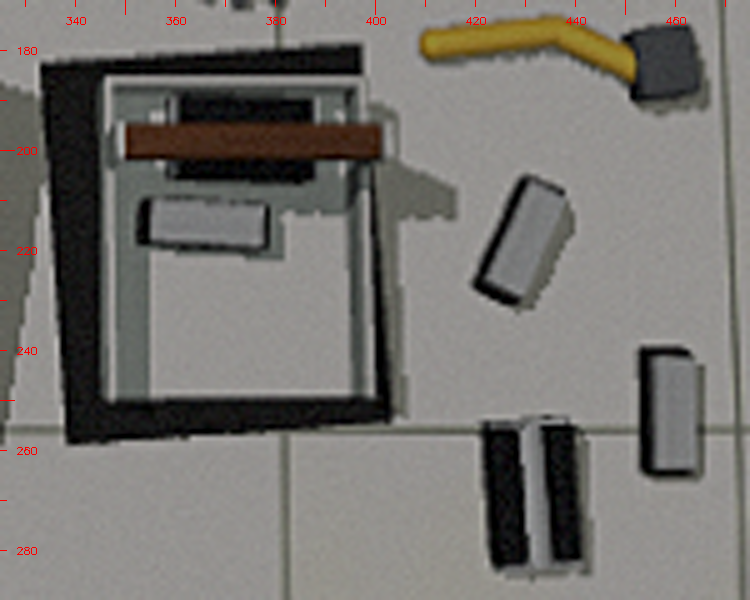

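View pics/s1.png

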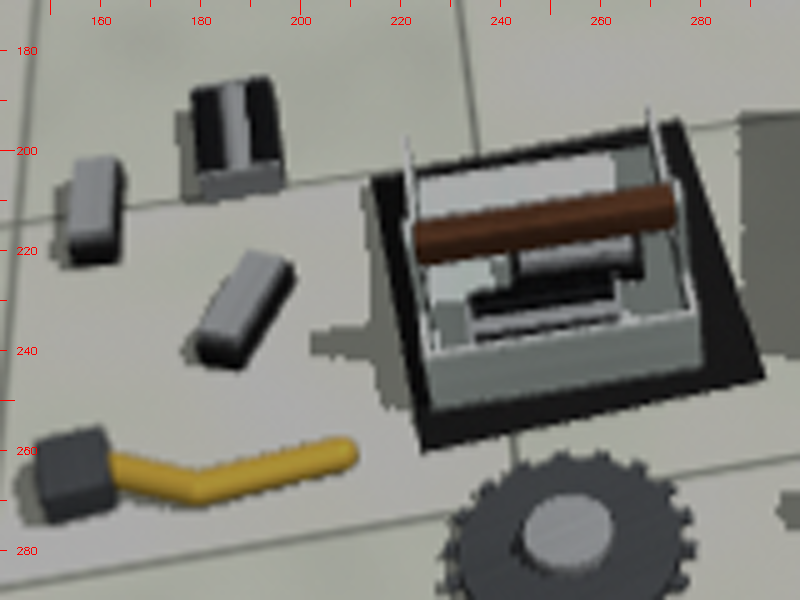

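View pics/t2.png

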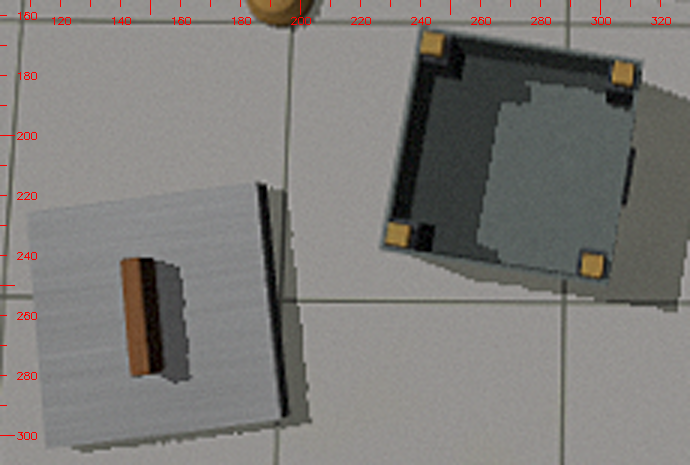

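View pics/s2.png

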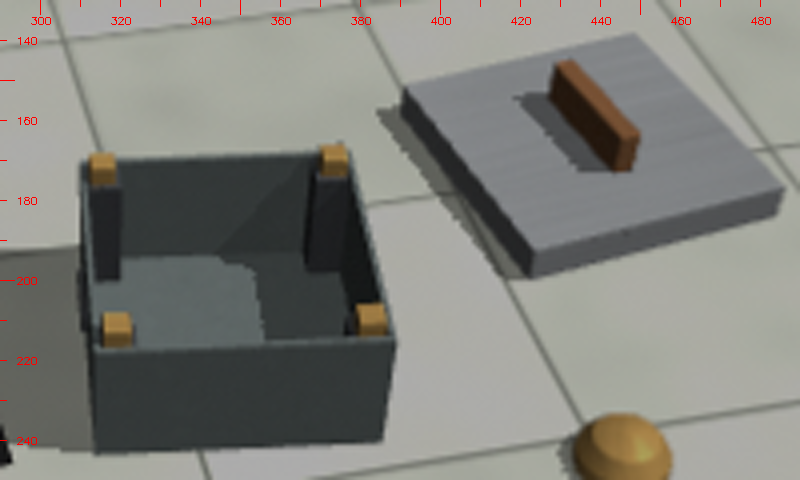

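Run:
```python
from h import *
t=cam("top");s=cam("scene")
T1=lambda x,y:(325+x/5,170+y/5)
S1=lambda x,y:(140+x/5,170+y/5)
T2=lambda x,y:(100+x/3,155+y/3)
S2=lambda x,y:(290+x/4,130+y/4)
P=lambda n,a,b:print(n,*tri(t,a,s,b))
P("A",(430.5,217.5),(189,229))
P("A+x",(435.3,207.3),(183.6,236));P("A-x",(425.8,227.8),(194.5,221.7))
P("B",(460.1,252.4),(159,209.2));P("B+x",(459.7,240.7),(158.2,217.3));P("B-x",(460.5,264),(159.7,201))
P("ped",(431.6,269),(187.2,194.8))
P("ped+x",T1(533,422),S1(242,165));P("ped-x",T1(540,570),S1(233,84))
P("hand-R",T1(382,143),S1(415,230));P("hand-L",T1(125,143),S1(675,195))
P("rib",T2(134,317),S2(597,99));P("rib+x",T2(129,258),S2(628,136));P("rib-x",T2(139,377),S2(565,62))
P("lidc",T2(30,212),S2(784,187));P("lidc",T2(262,183),S2(533,250));P("lidc",T2(287,415),S2(403,87));P("lidc",T2(48,445),S2(635,34))
for n,a,b in (("+x+y",(432,44),(372,312)),("+x-y",(623,73),(117,320)),("-x+y",(398,234),(334,150)),("-x-y",(592,265),(103,157))):P("catch"+n,T2(*a),S2(*b))
for n,a,b in (("+x+y",(423,26),(395,340)),("+x-y",(642,63),(93,348)),("-x+y",(380,248),(350,153)),("-x-y",(608,281),(80,162))):P("rim"+n,T2(*a),S2(*b))
for n,p in (("+x+y",(41,64)),("+x-y",(360,45)),("-x+y",(68,444)),("-x-y",(392,420))):print("mat",n,at(t,T1(*p),4))
for n,p in (("+x+y",(423,452)),("+x-y",None),):pass
print("matS",at(s,S1(423,452),4),at(s,S1(765,378),4),at(s,S1(685,120),4),at(s,S1(372,178),4))
print("mouth floor",at(t,T1(103,402),8),at(t,T1(363,398),8))
P("tray +x+y",T1(105,76),S1(698,308));P("tray +x-y",T1(358,78),S1(428,352))
```

```text
A [ 574.8 -350.7   21.6] 4.8
A+x [ 602.1 -363.5   26.3] 4.2
A-x [ 547.  -337.1   18.7] 6.2
B [ 480.4 -430.4   21.2] 4.8
B+x [ 511.9 -431.1   20.5] 3.8
B-x [ 449.5 -429.1   23.7] 5.3
ped [ 436.1 -352.5   20.1] 1.3
ped+x [ 475.4 -350.4   24.2] 4.4
ped-x [ 396.2 -355.4   17. ] 3.4
hand-R [ 617.3 -254.4   91.1] 3.0
hand-L [ 616.7 -123.7   88.5] 3.8
rib [456.6 396.4  58.8] 1.5
rib+x [506.3 400.5  61.9] 1.2
rib-x [406.3 391.1  57.6] 2.6
lidc [546.5 510.1  26.2] 3.2
lidc [574.4 302.7  27.2] 5.2
lidc [372.6 273.8  27.1] 5.8
lidc [342.9 482.8  25.9] 2.5
catch+x+y [685.3 141.3 103.3] 2.4
catch+x-y [661.8 -17.3 106.1] 2.4
catch-x+y [528.1 164.5 105.4] 2.5
catch-x-y [504.1   7.  107. ] 2.8
rim+x+y [702.7 151.3  93.3] 3.2
rim+x-y [672.2 -33.9  95.1] 0.9
rim-x+y [516.7 181.4  91. ] 1.7
rim-x-y [491.   -6.3  94.4] 2.2
mat +x+y [670.  -89.6   4. ]
mat +x-y [ 682.4 -267.5    4. ]
mat -x+y [ 462.7 -104.     4. ]
mat -x-y [ 475.7 -281.1    4. ]
matS [ 687.8 -265.2    4. ] [674.8 -88.2   4. ] [468.4 -99.4   4. ] [ 480.1 -280.     4. ]
mouth floor [ 485.4 -122.6    8. ] [ 487.7 -264.3    8. ]
tray +x+y [ 657.3 -119.4   45.6] 1.9
tray +x-y [ 657.7 -255.7   44. ] 0.6
```

```bash
cat >> h.py <<'E'
from scipy.spatial.transform import Rotation as Ro
def yawR(deg):
    # tool down, tool x axis at yaw deg
    a=np.radians(deg);x=np.array([np.cos(a),np.sin(a),0]);z=np.array([0,0,-1.]);return np.c_[x,np.cross(z,x),z]
def plan(pos,R=None,p0=None,R0=None):
    o=ctrl.get_obs();p0=o["position"] if p0 is None else np.array(p0,float);R0=o["eef_rot"] if R0 is None else R0
    R=R0 if R is None else R
    d=R0.T@(np.array(pos,float)-p0)/1000;w=Ro.from_matrix(R0.T@R).as_rotvec()/1.5
    n=max(np.linalg.norm(d)/.0417,np.linalg.norm(w)*1.5/.125)
    print(dict(zip("x y z wx wy wz".split(),np.r_[d,w].round(4).tolist())),"rows",round(n,1))
E
python3 - <<'E'
from h import *
t=cam("top");s=cam("scene")
T1=lambda x,y:(325+x/5,170+y/5)
for p in ((150,198),(270,205),(268,245),(147,243)):print(at(t,T1(*p),32))
print("ped",at(t,T1(240,95),32),at(t,T1(240,180),32),at(t,T1(165,138),32),at(t,T1(316,138),32))
plan((480,-430,150),yawR(1))
E
```

```text
[ 593.8 -145.6   32. ]
[ 590.4 -210.    32. ]
[ 569.  -208.6   32. ]
[ 569.7 -143.8   32. ]
ped [ 649.6 -194.6   32. ] [ 603.7 -194.    32. ] [ 626.  -153.9   32. ] [ 626.7 -235.5   32. ]
{'x': 0.347, 'y': -0.1318, 'z': 0.0554, 'wx': -0.0001, 'wy': 0.0, 'wz': 0.1696} rows 9.0
```

>>> {"name": "servo_tool", "arguments": {"motion": [{"x": 0.347,"y": -0.132,"z": 0.055,"wz": 0.17,"grip": -1},{"x": 0.347,"y": -0.132,"z": 0.055,"wz": 0.17,"grip": -1},{"x": 0.347,"y": -0.132,"z": 0.055,"wz": 0.17,"grip": -1},{"x": 0.347,"y": -0.132,"z": 0.055,"wz": 0.17,"grip": -1},{"x": 0.347,"y": -0.132,"z": 0.055,"wz": 0.17,"grip": -1},{"x": 0.347,"y": -0.132,"z": 0.055,"wz": 0.17,"grip": -1},{"x": 0.347,"y": -0.132,"z": 0.055,"wz": 0.17,"grip": -1},{"x": 0.347,"y": -0.132,"z": 0.055,"wz": 0.17,"grip": -1},{"x": 0.347,"y": -0.132,"z": 0.055,"wz": 0.17,"grip": -1},{"x": 0.347,"y": -0.132,"z": 0.055,"wz": 0.17,"grip": -1},{"x": 0.347,"y": -0.132,"z": 0.055,"wz": 0.17,"grip": -1}], "squeeze": 25}}

```text
$.motion[0]: bad value
```

Run:
```python
from h import *
o=ctrl.get_obs();print(o["joints"].round(4),o["position"].round(2))
plan((480,-431,4),yawR(1))
t=cam("top");crop(t,400,190,520,290,6,"t3")
s=cam("scene");crop(s,100,140,240,260,5,"s3")
```

```text
[ 1.1495  0.4262  0.0739  1.6061 -0.0341  1.1108 -0.0671] [ 181.17 -650.13  205.37]
{'x': 0.3467, 'y': -0.1308, 'z': 0.2014, 'wx': -0.0001, 'wy': 0.0, 'wz': 0.1696} rows 10.1
```

View pics/t3.png

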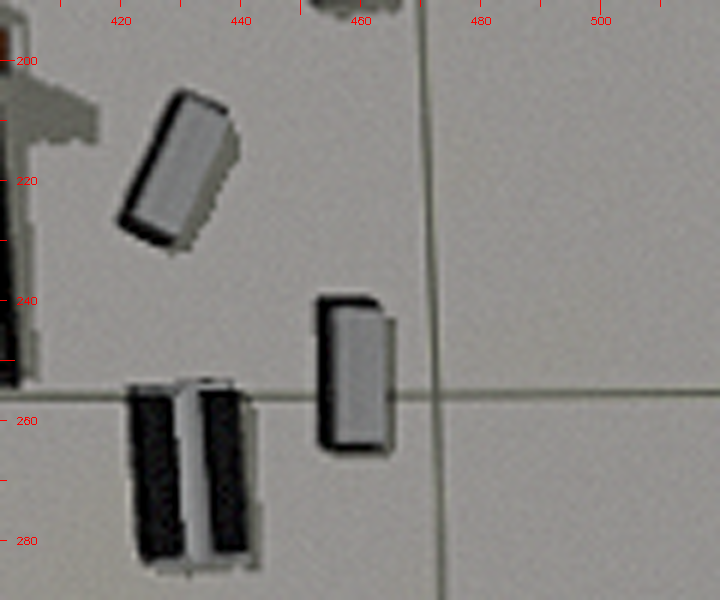

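View pics/s3.png

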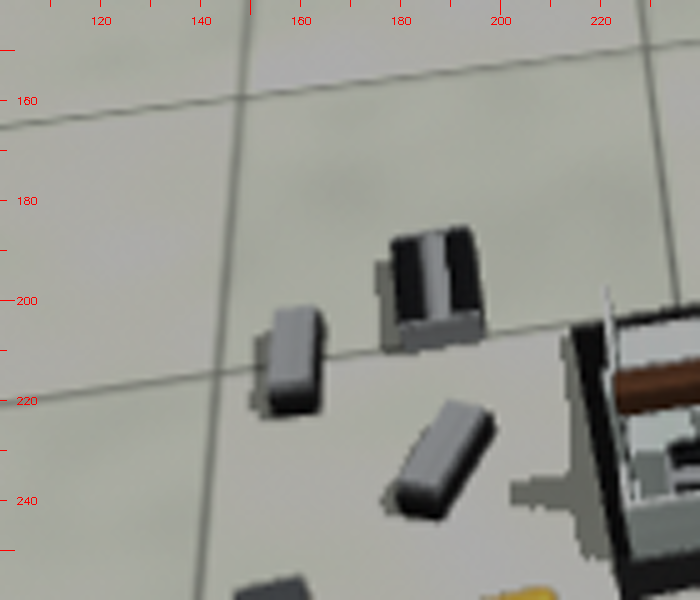

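>>> {"name": "servo_tool", "arguments": {"motion": [{"x": 0.347,"y": -0.131,"z": 0.055,"wx": 0,"wy": 0,"wz": 0.17,"grip": -1},{"x": 0.347,"y": -0.131,"z": 0.055,"wx": 0,"wy": 0,"wz": 0.17,"grip": -1},{"x": 0.347,"y": -0.131,"z": 0.055,"wx": 0,"wy": 0,"wz": 0.17,"grip": -1},{"x": 0.347,"y": -0.131,"z": 0.055,"wx": 0,"wy": 0,"wz": 0.17,"grip": -1},{"x": 0.347,"y": -0.131,"z": 0.055,"wx": 0,"wy": 0,"wz": 0.17,"grip": -1},{"x": 0.347,"y": -0.131,"z": 0.055,"wx": 0,"wy": 0,"wz": 0.17,"grip": -1},{"x": 0.347,"y": -0.131,"z": 0.055,"wx": 0,"wy": 0,"wz": 0.17,"grip": -1},{"x": 0.347,"y": -0.131,"z": 0.055,"wx": 0,"wy": 0,"wz": 0.17,"grip": -1},{"x": 0.347,"y": -0.131,"z": 0.055,"wx": 0,"wy": 0,"wz": 0.17,"grip": -1},{"x": 0.347,"y": -0.131,"z": 0.055,"wx": 0,"wy": 0,"wz": 0.17,"grip": -1},{"x": 0.347,"y": -0.131,"z": 0.055,"wx": 0,"wy": 0,"wz": 0.17,"grip": -1}], "squeeze": 25}}

```text
t: 1.42
position: [482.8, -428.1, 149.9]
eef_rot: [[1.0, 0.022, 0.0], [0.022, -1.0, 0.001], [0.0, -0.001, -1.0]]
ft_force: [-0.5, 0.8, 0.8]
grip_width: 93.9
```

Run:
```python
from h import *
o=ctrl.get_obs();print(o["t"],o["joints"].round(4),o["position"].round(2))
plan((480,-431,4),yawR(1))
t=cam("top");crop(t,400,190,520,290,6,"t4")
s=cam("scene");crop(s,100,120,240,240,5,"s4")
```

```text
1.4167 [ 0.6209  0.4298  0.007   1.7269 -0.0048  0.9857 -0.9189] [ 482.81 -428.08  149.88]
{'x': -0.0029, 'y': 0.0031, 'z': 0.1459, 'wx': -0.0009, 'wy': -0.0001, 'wz': 0.003} rows 3.5
```

View pics/t4.png

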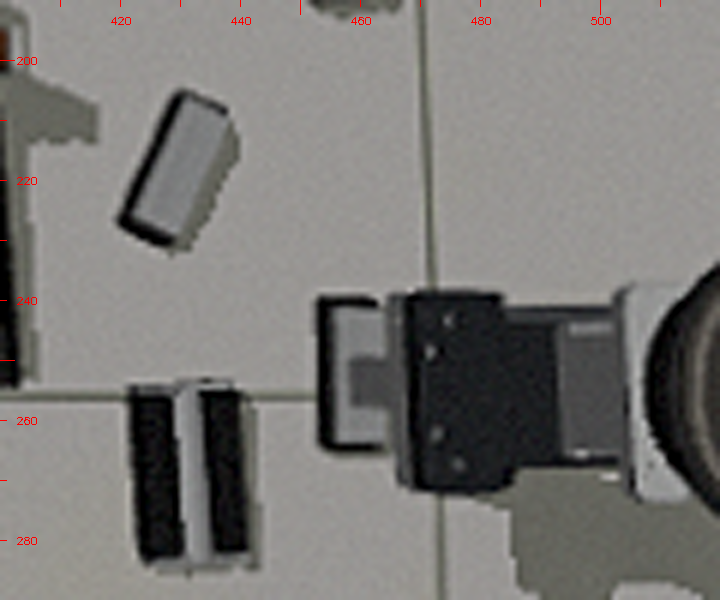

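View pics/s4.png

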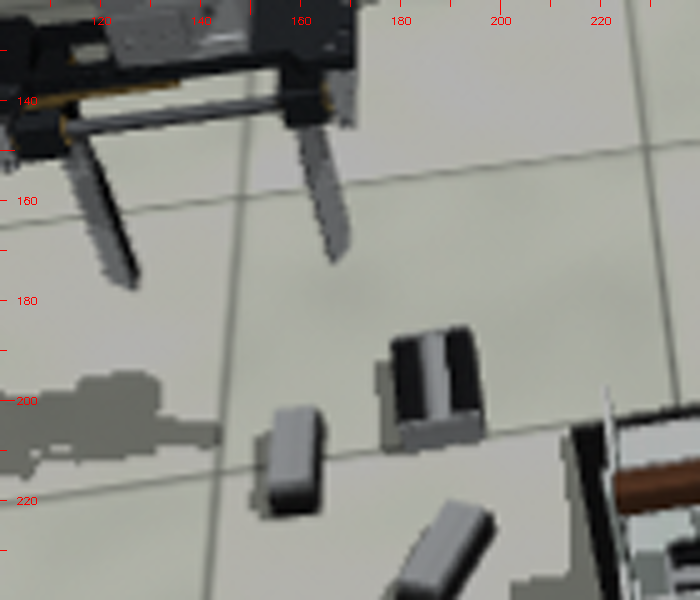

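Run:
```python
from h import *
o=ctrl.get_obs();print(o["t"],o["position"].round(2),o["qd"].round(3))
plan((486,-431,4),yawR(1))
```

```text
1.5167 [ 479.91 -431.21  150.5 ] [ 0.023 -0.006  0.014  0.001  0.     0.     0.002]
{'x': 0.0061, 'y': -0.0001, 'z': 0.1465, 'wx': 0.0001, 'wy': 0.0002, 'wz': -0.0005} rows 3.5
```

>>> {"name": "servo_tool", "arguments": {"motion": [{"x": 0.006,"y": 0,"z": 0.03,"wx": 0,"wy": 0,"wz": 0,"grip": -0.15},{"x": 0.006,"y": 0,"z": 0.06,"wx": 0,"wy": 0,"wz": 0,"grip": -0.15},{"x": 0.006,"y": 0,"z": 0.09,"wx": 0,"wy": 0,"wz": 0,"grip": -0.15},{"x": 0.006,"y": 0,"z": 0.11,"wx": 0,"wy": 0,"wz": 0,"grip": -0.15},{"x": 0.006,"y": 0,"z": 0.125,"wx": 0,"wy": 0,"wz": 0,"grip": -0.15},{"x": 0.006,"y": 0,"z": 0.14,"wx": 0,"wy": 0,"wz": 0,"grip": -0.15},{"x": 0.006,"y": 0,"z": 0.146,"wx": 0,"wy": 0,"wz": 0,"grip": -0.15},{"x": 0.006,"y": 0,"z": 0.146,"wx": 0,"wy": 0,"wz": 0,"grip": -0.15},{"x": 0.006,"y": 0,"z": 0.146,"wx": 0,"wy": 0,"wz": 0,"grip": 1},{"x": 0.006,"y": 0,"z": 0.146,"wx": 0,"wy": 0,"wz": 0,"grip": 1},{"x": 0.006,"y": 0,"z": 0.146,"wx": 0,"wy": 0,"wz": 0,"grip": 1},{"x": 0.006,"y": 0,"z": 0.146,"wx": 0,"wy": 0,"wz": 0,"grip": 1},{"x": 0.006,"y": 0,"z": 0.146,"wx": 0,"wy": 0,"wz": 0,"grip": 1},{"x": 0.006,"y": 0,"z": 0.146,"wx": 0,"wy": 0,"wz": 0,"grip": 1}], "squeeze": 25}}

```text
t: 2.68
position: [486.6, -431.0, 5.2]
eef_rot: [[1.0, 0.017, 0.001], [0.017, -1.0, -0.001], [0.001, 0.001, -1.0]]
ft_force: [-1.1, 0.3, 7.3]
grip_width: 25.9
```

Run:
```python
from h import *
o=ctrl.get_obs();p=o["position"];print(o["t"],p.round(2),o["grip_width"])
# lift to z150, then over tray shoe with tool x along +y (yaw 91) 
plan((p[0],p[1],150),yawR(1))
plan((578,-188+6,150),yawR(90.5))
plan((578,-188+6,40),yawR(90.5))
```

```text
2.6833 [ 486.6  -431.02    5.24] 25.891386511309793
{'x': 0.0001, 'y': 0.0001, 'z': -0.1448, 'wx': 0.0004, 'wy': -0.0005, 'wz': -0.0005} rows 3.5
{'x': 0.0957, 'y': -0.2474, 'z': -0.1448, 'wx': 0.0007, 'wy': -0.0001, 'wz': -1.0419} rows 12.5
{'x': 0.0956, 'y': -0.2474, 'z': -0.0348, 'wx': 0.0007, 'wy': -0.0001, 'wz': -1.0419} rows 12.5
```

>>> {"name": "servo_tool", "arguments": {"motion": [{"x": 0,"y": 0,"z": -0.03,"wx": 0,"wy": 0,"wz": 0,"grip": 1},{"x": 0,"y": 0,"z": -0.07,"wx": 0,"wy": 0,"wz": 0,"grip": 1},{"x": 0,"y": 0,"z": -0.11,"wx": 0,"wy": 0,"wz": 0,"grip": 1},{"x": 0,"y": 0,"z": -0.145,"wx": 0,"wy": 0,"wz": 0,"grip": 1},{"x": 0.096,"y": -0.247,"z": -0.145,"wx": 0,"wy": 0,"wz": -0.95,"grip": 1},{"x": 0.096,"y": -0.247,"z": -0.145,"wx": 0,"wy": 0,"wz": -0.95,"grip": 1},{"x": 0.096,"y": -0.247,"z": -0.145,"wx": 0,"wy": 0,"wz": -0.95,"grip": 1},{"x": 0.096,"y": -0.247,"z": -0.145,"wx": 0,"wy": 0,"wz": -0.95,"grip": 1},{"x": 0.096,"y": -0.247,"z": -0.145,"wx": 0,"wy": 0,"wz": -0.95,"grip": 1},{"x": 0.096,"y": -0.247,"z": -0.145,"wx": 0,"wy": 0,"wz": -0.95,"grip": 1},{"x": 0.096,"y": -0.247,"z": -0.145,"wx": 0,"wy": 0,"wz": -0.95,"grip": 1},{"x": 0.096,"y": -0.247,"z": -0.145,"wx": 0,"wy": 0,"wz": -0.95,"grip": 1},{"x": 0.096,"y": -0.247,"z": -0.145,"wx": 0,"wy": 0,"wz": -0.95,"grip": 1},{"x": 0.096,"y": -0.247,"z": -0.145,"wx": 0,"wy": 0,"wz": -0.95,"grip": 1},{"x": 0.096,"y": -0.247,"z": -0.145,"wx": 0,"wy": 0,"wz": -0.95,"grip": 1},{"x": 0.096,"y": -0.247,"z": -0.145,"wx": 0,"wy": 0,"wz": -0.95,"grip": 1},{"x": 0.096,"y": -0.247,"z": -0.145,"wx": 0,"wy": 0,"wz": -0.95,"grip": 1},{"x": 0.096,"y": -0.247,"z": -0.145,"wx": 0,"wy": 0,"wz": -0.95,"grip": 1}]}}

```text
t: 4.18
position: [578.0, -182.3, 149.5]
eef_rot: [[0.131, 0.991, -0.0], [0.991, -0.131, 0.0], [0.0, -0.0, -1.0]]
ft_force: [-0.5, -0.6, -1.1]
grip_width: 25.8
```

Run:
```python
from h import *
t=cam("top");crop(t,325,170,475,290,5,"t5")
s=cam("scene");crop(s,140,150,300,270,5,"s5")
o=ctrl.get_obs();p=o["position"];print(o["t"],p.round(2),o["grip_width"],o["joints"].round(3))
plan((580,-182,40),yawR(90.5))
```

```text
4.2833 [ 578.1  -182.23  149.56] 25.491473617463644 [ 0.484  0.394 -0.361  1.801  0.164  0.977 -0.075]
{'x': 0.0005, 'y': 0.0018, 'z': 0.1096, 'wx': 0.0, 'wy': 0.0, 'wz': -0.0933} rows 2.6
```

View pics/t5.png

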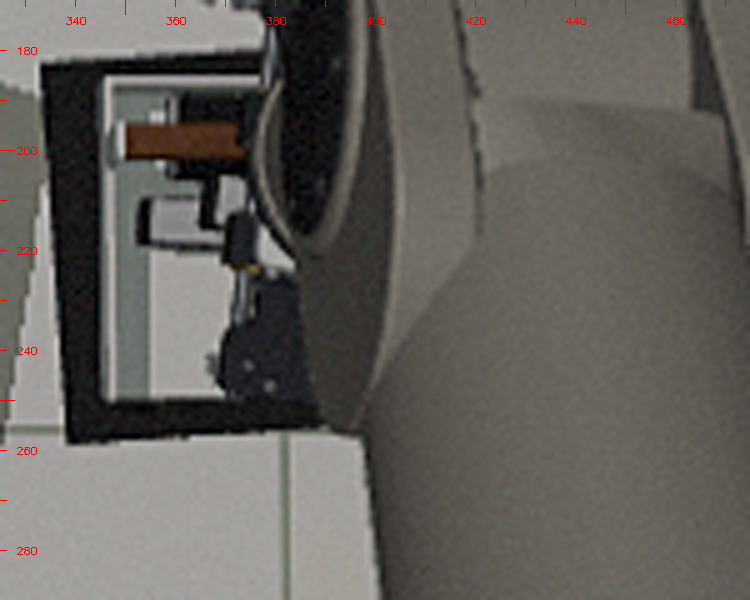

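View pics/s5.png

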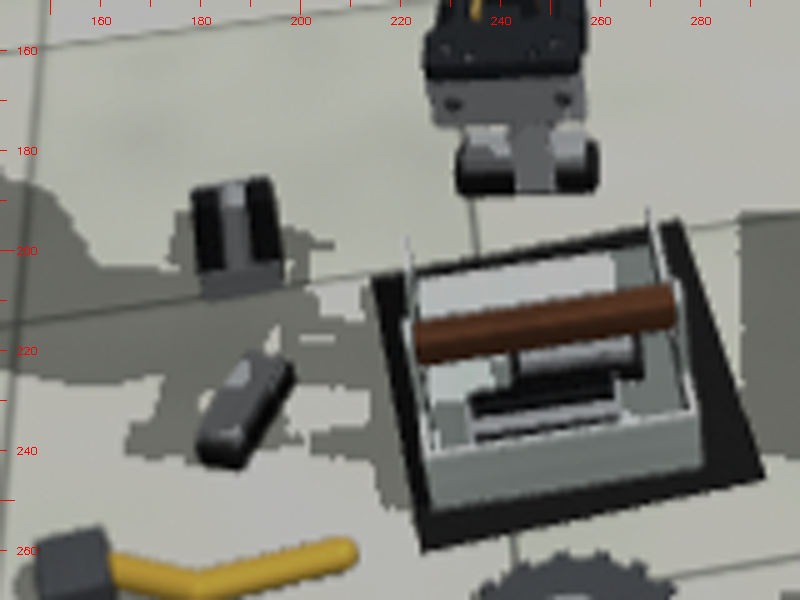

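>>> {"name": "servo_tool", "arguments": {"motion": [{"x": 0,"y": -0.002,"z": 0.0,"wx": 0,"wy": 0,"wz": -0.093,"grip": 1},{"x": 0,"y": -0.002,"z": 0.02,"wx": 0,"wy": 0,"wz": -0.093,"grip": 1},{"x": 0,"y": -0.002,"z": 0.05,"wx": 0,"wy": 0,"wz": -0.093,"grip": 1},{"x": 0,"y": -0.002,"z": 0.075,"wx": 0,"wy": 0,"wz": -0.093,"grip": 1},{"x": 0,"y": -0.002,"z": 0.095,"wx": 0,"wy": 0,"wz": -0.093,"grip": 1},{"x": 0,"y": -0.002,"z": 0.105,"wx": 0,"wy": 0,"wz": -0.093,"grip": 1},{"x": 0,"y": -0.002,"z": 0.1105,"wx": 0,"wy": 0,"wz": -0.093,"grip": 1},{"x": 0,"y": -0.002,"z": 0.1105,"wx": 0,"wy": 0,"wz": -0.093,"grip": 1}]}}

```text
t: 4.95
position: [576.0, -181.7, 38.5]
eef_rot: [[-0.01, 1.0, -0.001], [1.0, 0.01, 0.0], [0.0, -0.001, -1.0]]
ft_force: [0.4, 0.6, -1.3]
grip_width: 25.7
```

>>> {"name": "servo_tool", "arguments": {"motion": [{"x": 0,"y": 0,"z": 0.001,"wx": 0,"wy": 0,"wz": 0,"grip": 0.28},{"x": 0,"y": 0,"z": 0.001,"wx": 0,"wy": 0,"wz": 0,"grip": 0.28},{"x": 0,"y": 0,"z": 0.001,"wx": 0,"wy": 0,"wz": 0,"grip": 0.28},{"x": 0,"y": 0,"z": 0.001,"wx": 0,"wy": 0,"wz": 0,"grip": 0.28},{"x": 0,"y": 0,"z": -0.02,"wx": 0,"wy": 0,"wz": 0,"grip": 0.28},{"x": 0,"y": 0,"z": -0.06,"wx": 0,"wy": 0,"wz": 0,"grip": 0.28},{"x": 0,"y": 0,"z": -0.1,"wx": 0,"wy": 0,"wz": 0,"grip": 0.28},{"x": 0,"y": 0,"z": -0.11,"wx": 0,"wy": 0,"wz": 0,"grip": 0.28}]}}

```text
t: 5.62
position: [578.8, -182.3, 155.4]
eef_rot: [[-0.01, 1.0, 0.007], [1.0, 0.01, -0.002], [-0.002, 0.007, -1.0]]
ft_force: [1.2, 0.2, 0.8]
grip_width: 34.0
```

Run:
```python
from h import *
s=cam("scene");crop(s,140,150,300,270,5,"s6")
o=ctrl.get_obs();p=o["position"];print(o["t"],p.round(2),o["grip_width"],o["joints"].round(3))
plan((440,-353,150),yawR(4))
plan((440,-353,150),yawR(25))
```

```text
5.6667 [ 578.87 -182.51  155.06] 33.88037100604688 [ 0.51   0.388 -0.394  1.799  0.177  0.981  0.055]
{'x': -0.1691, 'y': -0.1406, 'z': 0.0044, 'wx': 0.0052, 'wy': -0.0025, 'wz': 1.0074} rows 12.1
{'x': -0.1691, 'y': -0.1406, 'z': 0.0044, 'wx': 0.0054, 'wy': -0.0015, 'wz': 0.7631} rows 9.2
```

View pics/s6.png

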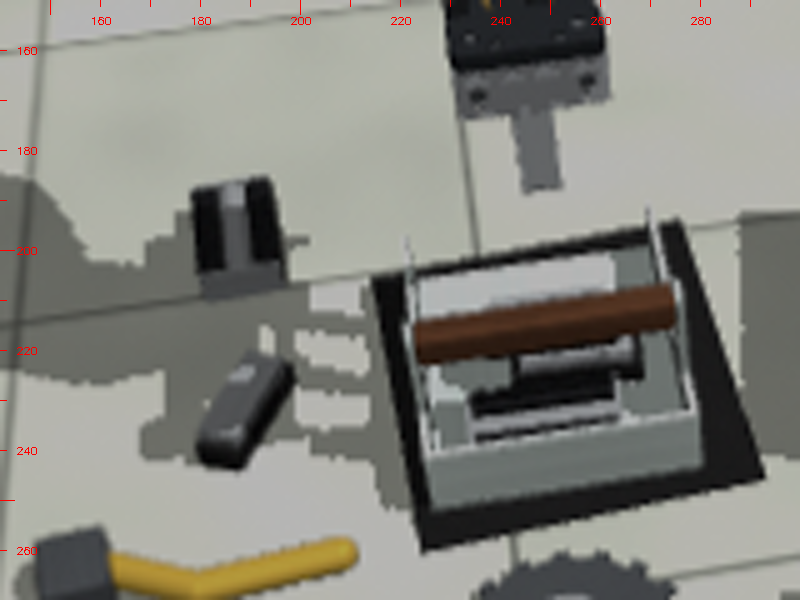

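>>> {"name": "servo_tool", "arguments": {"motion": [{"x": -0.169,"y": -0.14,"z": 0.004,"wx": 0.005,"wy": 0,"wz": 1,"grip": -0.5},{"x": -0.169,"y": -0.14,"z": 0.004,"wx": 0.005,"wy": 0,"wz": 1,"grip": -0.5},{"x": -0.169,"y": -0.14,"z": 0.004,"wx": 0.005,"wy": 0,"wz": 1,"grip": -0.5},{"x": -0.169,"y": -0.14,"z": 0.004,"wx": 0.005,"wy": 0,"wz": 1,"grip": -0.5},{"x": -0.169,"y": -0.14,"z": 0.004,"wx": 0.005,"wy": 0,"wz": 1,"grip": -0.5},{"x": -0.169,"y": -0.14,"z": 0.004,"wx": 0.005,"wy": 0,"wz": 1,"grip": -0.5},{"x": -0.169,"y": -0.14,"z": 0.004,"wx": 0.005,"wy": 0,"wz": 1,"grip": -0.5},{"x": -0.169,"y": -0.14,"z": 0.004,"wx": 0.005,"wy": 0,"wz": 1,"grip": -0.5},{"x": -0.169,"y": -0.14,"z": 0.004,"wx": 0.005,"wy": 0,"wz": 1,"grip": -0.5},{"x": -0.169,"y": -0.14,"z": 0.004,"wx": 0.005,"wy": 0,"wz": 1,"grip": -0.5},{"x": -0.169,"y": -0.14,"z": 0.004,"wx": 0.005,"wy": 0,"wz": 1,"grip": -0.5},{"x": -0.169,"y": -0.14,"z": 0.004,"wx": 0.005,"wy": 0,"wz": 1,"grip": -0.5},{"x": -0.169,"y": -0.14,"z": 0.004,"wx": 0.005,"wy": 0,"wz": 1,"grip": -0.5},{"x": -0.169,"y": -0.14,"z": 0.004,"wx": 0.005,"wy": 0,"wz": 1,"grip": -0.5}]}}

```text
t: 6.83
position: [438.0, -352.3, 145.0]
eef_rot: [[0.996, 0.085, -0.005], [0.085, -0.996, 0.004], [-0.005, -0.005, -1.0]]
ft_force: [0.6, -0.2, 0.5]
grip_width: 71.0
```

Run:
```python
from h import *
t=cam("top");crop(t,325,170,475,290,5,"t7")
s=cam("scene");crop(s,140,150,300,270,5,"s7")
o=ctrl.get_obs();p=o["position"];print(o["t"],p.round(2),o["grip_width"],o["joints"].round(3))
plan((440,-353,4),yawR(4))
```

```text
6.9333 [ 437.96 -352.28  144.99] 70.64951482126024 [ 0.603  0.313 -0.047  1.914  0.017  0.922 -0.937]
{'x': 0.0026, 'y': 0.0016, 'z': 0.141, 'wx': -0.0033, 'wy': 0.0031, 'wz': 0.0106} rows 3.4
```

View pics/s7.png

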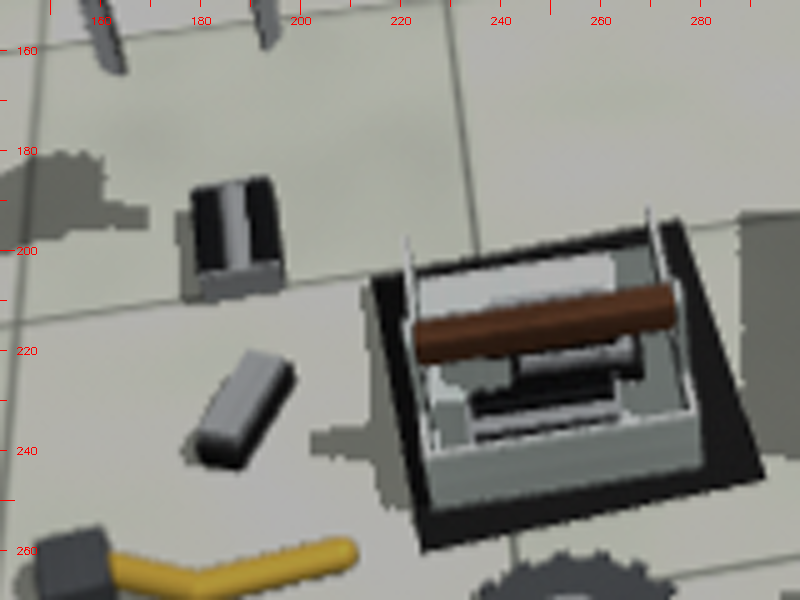

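View pics/t7.png

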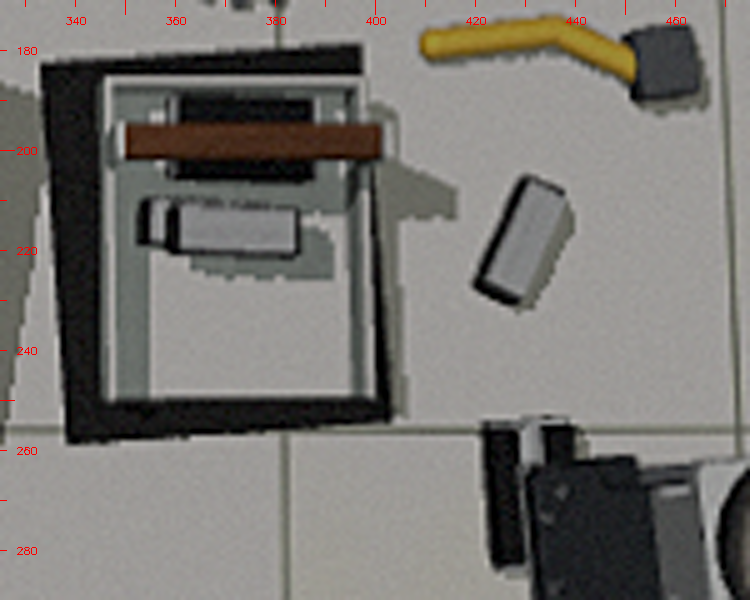

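>>> {"name": "servo_tool", "arguments": {"motion": [{"x": 0.002,"y": 0.001,"z": 0.03,"wx": -0.003,"wy": 0.003,"wz": 0.01,"grip": -0.5},{"x": 0.002,"y": 0.001,"z": 0.07,"wx": -0.003,"wy": 0.003,"wz": 0.01,"grip": -0.5},{"x": 0.002,"y": 0.001,"z": 0.1,"wx": -0.003,"wy": 0.003,"wz": 0.01,"grip": -0.5},{"x": 0.002,"y": 0.001,"z": 0.12,"wx": -0.003,"wy": 0.003,"wz": 0.01,"grip": -0.5},{"x": 0.002,"y": 0.001,"z": 0.135,"wx": -0.003,"wy": 0.003,"wz": 0.01,"grip": -0.5},{"x": 0.002,"y": 0.001,"z": 0.14,"wx": -0.003,"wy": 0.003,"wz": 0.01,"grip": -0.5},{"x": 0.002,"y": 0.001,"z": 0.141,"wx": -0.003,"wy": 0.003,"wz": 0.01,"grip": -0.5},{"x": 0.002,"y": 0.001,"z": 0.141,"wx": -0.003,"wy": 0.003,"wz": 0.01,"grip": 1},{"x": 0.002,"y": 0.001,"z": 0.141,"wx": -0.003,"wy": 0.003,"wz": 0.01,"grip": 1},{"x": 0.002,"y": 0.001,"z": 0.141,"wx": -0.003,"wy": 0.003,"wz": 0.01,"grip": 1},{"x": 0.002,"y": 0.001,"z": 0.141,"wx": -0.003,"wy": 0.003,"wz": 0.01,"grip": 1},{"x": 0.002,"y": 0.001,"z": 0.141,"wx": -0.003,"wy": 0.003,"wz": 0.01,"grip": 1},{"x": 0.002,"y": 0.001,"z": 0.141,"wx": -0.003,"wy": 0.003,"wz": 0.01,"grip": 1}]}}

```text
t: 8.02
position: [439.8, -352.9, 4.9]
eef_rot: [[0.998, 0.066, 0.001], [0.066, -0.998, -0.0], [0.001, 0.0, -1.0]]
ft_force: [-0.8, 0.1, 8.5]
grip_width: 45.3
```

Run:
```python
from h import *
o=ctrl.get_obs();p=o["position"];print(o["t"],p.round(2),o["grip_width"])
plan((520,-210,150),yawR(90))
```

```text
8.0167 [ 439.76 -352.91    4.86] 45.30126735130832
{'x': 0.0897, 'y': -0.1372, 'z': -0.1451, 'wx': 0.0006, 'wy': -0.0003, 'wz': -1.003} rows 12.0
```

>>> {"name": "servo_tool", "arguments": {"motion": [{"x": 0,"y": 0,"z": -0.03,"wx": 0,"wy": 0,"wz": 0,"grip": 1},{"x": 0,"y": 0,"z": -0.07,"wx": 0,"wy": 0,"wz": 0,"grip": 1},{"x": 0,"y": 0,"z": -0.11,"wx": 0,"wy": 0,"wz": 0,"grip": 1},{"x": 0,"y": 0,"z": -0.145,"wx": 0,"wy": 0,"wz": 0,"grip": 1},{"x": 0.087,"y": -0.152,"z": -0.145,"wx": 0,"wy": 0,"wz": -1,"grip": 1},{"x": 0.087,"y": -0.152,"z": -0.145,"wx": 0,"wy": 0,"wz": -1,"grip": 1},{"x": 0.087,"y": -0.152,"z": -0.145,"wx": 0,"wy": 0,"wz": -1,"grip": 1},{"x": 0.087,"y": -0.152,"z": -0.145,"wx": 0,"wy": 0,"wz": -1,"grip": 1},{"x": 0.087,"y": -0.152,"z": -0.145,"wx": 0,"wy": 0,"wz": -1,"grip": 1},{"x": 0.087,"y": -0.152,"z": -0.145,"wx": 0,"wy": 0,"wz": -1,"grip": 1},{"x": 0.087,"y": -0.152,"z": -0.145,"wx": 0,"wy": 0,"wz": -1,"grip": 1},{"x": 0.087,"y": -0.152,"z": -0.145,"wx": 0,"wy": 0,"wz": -1,"grip": 1},{"x": 0.087,"y": -0.152,"z": -0.145,"wx": 0,"wy": 0,"wz": -1,"grip": 1},{"x": 0.087,"y": -0.152,"z": -0.145,"wx": 0,"wy": 0,"wz": -1,"grip": 1},{"x": 0.087,"y": -0.152,"z": -0.145,"wx": 0,"wy": 0,"wz": -1,"grip": 1},{"x": 0.087,"y": -0.152,"z": -0.145,"wx": 0,"wy": 0,"wz": -1,"grip": 1},{"x": 0.087,"y": -0.152,"z": -0.145,"wx": 0,"wy": 0,"wz": -1,"grip": 1},{"x": 0.087,"y": -0.152,"z": -0.145,"wx": 0,"wy": 0,"wz": -1,"grip": 1}]}}

```text
t: 9.52
position: [515.9, -195.4, 149.2]
eef_rot: [[0.009, 1.0, -0.0], [1.0, -0.009, 0.0], [0.0, -0.0, -1.0]]
ft_force: [-0.1, 0.7, -0.5]
grip_width: 45.7
```

Run:
```python
from h import *
s=cam("scene");crop(s,140,150,300,270,5,"s8")
o=ctrl.get_obs();p=o["position"];print(o["t"],p.round(2),o["grip_width"],o["joints"].round(3))
plan((516,-195,14),yawR(90.5))
```

```text
9.5667 [ 515.97 -195.35  149.16] 45.69449567096901 [ 0.569  0.313 -0.387  1.921  0.144  0.936  0.104]
{'x': 0.0003, 'y': 0.0, 'z': 0.1352, 'wx': -0.0001, 'wy': -0.0003, 'wz': -0.0122} rows 3.2
```

View pics/s8.png

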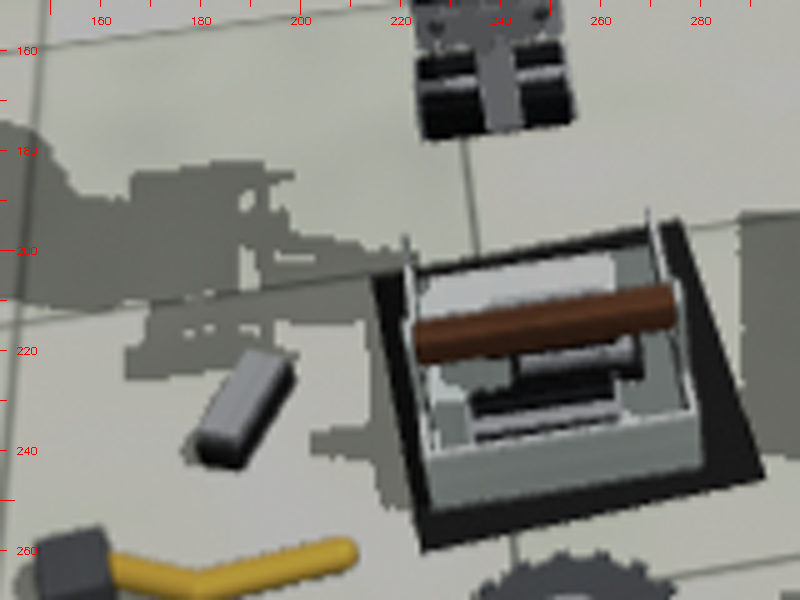

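>>> {"name": "servo_tool", "arguments": {"motion": [{"x": 0,"y": 0,"z": 0.035,"wx": 0,"wy": 0,"wz": -0.012,"grip": 1},{"x": 0,"y": 0,"z": 0.07,"wx": 0,"wy": 0,"wz": -0.012,"grip": 1},{"x": 0,"y": 0,"z": 0.1,"wx": 0,"wy": 0,"wz": -0.012,"grip": 1},{"x": 0,"y": 0,"z": 0.12,"wx": 0,"wy": 0,"wz": -0.012,"grip": 1},{"x": 0,"y": 0,"z": 0.13,"wx": 0,"wy": 0,"wz": -0.012,"grip": 1},{"x": 0,"y": 0,"z": 0.135,"wx": 0,"wy": 0,"wz": -0.012,"grip": 1},{"x": 0,"y": 0,"z": 0.135,"wx": 0,"wy": 0,"wz": -0.012,"grip": 1},{"x": 0,"y": 0,"z": 0.135,"wx": 0,"wy": 0,"wz": -0.012,"grip": -0.15},{"x": 0,"y": 0,"z": 0.135,"wx": 0,"wy": 0,"wz": -0.012,"grip": -0.15},{"x": 0,"y": 0,"z": 0.135,"wx": 0,"wy": 0,"wz": -0.012,"grip": -0.15},{"x": 0,"y": 0,"z": 0.135,"wx": 0,"wy": 0,"wz": -0.012,"grip": -0.15},{"x": 0,"y": 0,"z": 0.11,"wx": 0,"wy": 0,"wz": -0.012,"grip": -0.15},{"x": 0,"y": 0,"z": 0.07,"wx": 0,"wy": 0,"wz": -0.012,"grip": -0.15},{"x": 0,"y": 0,"z": 0.03,"wx": 0,"wy": 0,"wz": -0.012,"grip": -0.15},{"x": 0,"y": 0,"z": 0,"wx": 0,"wy": 0,"wz": -0.012,"grip": -0.15},{"x": 0,"y": 0,"z": 0,"wx": 0,"wy": 0,"wz": -0.012,"grip": -0.15}]}}

```text
t: 10.9
position: [519.1, -196.1, 155.6]
eef_rot: [[-0.013, 1.0, 0.008], [1.0, 0.013, -0.003], [-0.003, 0.008, -1.0]]
ft_force: [0.4, 0.4, -0.9]
grip_width: 53.8
```

Run:
```python
from h import *
o=ctrl.get_obs();p=o["position"];print(o["t"],p.round(2),o["grip_width"],o["joints"].round(3))
d=np.array([602.1,-363.5])-np.array([547,-337.1]);print(np.degrees(np.arctan2(d[1],d[0])))
plan((575,-350,150),yawR(-26));plan((575,-350,150),yawR(40))
```

```text
10.9 [ 519.09 -196.06  155.62] 53.846810398172565 [ 0.578  0.306 -0.398  1.914  0.146  0.941  0.124]
-25.60042568860365
{'x': -0.1546, 'y': 0.0539, 'z': 0.0065, 'wx': 0.0053, 'wy': -0.0043, 'wz': 1.3583} rows 16.3
{'x': -0.1546, 'y': 0.0539, 'z': 0.0065, 'wx': 0.0058, 'wy': -0.0006, 'wz': 0.5904} rows 7.1
```

Run:
```python
from h import *
plan((575,-350,149),yawR(154.4),p0=(516,-195,149.2),R0=yawR(90.5))
t=cam("top");crop(t,325,170,475,290,5,"t9")
s=cam("scene");crop(s,140,150,300,270,5,"s9")
```

```text
{'x': -0.1555, 'y': 0.0576, 'z': 0.0002, 'wx': 0.0, 'wy': 0.0, 'wz': -0.7435} rows 8.9
```

>>> {"name": "servo_tool", "arguments": {"motion": [{"x": -0.155,"y": 0.06,"z": 0,"wx": 0,"wy": 0,"wz": -0.744,"grip": -0.15},{"x": -0.155,"y": 0.06,"z": 0,"wx": 0,"wy": 0,"wz": -0.744,"grip": -0.15},{"x": -0.155,"y": 0.06,"z": 0,"wx": 0,"wy": 0,"wz": -0.744,"grip": -0.15},{"x": -0.155,"y": 0.06,"z": 0,"wx": 0,"wy": 0,"wz": -0.744,"grip": -0.15},{"x": -0.155,"y": 0.06,"z": 0,"wx": 0,"wy": 0,"wz": -0.744,"grip": -0.15},{"x": -0.155,"y": 0.06,"z": 0,"wx": 0,"wy": 0,"wz": -0.744,"grip": -0.15},{"x": -0.155,"y": 0.06,"z": 0,"wx": 0,"wy": 0,"wz": -0.744,"grip": -0.15},{"x": -0.155,"y": 0.06,"z": 0,"wx": 0,"wy": 0,"wz": -0.744,"grip": -0.15},{"x": -0.155,"y": 0.06,"z": 0,"wx": 0,"wy": 0,"wz": -0.744,"grip": -0.15},{"x": -0.155,"y": 0.06,"z": 0,"wx": 0,"wy": 0,"wz": -0.744,"grip": -0.15},{"x": -0.155,"y": 0.06,"z": 0,"wx": 0,"wy": 0,"wz": -0.744,"grip": -0.15},{"x": -0.155,"y": 0.06,"z": 0,"wx": 0,"wy": 0,"wz": -0.744,"grip": -0.15},{"x": -0.155,"y": 0.06,"z": 0,"wx": 0,"wy": 0,"wz": -0.744,"grip": -0.15}]}}

```text
t: 12.08
position: [578.0, -349.3, 148.6]
eef_rot: [[-0.903, 0.43, -0.001], [0.43, 0.903, 0.001], [0.001, 0.0, -1.0]]
ft_force: [0.3, -0.2, 0.4]
grip_width: 54.1
```

View pics/s9.png

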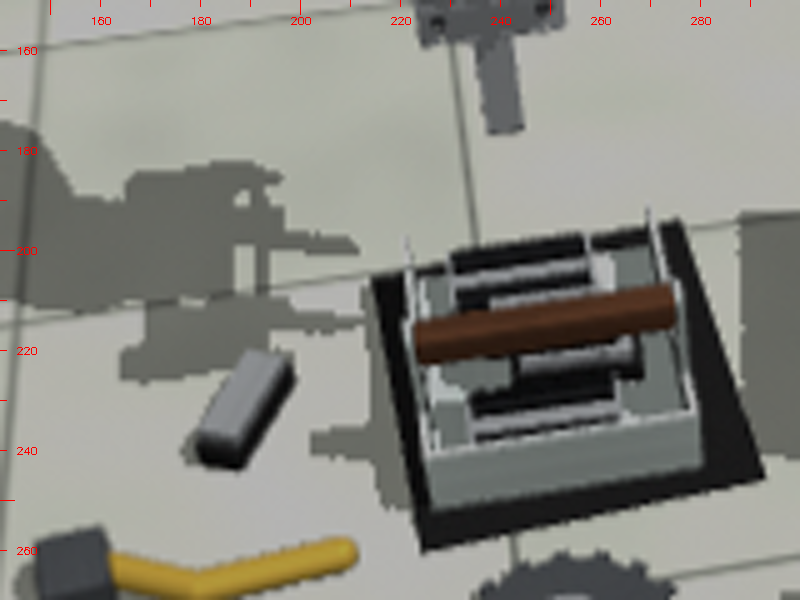

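Run:
```python
from h import *
t=cam("top");crop(t,325,170,475,290,5,"t10")
s=cam("scene");crop(s,140,150,300,270,5,"s10")
o=ctrl.get_obs();p=o["position"];print(o["t"],p.round(2),o["grip_width"],o["joints"].round(3))
plan((575,-350,4),yawR(154.4))
```

```text
12.1833 [ 578.18 -349.24  148.87] 54.0496409680359 [ 0.846  0.535 -0.556  1.627  0.312  1.07   1.329]
{'x': 0.0025, 'y': -0.0021, 'z': 0.1449, 'wx': 0.0002, 'wy': -0.0003, 'wz': 0.0026} rows 3.5
```

View pics/s10.png

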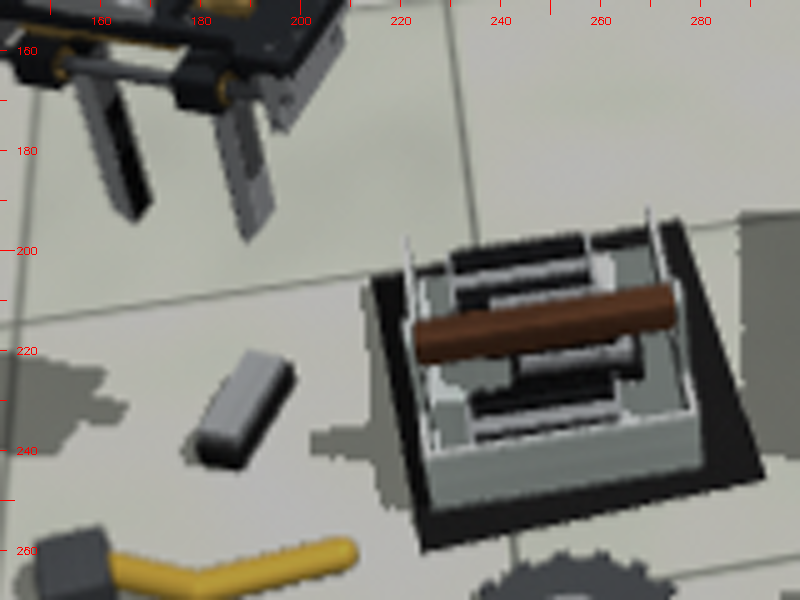

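View pics/t10.png

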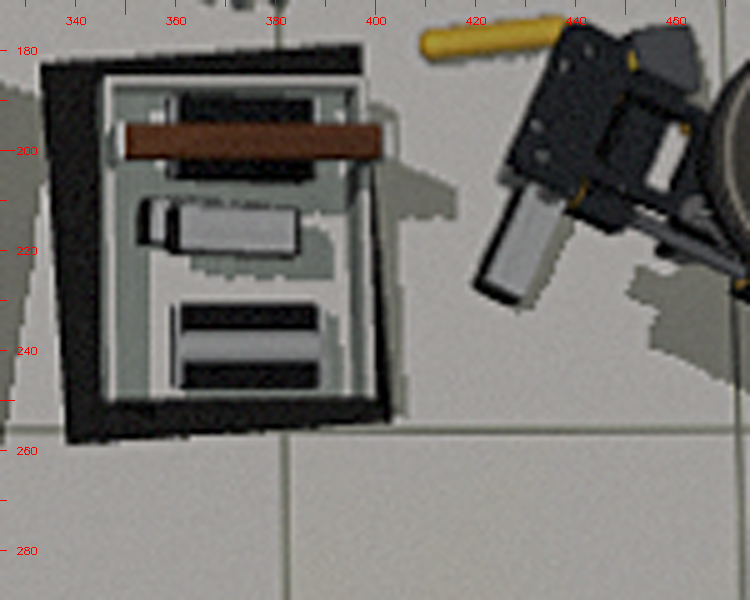

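>>> {"name": "servo_tool", "arguments": {"motion": [{"x": 0.002,"y": -0.002,"z": 0.035,"wx": 0,"wy": 0,"wz": 0.003,"grip": -0.15},{"x": 0.002,"y": -0.002,"z": 0.07,"wx": 0,"wy": 0,"wz": 0.003,"grip": -0.15},{"x": 0.002,"y": -0.002,"z": 0.1,"wx": 0,"wy": 0,"wz": 0.003,"grip": -0.15},{"x": 0.002,"y": -0.002,"z": 0.125,"wx": 0,"wy": 0,"wz": 0.003,"grip": -0.15},{"x": 0.002,"y": -0.002,"z": 0.14,"wx": 0,"wy": 0,"wz": 0.003,"grip": -0.15},{"x": 0.002,"y": -0.002,"z": 0.145,"wx": 0,"wy": 0,"wz": 0.003,"grip": -0.15},{"x": 0.002,"y": -0.002,"z": 0.145,"wx": 0,"wy": 0,"wz": 0.003,"grip": -0.15},{"x": 0.002,"y": -0.002,"z": 0.145,"wx": 0,"wy": 0,"wz": 0.003,"grip": 1},{"x": 0.002,"y": -0.002,"z": 0.145,"wx": 0,"wy": 0,"wz": 0.003,"grip": 1},{"x": 0.002,"y": -0.002,"z": 0.145,"wx": 0,"wy": 0,"wz": 0.003,"grip": 1},{"x": 0.002,"y": -0.002,"z": 0.145,"wx": 0,"wy": 0,"wz": 0.003,"grip": 1},{"x": 0.002,"y": -0.002,"z": 0.145,"wx": 0,"wy": 0,"wz": 0.003,"grip": 1},{"x": 0.002,"y": -0.002,"z": 0.145,"wx": 0,"wy": 0,"wz": 0.003,"grip": 1}]}}

```text
t: 13.27
position: [575.8, -350.6, 4.9]
eef_rot: [[-0.902, 0.431, 0.001], [0.431, 0.902, -0.0], [-0.001, 0.0, -1.0]]
ft_force: [-2.0, -0.5, 7.4]
grip_width: 25.5
```

Run:
```python
from h import *
o=ctrl.get_obs();p=o["position"];print(o["t"],p.round(2),o["grip_width"],o["ft_force"])
plan((520,-195,150),yawR(90.5))
```

```text
13.2667 [ 575.84 -350.63    4.86] 25.47443541523212 [-1.98568092 -0.52369855  7.4465265 ]
{'x': 0.1174, 'y': 0.1163, 'z': -0.1452, 'wx': 0.0003, 'wy': 0.0004, 'wz': 0.744} rows 8.9
```

>>> {"name": "servo_tool", "arguments": {"motion": [{"x": 0,"y": 0,"z": -0.03,"wx": 0,"wy": 0,"wz": 0,"grip": 1},{"x": 0,"y": 0,"z": -0.07,"wx": 0,"wy": 0,"wz": 0,"grip": 1},{"x": 0,"y": 0,"z": -0.11,"wx": 0,"wy": 0,"wz": 0,"grip": 1},{"x": 0,"y": 0,"z": -0.145,"wx": 0,"wy": 0,"wz": 0,"grip": 1},{"x": 0.117,"y": 0.116,"z": -0.145,"wx": 0,"wy": 0,"wz": 0.744,"grip": 1},{"x": 0.117,"y": 0.116,"z": -0.145,"wx": 0,"wy": 0,"wz": 0.744,"grip": 1},{"x": 0.117,"y": 0.116,"z": -0.145,"wx": 0,"wy": 0,"wz": 0.744,"grip": 1},{"x": 0.117,"y": 0.116,"z": -0.145,"wx": 0,"wy": 0,"wz": 0.744,"grip": 1},{"x": 0.117,"y": 0.116,"z": -0.145,"wx": 0,"wy": 0,"wz": 0.744,"grip": 1},{"x": 0.117,"y": 0.116,"z": -0.145,"wx": 0,"wy": 0,"wz": 0.744,"grip": 1},{"x": 0.117,"y": 0.116,"z": -0.145,"wx": 0,"wy": 0,"wz": 0.744,"grip": 1},{"x": 0.117,"y": 0.116,"z": -0.145,"wx": 0,"wy": 0,"wz": 0.744,"grip": 1},{"x": 0.117,"y": 0.116,"z": -0.145,"wx": 0,"wy": 0,"wz": 0.744,"grip": 1},{"x": 0.117,"y": 0.116,"z": -0.145,"wx": 0,"wy": 0,"wz": 0.744,"grip": 1},{"x": 0.117,"y": 0.116,"z": -0.145,"wx": 0,"wy": 0,"wz": 0.744,"grip": 1},{"x": 0.117,"y": 0.116,"z": -0.145,"wx": 0,"wy": 0,"wz": 0.744,"grip": 1}]}}

```text
t: 14.6
position: [520.0, -195.1, 149.1]
eef_rot: [[-0.013, 1.0, -0.0], [1.0, 0.013, 0.0], [0.0, -0.0, -1.0]]
ft_force: [0.7, -0.2, -1.6]
grip_width: 25.6
```

Run:
```python
from h import *
s=cam("scene");crop(s,140,150,300,270,5,"s11")
s=cam("scene")
o=ctrl.get_obs();p=o["position"];print(o["t"],p.round(2),o["grip_width"],o["joints"].round(3))
plan((520,-195,39),yawR(90.5))
```

```text
14.7 [ 519.92 -195.26  149.05] 25.78839112951783 [ 0.587  0.322 -0.413  1.911  0.157  0.94   0.112]
{'x': 0.0002, 'y': 0.0001, 'z': 0.1101, 'wx': -0.0001, 'wy': -0.0004, 'wz': 0.002} rows 2.6
```

View pics/s11.png

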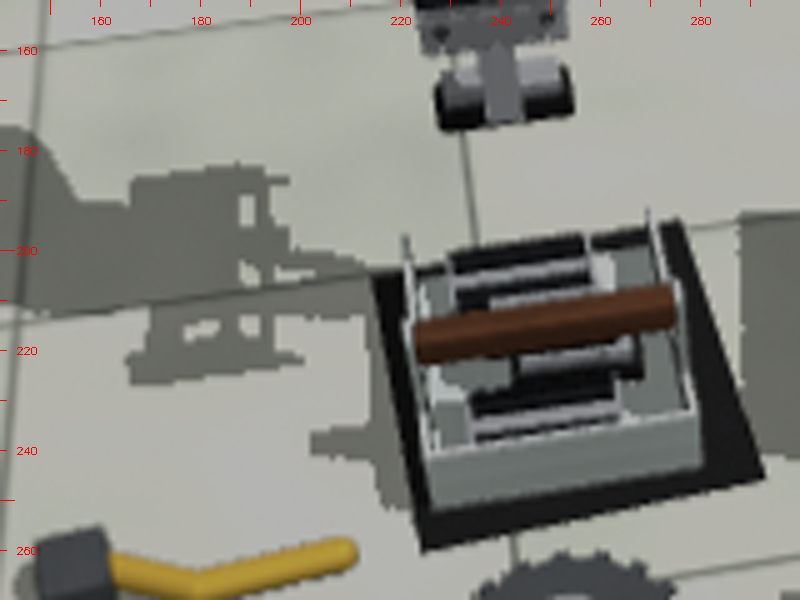

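>>> {"name": "servo_tool", "arguments": {"motion": [{"x": 0,"y": 0,"z": 0.035,"wx": 0,"wy": 0,"wz": 0.002,"grip": 1},{"x": 0,"y": 0,"z": 0.07,"wx": 0,"wy": 0,"wz": 0.002,"grip": 1},{"x": 0,"y": 0,"z": 0.09,"wx": 0,"wy": 0,"wz": 0.002,"grip": 1},{"x": 0,"y": 0,"z": 0.103,"wx": 0,"wy": 0,"wz": 0.002,"grip": 1},{"x": 0,"y": 0,"z": 0.109,"wx": 0,"wy": 0,"wz": 0.002,"grip": 1},{"x": 0,"y": 0,"z": 0.111,"wx": 0,"wy": 0,"wz": 0.002,"grip": 1},{"x": 0,"y": 0,"z": 0.111,"wx": 0,"wy": 0,"wz": 0.002,"grip": 1},{"x": 0,"y": 0,"z": 0.111,"wx": 0,"wy": 0,"wz": 0.002,"grip": 1}]}}

```text
t: 15.37
position: [520.7, -195.4, 39.2]
eef_rot: [[-0.006, 1.0, 0.001], [1.0, 0.006, -0.0], [-0.0, 0.001, -1.0]]
ft_force: [0.3, 0.2, -0.9]
grip_width: 25.4
```

>>> {"name": "servo_tool", "arguments": {"motion": [{"x": 0,"y": 0,"z": 0.001,"wx": 0,"wy": 0,"wz": 0,"grip": 0.25},{"x": 0,"y": 0,"z": 0.001,"wx": 0,"wy": 0,"wz": 0,"grip": 0.25},{"x": 0,"y": 0,"z": 0.001,"wx": 0,"wy": 0,"wz": 0,"grip": 0.25},{"x": 0,"y": 0,"z": 0.001,"wx": 0,"wy": 0,"wz": 0,"grip": 0.25},{"x": 0,"y": 0,"z": -0.02,"wx": 0,"wy": 0,"wz": 0,"grip": 0.25},{"x": 0,"y": 0,"z": -0.06,"wx": 0,"wy": 0,"wz": 0,"grip": 0.25},{"x": 0,"y": 0,"z": -0.09,"wx": 0,"wy": 0,"wz": 0,"grip": 0.25},{"x": 0,"y": 0,"z": -0.11,"wx": 0,"wy": 0,"wz": 0,"grip": 0.25},{"x": 0,"y": 0,"z": -0.11,"wx": 0,"wy": 0,"wz": 0,"grip": 0.25},{"x": 0,"y": 0,"z": -0.11,"wx": 0,"wy": 0,"wz": 0,"grip": 0.25}]}}

```text
t: 16.2
position: [520.5, -195.5, 149.2]
eef_rot: [[-0.006, 1.0, 0.002], [1.0, 0.006, -0.001], [-0.001, 0.002, -1.0]]
ft_force: [-0.9, 0.3, 0.3]
grip_width: 35.1
```

Run:
```python
from h import *
t=cam("top");crop(t,325,170,475,290,5,"t12")
s=cam("scene");crop(s,140,150,300,270,5,"s12")
o=ctrl.get_obs();p=o["position"];print(o["t"],p.round(2),o["grip_width"],o["joints"].round(3))
```

```text
16.3 [ 519.46 -195.17  147.36] 35.27330806824639 [ 0.589  0.324 -0.415  1.913  0.159  0.938  0.104]
```

View pics/s12.png

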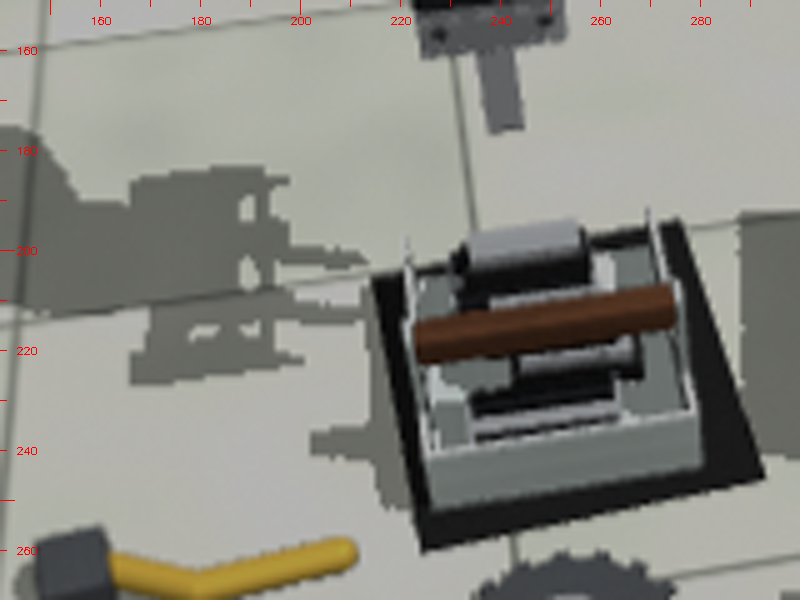

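View pics/t12.png

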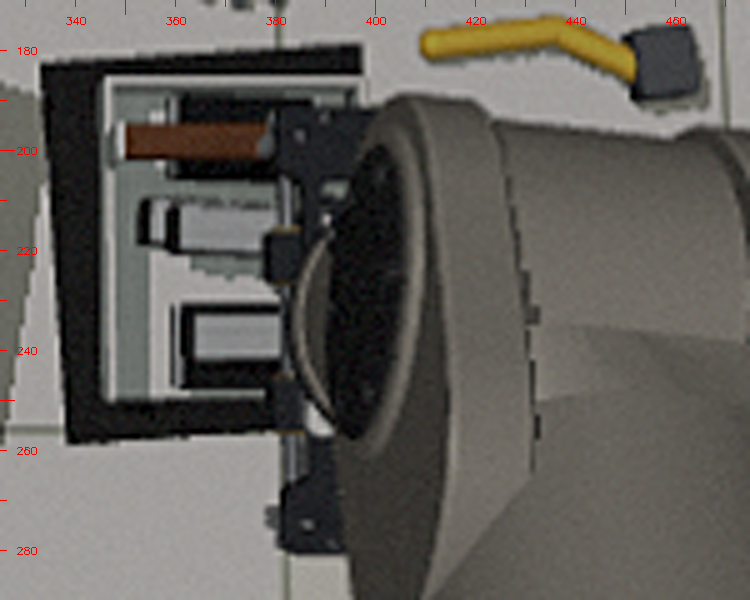

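```bash
cat > kin.py <<'E'
import numpy as np, itertools
from scipy.optimize import least_squares
from scipy.spatial.transform import Rotation as Ro
D=[([1.1495,.4262,.0739,1.6061,-.0341,1.1108,-.0671],(181.17,-650.13,205.37)),
([.6209,.4298,.007,1.7269,-.0048,.9857,-.9189],(482.81,-428.08,149.88)),
([.484,.394,-.361,1.801,.164,.977,-.075],(578.1,-182.23,149.56)),
([.51,.388,-.394,1.799,.177,.981,.055],(578.87,-182.51,155.06)),
([.603,.313,-.047,1.914,.017,.922,-.937],(437.96,-352.28,144.99)),
([.569,.313,-.387,1.921,.144,.936,.104],(515.97,-195.35,149.16)),
([.846,.535,-.556,1.627,.312,1.07,1.329],(578.18,-349.24,148.87)),
([.589,.324,-.415,1.913,.159,.938,.104],(519.46,-195.17,147.36))]
def fk(q,L,sg,full=False):
    T=Ro.identity();p=np.zeros(3);ax="zyzyzyz"
    off=[L[0],0,L[1],0,L[2],0,L[3]]; xo=[0,0,0,L[4],0,L[5],0]
    q0=L[6]
    for i in range(7):
        a=q[i]*sg[i]+(q0 if i==0 else 0)
        p=p+T.apply([0,0,0]) ; T=T*Ro.from_euler(ax[i],a)
        p=p+T.apply([xo[i],0,off[i]])
    return (p,T.as_matrix()) if full else p
if __name__=="__main__":
    best=None
    for s in itertools.product([-1,1],repeat=2):
        sg=[-1,1,s[0],1,s[1],1,-1]
        r=least_squares(lambda L:np.concatenate([fk(q,L,sg)-np.array(p) for q,p in D]),[350,400,400,250,0,0,0])
        print(sg,r.x.round(2),np.sqrt(np.mean(r.fun**2)).round(2))
E
python3 kin.py
```

```text
[-1, 1, -1, 1, -1, 1, -1] [-2.5114e+02  5.6740e+02  5.0416e+02 -1.7367e+02  1.6220e+01  5.7200e+00
 -1.0000e-01] 3.8
[-1, 1, -1, 1, 1, 1, -1] [-1.1190e+01  5.0444e+02  5.0651e+02 -4.3490e+01  7.4220e+01 -4.7420e+01
 -1.0000e-01] 3.45
[-1, 1, 1, 1, -1, 1, -1] [-9.8786e+02  4.8277e+02  4.4857e+02 -8.9463e+02 -9.7900e+01  6.1810e+01
  2.0000e-02] 53.22
[-1, 1, 1, 1, 1, 1, -1] [-4.79053e+03  1.24507e+03  4.03940e+02 -3.37908e+03 -7.77600e+02
  6.80800e+02  1.00000e-02] 53.45
```

```bash
cat >> h.py <<'E'
HY=-8.4
def tiltR(deg,hy=HY):
    a=np.radians(hy);h=np.array([np.cos(a),np.sin(a),0]);z=np.array([0,0,1.]);l=np.cross(z,h)
    b=np.radians(deg);return np.c_[l,np.cos(b)*h+np.sin(b)*z,np.sin(b)*h-np.cos(b)*z]
def tipTCP(deg,mloc=35,mz=115,side=0,hy=HY,tub=(595,73.5)):
    """TCP pos with mouth lip at tub-local h=mloc, height mz"""
    a=np.radians(hy);h=np.array([np.cos(a),np.sin(a),0]);z=np.array([0,0,1.]);l=np.cross(z,h)
    R=tiltR(deg,hy);tx=R[:,1];tz=-R[:,2]
    m=np.array([tub[0],tub[1],0])+h*mloc+l*side+z*mz
    return m+130*tx+76*tz-19*tz, R   # handle + 19 along tool
E
python3 - <<'E'
from h import *
for d in (0,20,40,60): print(d,tipTCP(d)[0].round(0))
p,R=tipTCP(60);plan(p,R)
p,R=tipTCP(45);plan(p,R)
E
```

```text
0 [758.  49. 172.]
20 [731.  53. 213.]
40 [692.  59. 242.]
60 [645.  66. 256.]
{'x': 0.2606, 'y': 0.1271, 'z': -0.1087, 'wx': -0.6974, 'wy': -0.0536, 'wz': 0.092} rows 8.5
{'x': 0.2551, 'y': 0.1626, 'z': -0.0999, 'wx': -0.5233, 'wy': -0.0403, 'wz': 0.0962} rows 7.6
```

>>> {"name": "servo_tool", "arguments": {"motion": [{"x": 0,"y": 0,"z": -0.05,"wx": 0,"wy": 0,"wz": 0,"grip": 0.25},{"x": 0,"y": 0,"z": -0.1,"wx": 0,"wy": 0,"wz": 0,"grip": 0.25},{"x": 0,"y": 0,"z": -0.109,"wx": 0,"wy": 0,"wz": 0,"grip": 0.25},{"x": 0.261,"y": 0.127,"z": -0.109,"wx": -0.697,"wy": -0.054,"wz": 0.092,"grip": 0.25},{"x": 0.261,"y": 0.127,"z": -0.109,"wx": -0.697,"wy": -0.054,"wz": 0.092,"grip": 0.25},{"x": 0.261,"y": 0.127,"z": -0.109,"wx": -0.697,"wy": -0.054,"wz": 0.092,"grip": 0.25},{"x": 0.261,"y": 0.127,"z": -0.109,"wx": -0.697,"wy": -0.054,"wz": 0.092,"grip": 0.25},{"x": 0.261,"y": 0.127,"z": -0.109,"wx": -0.697,"wy": -0.054,"wz": 0.092,"grip": 0.25},{"x": 0.261,"y": 0.127,"z": -0.109,"wx": -0.697,"wy": -0.054,"wz": 0.092,"grip": 0.25},{"x": 0.261,"y": 0.127,"z": -0.109,"wx": -0.697,"wy": -0.054,"wz": 0.092,"grip": 0.25},{"x": 0.261,"y": 0.127,"z": -0.109,"wx": -0.697,"wy": -0.054,"wz": 0.092,"grip": 0.25},{"x": 0.261,"y": 0.127,"z": -0.109,"wx": -0.697,"wy": -0.054,"wz": 0.092,"grip": 0.25},{"x": 0.261,"y": 0.127,"z": -0.109,"wx": -0.697,"wy": -0.054,"wz": 0.092,"grip": 0.25},{"x": 0.261,"y": 0.127,"z": -0.109,"wx": -0.697,"wy": -0.054,"wz": 0.092,"grip": 0.25},{"x": 0.261,"y": 0.127,"z": -0.109,"wx": -0.697,"wy": -0.054,"wz": 0.092,"grip": 0.25},{"x": 0.261,"y": 0.127,"z": -0.109,"wx": -0.697,"wy": -0.054,"wz": 0.092,"grip": 0.25}]}}

```text
t: 17.63
position: [636.7, 42.8, 250.5]
eef_rot: [[0.163, 0.653, 0.74], [0.985, -0.065, -0.16], [-0.056, 0.755, -0.654]]
ft_force: [0.4, -0.7, 0.4]
grip_width: 35.0
```

Run:
```python
from h import *
t=cam("top");crop(t,200,130,420,290,3,"t13")
s=cam("scene");cv2.imwrite("pics/s13.png",s["color"][:,:,::-1])
o=ctrl.get_obs();p=o["position"];print(o["t"],p.round(2),o["eef_rot"].round(3),o["joints"].round(3))
print(tipTCP(60))
```

```text
17.7333 [636.    44.71 249.22] [[ 0.16   0.655  0.739]
 [ 0.986 -0.063 -0.157]
 [-0.056  0.753 -0.656]] [ 0.193  0.088 -0.65   2.278  1.508  0.525 -1.857]
(array([645.09333991,  66.10285913, 256.08330249]), array([[ 0.14608303,  0.49463617,  0.85673497],
       [ 0.98927233, -0.07304151, -0.12651161],
       [-0.        ,  0.8660254 , -0.5       ]]))
```

View pics/s13.png

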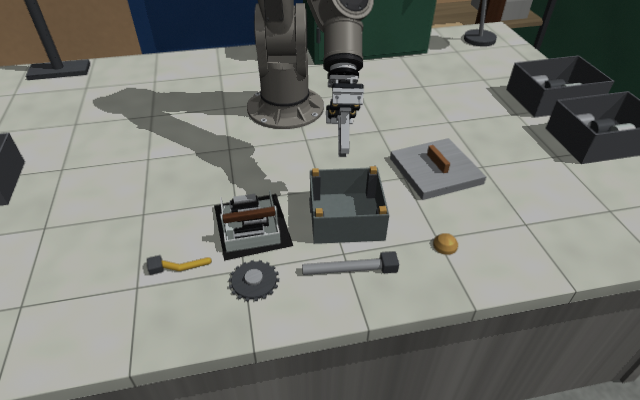

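View pics/t13.png

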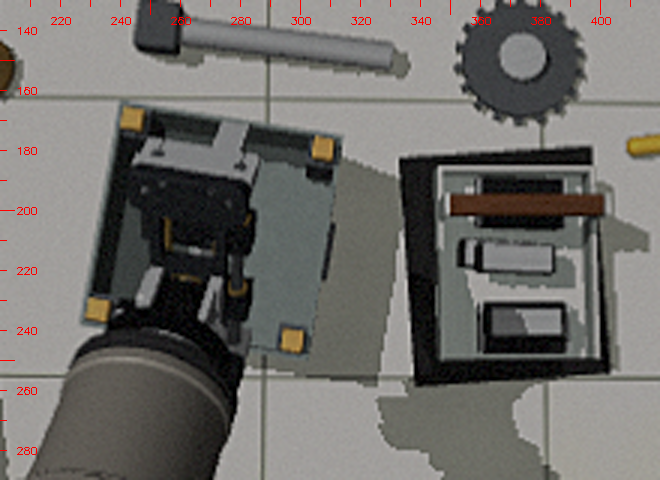

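Run:
```python
from h import *
p,R=tipTCP(60);plan(p,R)
```

```text
{'x': 0.0222, 'y': 0.0098, 'z': -0.0012, 'wx': -0.1287, 'wy': 0.0296, 'wz': 0.0251} rows 1.6
```

>>> {"name": "servo_tool", "arguments": {"motion": [{"x": 0.022,"y": 0.01,"z": -0.001,"wx": -0.12,"wy": -0.025,"wz": 0.015,"grip": 0.25},{"x": 0.022,"y": 0.01,"z": -0.001,"wx": -0.12,"wy": -0.025,"wz": 0.015,"grip": 0.25},{"x": 0.022,"y": 0.01,"z": -0.001,"wx": -0.12,"wy": -0.025,"wz": 0.015,"grip": 0.25},{"x": 0.022,"y": 0.01,"z": -0.001,"wx": -0.12,"wy": -0.025,"wz": 0.015,"grip": 0.25},{"x": 0.022,"y": 0.01,"z": -0.001,"wx": -0.12,"wy": -0.025,"wz": 0.015,"grip": 0.25},{"x": 0.022,"y": 0.01,"z": -0.001,"wx": -0.12,"wy": -0.025,"wz": 0.015,"grip": 0.25},{"x": 0.022,"y": 0.01,"z": -0.001,"wx": -0.12,"wy": -0.025,"wz": 0.015,"grip": 0.25},{"x": 0.022,"y": 0.01,"z": -0.001,"wx": -0.12,"wy": -0.025,"wz": 0.015,"grip": 0.25}]}}

```text
t: 18.4
position: [646.5, 62.3, 259.1]
eef_rot: [[0.208, 0.507, 0.836], [0.976, -0.054, -0.21], [-0.061, 0.86, -0.506]]
ft_force: [0.3, -0.4, -1.1]
grip_width: 35.2
```

Run:
```python
from h import *
s=cam("scene");s=cam("scene")
o=ctrl.get_obs();p=o["position"];print(o["t"],p.round(2),o["eef_rot"].round(3),o["joints"].round(3),o["qd"].round(3))
```

```text
18.5 [646.42  62.71 258.99] [[ 0.207  0.507  0.837]
 [ 0.976 -0.054 -0.209]
 [-0.061  0.86  -0.506]] [ 0.098  0.165 -0.696  2.341  1.825  0.794 -2.257] [-0.005  0.002 -0.003  0.003  0.005  0.006 -0.008]
```

```bash
cat > fit.py <<'E'
from kin import *
D.append(([0.193,0.088,-0.65,2.278,1.508,0.525,-1.857],(636,44.71,249.22)))
D.append(([0.098,0.165,-0.696,2.341,1.825,0.794,-2.257],(646.42,62.71,258.99)))
Rs={8:np.array([[0.16,0.655,0.739],[0.986,-0.063,-0.157],[-0.056,0.753,-0.656]]),9:np.array([[0.207,0.507,0.837],[0.976,-0.054,-0.209],[-0.061,0.86,-0.506]])}
for s in itertools.product([-1,1],repeat=3):
  sg=[-1,1,s[0],1,s[1],1,s[2]]
  def f(L):
    r=[fk(q,L,sg)-np.array(p) for q,p in D]
    for k,R in Rs.items(): r.append(100*(fk(D[k][0],L,sg,True)[1][:,2]-R[:,2]))
    return np.concatenate(r)
  r=least_squares(f,[350,400,400,250,0,0,-.1]);print(sg,r.x.round(2),np.sqrt(np.mean(r.fun**2)).round(2))
E
python3 fit.py
```

```text
[-1, 1, -1, 1, -1, 1, -1] [ 2.8225e+02  5.4720e+02  4.8215e+02  3.7359e+02 -8.5800e+00 -6.9800e+00
 -1.0000e-01] 4.13
[-1, 1, -1, 1, -1, 1, 1] [ 2.8225e+02  5.4720e+02  4.8215e+02  3.7359e+02 -8.5800e+00 -6.9800e+00
 -1.0000e-01] 4.13
[-1, 1, -1, 1, 1, 1, -1] [-3.1367e+02  6.0783e+02 -2.7974e+02  5.0144e+02 -3.1603e+02 -4.6002e+02
 -1.3000e-01] 55.02
[-1, 1, -1, 1, 1, 1, 1] [-3.1367e+02  6.0783e+02 -2.7974e+02  5.0144e+02 -3.1603e+02 -4.6002e+02
 -1.3000e-01] 55.02
[-1, 1, 1, 1, -1, 1, -1] [-1.74104e+03  1.19073e+03 -1.01604e+03  3.47730e+02 -7.33330e+02
 -5.68120e+02  6.00000e-02] 74.73
[-1, 1, 1, 1, -1, 1, 1] [-1.74104e+03  1.19073e+03 -1.01604e+03  3.47730e+02 -7.33330e+02
 -5.68120e+02  6.00000e-02] 74.73
[-1, 1, 1, 1, 1, 1, -1] [-1.63660e+03  1.42417e+03  3.83670e+02 -2.45060e+02 -5.40570e+02
  5.95920e+02  4.00000e-02] 50.09
[-1, 1, 1, 1, 1, 1, 1] [-1.63660e+03  1.42417e+03  3.83670e+02 -2.45060e+02 -5.40570e+02
  5.95920e+02  4.00000e-02] 50.09
```

```bash
cat > ik.py <<'E'
from kin import *
from h import tiltR,tipTCP,yawR
L=np.array([282.25,547.2,482.15,373.59,-8.58,-6.98,-.10])
lo=np.array([-2.85,-.5,-1.23,.21,-1.02,.16,-2.73]);hi=np.array([2.85,2.14,1.37,2.46,4.16,2.05,2.73])
def FK(q,s7,c):
    p,R=fk(q,L,[-1,1,-1,1,-1,1,s7],True);return p,R@Ro.from_euler("z",c).as_matrix()
S7,C=-1,0
Rm={0:yawR(15.6),9:np.array([[0.207,0.507,0.837],[0.976,-0.054,-0.209],[-0.061,0.86,-0.506]])}
QD={0:D[0][0],9:[0.098,0.165,-0.696,2.341,1.825,0.794,-2.257],3:D[6][0]};Rm[3]=yawR(154.4)
b=[]
for s in(-1,1):
  for c in np.arange(-np.pi,np.pi,np.pi/8):
    b.append((sum(np.abs(FK(QD[k],s,c)[1]-Rm[k]).sum() for k in Rm),s,c))
b.sort();S7,C=b[0][1:]
def IK(p,R,q0,w=.02):
    f=lambda q:np.r_[(FK(q,S7,C)[0]-p)/100,(Ro.from_matrix(FK(q,S7,C)[1].T@R)).as_rotvec()*3,w*(q-q0)]
    r=least_squares(f,np.clip(q0,lo+.01,hi-.01),bounds=(lo,hi))
    q=r.x;return q,np.linalg.norm(FK(q,S7,C)[0]-p),np.degrees(np.linalg.norm(Ro.from_matrix(FK(q,S7,C)[1].T@R).as_rotvec()))
if __name__=="__main__":
    print(b[:3])
    q0=np.array([.5,.39,-.39,1.8,.17,.98,.05])
    for hy,ml in((-8.4,35),(-98.4,35),(-60,20),(-98.4,0)):
        q=q0.copy()
        print("hy",hy)
        for y in np.linspace(0,hy,6):
            p,R=tipTCP(0,ml,115,hy=y); q,e,a=IK(p,R,q)
        print(0,q.round(2),p.round(0),round(e,1),round(a,1))
        for d in range(10,66,5):
            p,R=tipTCP(d,ml,115,hy=hy);q,e,a=IK(p,R,q)
            if d%10==0 or d==65:print(d,q.round(2),p.round(0),round(e,1),round(a,1))
E
python3 ik.py
```

```text
[(np.float64(0.7941659756045157), -1, np.float64(1.5707963267948966)), (np.float64(2.5978076471458813), -1, np.float64(1.178097245096172)), (np.float64(3.8237257661652646), -1, np.float64(1.9634954084936211))]
hy -8.4
0 [ 0.06  0.62 -0.36  1.39  0.23  1.17 -0.37] [758.  49. 172.] 0.0 0.0
10 [ 0.06  0.48 -0.36  1.58  0.26  0.95 -0.42] [746.  51. 194.] 0.0 0.0
20 [ 0.05  0.35 -0.33  1.76  0.32  0.73 -0.5 ] [731.  53. 213.] 0.0 0.0
30 [-0.02  0.24 -0.28  1.94  0.46  0.51 -0.67] [713.  56. 229.] 0.0 0.0
40 [-0.16  0.15 -0.14  2.11  0.84  0.32 -1.08] [692.  59. 242.] 0.0 0.0
50 [-0.24  0.09 -0.11  2.26  1.71  0.31 -1.97] [669.  63. 251.] 0.0 0.0
60 [-0.24  0.09 -0.19  2.41  2.23  0.54 -2.55] [645.  66. 256.] 0.0 0.0
65 [-0.59  0.11  0.13  2.46  2.33  0.65 -2.7 ] [633.  68. 257.] 4.0 0.8
hy -98.4
0 [ 0.07  0.3  -0.02  1.85  0.01  0.99 -1.57] [571. -90. 172.] 0.0 0.0
10 [-0.08  0.3  -0.    1.82  0.2   1.05 -1.79] [573. -78. 194.] 0.0 0.0
20 [-0.21  0.32  0.01  1.79  0.37  1.15 -1.99] [575. -63. 213.] 0.0 0.0
30 [-0.34  0.36  0.01  1.74  0.5   1.28 -2.15] [578. -44. 229.] 0.0 0.0
40 [-0.45  
[... 742 characters left out ...]
  1.14  1.28 -2.34] [613.  43. 256.] 0.0 0.0
65 [-0.73  0.44 -0.04  1.99  1.18  1.35 -2.42] [607.  53. 257.] 0.0 0.0
hy -98.4
0 [ 0.03  0.31 -0.04  1.85  0.02  0.99 -1.64] [576. -55. 172.] 0.0 0.0
10 [-0.11  0.3  -0.03  1.81  0.2   1.07 -1.86] [578. -43. 194.] 0.0 0.0
20 [-0.25  0.33 -0.02  1.76  0.37  1.18 -2.04] [580. -28. 213.] 0.0 0.0
30 [-0.37  0.39 -0.01  1.71  0.49  1.31 -2.19] [583. -10. 229.] 0.0 0.0
40 [-0.48  0.46  0.    1.65  0.59  1.45 -2.3 ] [586.  11. 242.] 0.0 0.0
50 [-0.58  0.56  0.02  1.58  0.67  1.59 -2.37] [589.  34. 251.] 0.0 0.0
60 [-0.66  0.66  0.04  1.51  0.73  1.72 -2.42] [593.  58. 256.] 0.0 0.0
65 [-0.7   0.72  0.06  1.48  0.76  1.79 -2.44] [595.  70. 257.] 0.0 0.0
```

Run:
```python
from h import *
plan((617,-189,180),yawR(90))
```

```text
{'x': -0.247, 'y': -0.0694, 'z': 0.068, 'wx': 0.6857, 'wy': 0.1092, 'wz': -0.1054} rows 8.4
```

>>> {"name": "servo_tool", "arguments": {"motion": [{"x": -0.247,"y": -0.069,"z": 0.068,"wx": 0.686,"wy": 0.109,"wz": -0.105,"grip": 0.1},{"x": -0.247,"y": -0.069,"z": 0.068,"wx": 0.686,"wy": 0.109,"wz": -0.105,"grip": 0.1},{"x": -0.247,"y": -0.069,"z": 0.068,"wx": 0.686,"wy": 0.109,"wz": -0.105,"grip": 0.1},{"x": -0.247,"y": -0.069,"z": 0.068,"wx": 0.686,"wy": 0.109,"wz": -0.105,"grip": 0.1},{"x": -0.247,"y": -0.069,"z": 0.068,"wx": 0.686,"wy": 0.109,"wz": -0.105,"grip": 0.1},{"x": -0.247,"y": -0.069,"z": 0.068,"wx": 0.686,"wy": 0.109,"wz": -0.105,"grip": 0.1},{"x": -0.247,"y": -0.069,"z": 0.068,"wx": 0.686,"wy": 0.109,"wz": -0.105,"grip": 0.1},{"x": -0.247,"y": -0.069,"z": 0.068,"wx": 0.686,"wy": 0.109,"wz": -0.105,"grip": 0.1},{"x": -0.247,"y": -0.069,"z": 0.068,"wx": 0.686,"wy": 0.109,"wz": -0.105,"grip": 0.1},{"x": -0.247,"y": -0.069,"z": 0.068,"wx": 0.686,"wy": 0.109,"wz": -0.105,"grip": 0.1},{"x": -0.247,"y": -0.069,"z": 0.068,"wx": 0.686,"wy": 0.109,"wz": -0.105,"grip": 0.1},{"x": -0.247,"y": -0.069,"z": 0.068,"wx": 0.686,"wy": 0.109,"wz": -0.105,"grip": 0.1},{"x": -0.247,"y": -0.069,"z": 0.068,"wx": 0.686,"wy": 0.109,"wz": -0.105,"grip": 0.1},{"x": -0.247,"y": -0.069,"z": 0.068,"wx": 0.686,"wy": 0.109,"wz": -0.105,"grip": 0.1},{"x": -0.247,"y": -0.069,"z": 0.068,"wx": 0.686,"wy": 0.109,"wz": -0.105,"grip": 0.1},{"x": -0.247,"y": -0.069,"z": 0.068,"wx": 0.686,"wy": 0.109,"wz": -0.105,"grip": 0.1}]}}

```text
t: 19.83
position: [618.4, -188.8, 178.7]
eef_rot: [[0.001, 1.0, -0.001], [1.0, -0.001, 0.002], [0.002, -0.001, -1.0]]
ft_force: [-0.3, 0.4, -0.1]
grip_width: 42.6
```

Run:
```python
from h import *
s=cam("scene");crop(s,140,100,340,260,4,"s14")
t=cam("top");crop(t,300,130,475,290,4,"t14")
o=ctrl.get_obs();p=o["position"];print(o["t"],p.round(2),o["eef_rot"].round(3),o["joints"].round(3),o["qd"].round(3))
plan((617,-189,65),yawR(90))
```

```text
19.9333 [ 617.18 -187.86  179.5 ] [[-0.001  1.     0.001]
 [ 1.     0.001  0.   ]
 [ 0.     0.001 -1.   ]] [ 0.665  0.471 -0.632  1.671  0.305  1.099 -0.054] [-0.001 -0.028 -0.003  0.02  -0.     0.002  0.001]
{'x': -0.0011, 'y': -0.0003, 'z': 0.1145, 'wx': 0.0008, 'wy': -0.0, 'wz': 0.0004} rows 2.7
```

View pics/s14.png

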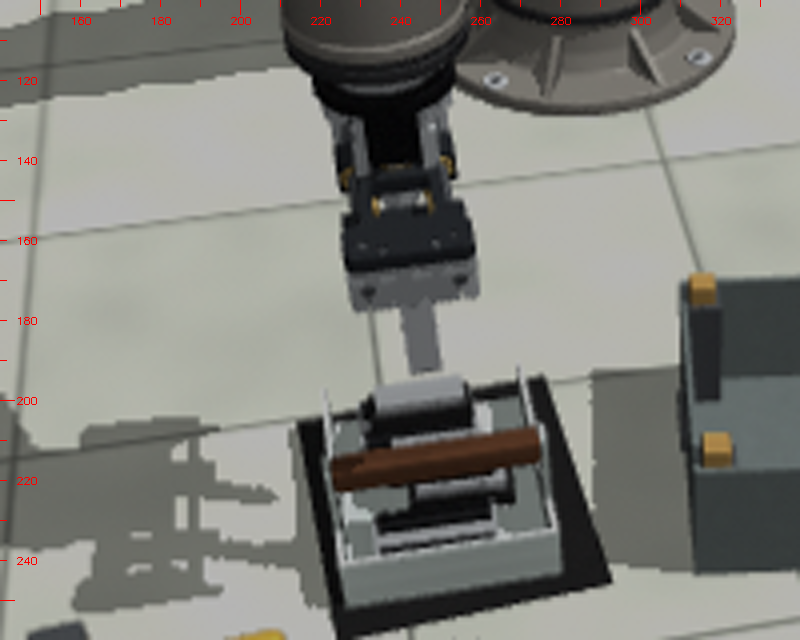

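View pics/t14.png

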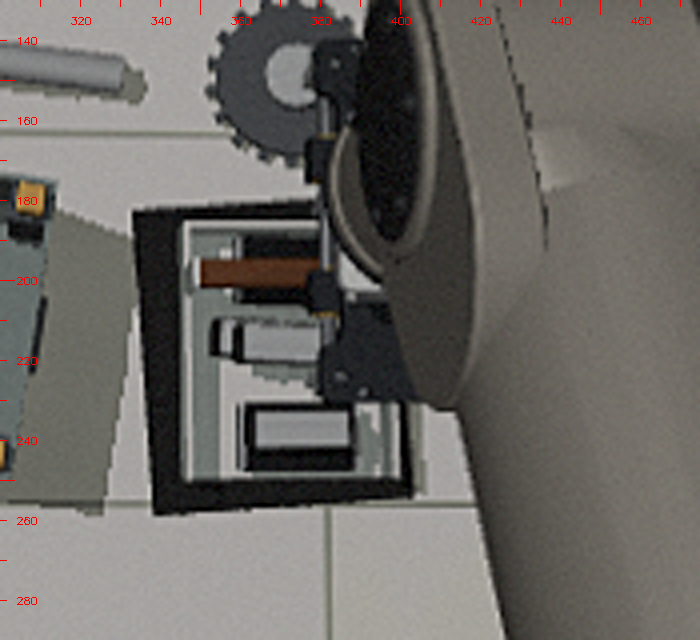

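>>> {"name": "servo_tool", "arguments": {"motion": [{"x": -0.001,"y": 0,"z": 0.03,"wx": 0,"wy": 0,"wz": 0,"grip": 0.1},{"x": -0.001,"y": 0,"z": 0.06,"wx": 0,"wy": 0,"wz": 0,"grip": 0.1},{"x": -0.001,"y": 0,"z": 0.085,"wx": 0,"wy": 0,"wz": 0,"grip": 0.1},{"x": -0.001,"y": 0,"z": 0.105,"wx": 0,"wy": 0,"wz": 0,"grip": 0.1},{"x": -0.001,"y": 0,"z": 0.115,"wx": 0,"wy": 0,"wz": 0,"grip": 0.1},{"x": -0.001,"y": 0,"z": 0.115,"wx": 0,"wy": 0,"wz": 0,"grip": 0.1},{"x": -0.001,"y": 0,"z": 0.115,"wx": 0,"wy": 0,"wz": 0,"grip": 1},{"x": -0.001,"y": 0,"z": 0.115,"wx": 0,"wy": 0,"wz": 0,"grip": 1},{"x": -0.001,"y": 0,"z": 0.115,"wx": 0,"wy": 0,"wz": 0,"grip": 1},{"x": -0.001,"y": 0,"z": 0.115,"wx": 0,"wy": 0,"wz": 0,"grip": 1},{"x": -0.001,"y": 0,"z": 0.115,"wx": 0,"wy": 0,"wz": 0,"grip": 1},{"x": -0.001,"y": 0,"z": 0.115,"wx": 0,"wy": 0,"wz": 0,"grip": 1}], "squeeze": 60}}

```text
t: 20.93
position: [618.2, -189.5, 66.2]
eef_rot: [[-0.0, 1.0, 0.002], [1.0, 0.0, -0.0], [-0.0, 0.002, -1.0]]
ft_force: [0.1, -0.1, 8.8]
grip_width: 17.5
```

>>> {"name": "servo_tool", "arguments": {"motion": [{"x": 0,"y": 0,"z": -0.005,"wx": 0,"wy": 0,"wz": 0,"grip": 1},{"x": 0,"y": 0,"z": -0.015,"wx": 0,"wy": 0,"wz": 0,"grip": 1},{"x": 0,"y": 0,"z": -0.025,"wx": 0,"wy": 0,"wz": 0,"grip": 1},{"x": 0,"y": 0,"z": -0.035,"wx": 0,"wy": 0,"wz": 0,"grip": 1},{"x": 0,"y": 0,"z": -0.04,"wx": 0,"wy": 0,"wz": 0,"grip": 1},{"x": 0,"y": 0,"z": -0.04,"wx": 0,"wy": 0,"wz": 0,"grip": 1}]}}

```text
t: 21.43
position: [618.0, -189.6, 106.7]
eef_rot: [[-0.0, 1.0, 0.002], [1.0, 0.0, -0.0], [-0.0, 0.002, -1.0]]
ft_force: [-0.3, -0.0, -7.7]
grip_width: 17.6
```

Run:
```python
from h import *
s=cam("scene");crop(s,160,120,320,260,5,"s15")
o=ctrl.get_obs();p=o["position"];print(o["t"],p.round(2),o["grip_width"],o["ft_force"],o["torque"])
```

```text
21.4833 [ 617.59 -189.53  105.71] 17.523441464381044 [-0.69751352  0.39784282 -8.72804747] [-0.02690918 -0.41156195  0.02560527]
```

View pics/s15.png

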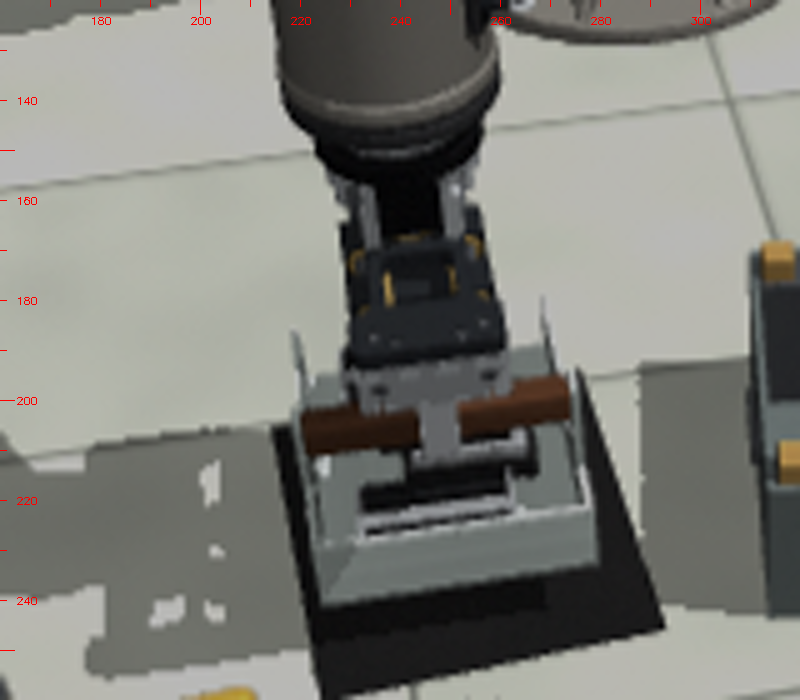

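>>> {"name": "servo_tool", "arguments": {"motion": [{"x": 0,"y": 0,"z": -0.015,"wx": 0,"wy": 0,"wz": 0,"grip": 1},{"x": 0,"y": 0,"z": -0.035,"wx": 0,"wy": 0,"wz": 0,"grip": 1},{"x": 0,"y": 0,"z": -0.055,"wx": 0,"wy": 0,"wz": 0.02,"grip": 1},{"x": 0,"y": 0,"z": -0.075,"wx": 0,"wy": 0,"wz": 0.06,"grip": 1},{"x": 0,"y": 0,"z": -0.09,"wx": 0,"wy": 0,"wz": 0.11,"grip": 1},{"x": 0,"y": 0,"z": -0.092,"wx": 0,"wy": 0,"wz": 0.16,"grip": 1},{"x": 0,"y": 0,"z": -0.092,"wx": 0,"wy": 0,"wz": 0.21,"grip": 1},{"x": 0,"y": 0,"z": -0.092,"wx": 0,"wy": 0,"wz": 0.26,"grip": 1},{"x": 0,"y": 0,"z": -0.092,"wx": 0,"wy": 0,"wz": 0.31,"grip": 1},{"x": 0,"y": 0,"z": -0.092,"wx": 0,"wy": 0,"wz": 0.36,"grip": 1},{"x": 0,"y": 0,"z": -0.092,"wx": 0,"wy": 0,"wz": 0.41,"grip": 1},{"x": 0,"y": 0,"z": -0.092,"wx": 0,"wy": 0,"wz": 0.46,"grip": 1},{"x": 0,"y": 0,"z": -0.092,"wx": 0,"wy": 0,"wz": 0.51,"grip": 1},{"x": 0,"y": 0,"z": -0.092,"wx": 0,"wy": 0,"wz": 0.56,"grip": 1},{"x": 0,"y": 0,"z": -0.092,"wx": 0,"wy": 0,"wz": 0.61,"grip": 1},{"x": 0,"y": 0,"z": -0.092,"wx": 0,"wy": 0,"wz": 0.66,"grip": 1},{"x": 0,"y": 0,"z": -0.092,"wx": 0,"wy": 0,"wz": 0.71,"grip": 1},{"x": 0,"y": 0,"z": -0.092,"wx": 0,"wy": 0,"wz": 0.75,"grip": 1},{"x": 0,"y": 0,"z": -0.092,"wx": 0,"wy": 0,"wz": 0.77,"grip": 1},{"x": 0,"y": 0,"z": -0.092,"wx": 0,"wy": 0,"wz": 0.77,"grip": 1}]}}

```text
t: 23.15
position: [617.1, -189.1, 197.4]
eef_rot: [[0.915, 0.403, -0.001], [0.403, -0.915, 0.0], [-0.001, -0.001, -1.0]]
ft_force: [-0.2, -0.8, -7.5]
grip_width: 17.3
```

Run:
```python
from h import *
s=cam("scene");s=cam("scene");crop(s,160,80,360,240,4,"s16")
o=ctrl.get_obs();p=o["position"];print(o["t"],p.round(2),o["grip_width"],o["ft_force"].round(1),o["joints"].round(2))
p,R=tipTCP(0,35,140,hy=-98.4);print(p);plan(p,R)
```

```text
23.25 [ 617.17 -189.15  197.2 ] 17.26658095650446 [ 0.1  0.  -8.1] [ 0.5   0.42 -0.4   1.66  0.18  1.1  -1.1 ]
[570.89630029 -89.72993494 197.        ]
{'x': -0.002, 'y': -0.1096, 'z': 0.0003, 'wx': -0.0003, 'wy': 0.0004, 'wz': 0.3762} rows 4.5
```

View pics/s16.png

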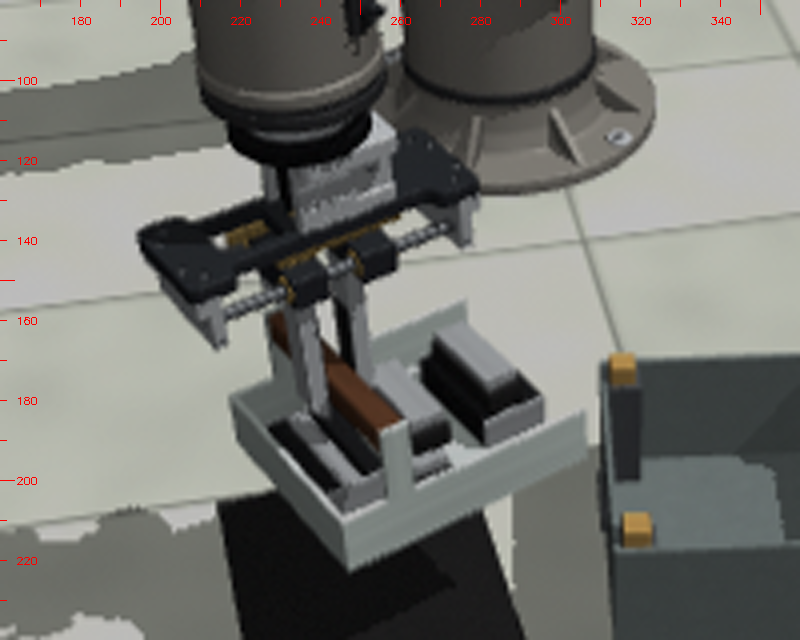

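>>> {"name": "servo_tool", "arguments": {"motion": [{"x": 0,"y": -0.005,"z": 0,"wx": 0,"wy": 0,"wz": 0.02,"grip": 1},{"x": 0,"y": -0.016,"z": 0,"wx": 0,"wy": 0,"wz": 0.06,"grip": 1},{"x": -0.001,"y": -0.03,"z": 0,"wx": 0,"wy": 0,"wz": 0.11,"grip": 1},{"x": -0.001,"y": -0.045,"z": 0,"wx": 0,"wy": 0,"wz": 0.16,"grip": 1},{"x": -0.001,"y": -0.06,"z": 0,"wx": 0,"wy": 0,"wz": 0.21,"grip": 1},{"x": -0.002,"y": -0.075,"z": 0,"wx": 0,"wy": 0,"wz": 0.26,"grip": 1},{"x": -0.002,"y": -0.09,"z": 0,"wx": 0,"wy": 0,"wz": 0.31,"grip": 1},{"x": -0.002,"y": -0.1,"z": 0,"wx": 0,"wy": 0,"wz": 0.35,"grip": 1},{"x": -0.002,"y": -0.107,"z": 0,"wx": 0,"wy": 0,"wz": 0.37,"grip": 1},{"x": -0.002,"y": -0.11,"z": 0,"wx": 0,"wy": 0,"wz": 0.376,"grip": 1},{"x": -0.002,"y": -0.11,"z": 0,"wx": 0,"wy": 0,"wz": 0.376,"grip": 1}]}}

```text
t: 24.17
position: [570.8, -88.9, 197.2]
eef_rot: [[0.989, -0.145, -0.0], [-0.145, -0.989, 0.0], [-0.001, -0.0, -1.0]]
ft_force: [0.3, -0.0, -8.3]
grip_width: 17.1
```

Run:
```python
from h import *
t=cam("top");crop(t,200,130,420,290,3,"t17")
s=cam("scene");crop(s,200,80,400,240,4,"s17")
o=ctrl.get_obs();p=o["position"];print(o["t"],p.round(2),o["grip_width"],o["ft_force"].round(1),o["joints"].round(2))
p0,R0=tipTCP(0,35,140,hy=-98.4)
for d in range(5,71,5):
    p,R=tipTCP(d,35,140-0.35*d,hy=-98.4);print(d,end=" ");plan(p,R,p0,R0)
```

```text
24.2667 [571.11 -89.99 197.02] 17.690526211532184 [-0.8 -0.1 -8. ] [ 0.33  0.3  -0.35  1.82  0.12  1.05 -1.78]
5 {'x': -0.0, 'y': -0.0055, 'z': -0.0094, 'wx': -0.0582, 'wy': -0.0, 'wz': -0.0} rows 0.7
10 {'x': -0.0, 'y': -0.0119, 'z': -0.0182, 'wx': -0.1164, 'wy': 0.0, 'wz': 0.0} rows 1.4
15 {'x': -0.0, 'y': -0.0192, 'z': -0.0265, 'wx': -0.1745, 'wy': 0.0, 'wz': -0.0} rows 2.1
20 {'x': -0.0, 'y': -0.0273, 'z': -0.034, 'wx': -0.2327, 'wy': 0.0, 'wz': 0.0} rows 2.8
25 {'x': -0.0, 'y': -0.0363, 'z': -0.0408, 'wx': -0.2909, 'wy': -0.0, 'wz': 0.0} rows 3.5
30 {'x': -0.0, 'y': -0.0459, 'z': -0.0469, 'wx': -0.3491, 'wy': 0.0, 'wz': -0.0} rows 4.2
35 {'x': -0.0, 'y': -0.0562, 'z': -0.052, 'wx': -0.4072, 'wy': -0.0, 'wz': -0.0} rows 4.9
40 {'x': -0.0, 'y': -0.0671, 'z': -0.0562, 'wx': -0.4654, 'wy': 0.0, 'wz': -0.0} rows 5.6
45 {'x': -0.0, 'y': -0.0784, 'z': -0.0595, 'wx': -0.5236, 'wy': -0.0, 'wz': -0.0} rows 6.3
50 {'x': -0.0, 'y': -0.0901, 'z': -0.0617, 'wx': -0.5818, 'wy': 0.0, 'wz': 0.0} rows 7.0
55 {'x': -0.0, 'y': -0.1021, 'z': -0.0629, 'wx': -0.64, 'wy': 0.0, 'wz': -0.0} rows 7.7
60 {'x': -0.0, 'y': -0.1144, 'z': -0.0631, 'wx': -0.6981, 'wy': -0.0, 'wz': -0.0} rows 8.4
65 {'x': -0.0, 'y': -0.1267, 'z': -0.0622, 'wx': -0.7563, 'wy': -0.0, 'wz': -0.0} rows 9.1
70 {'x': -0.0, 'y': -0.1391, 'z': -0.0602, 'wx': -0.8145, 'wy': 0.0, 'wz': -0.0} rows 9.8
```

View pics/s17.png

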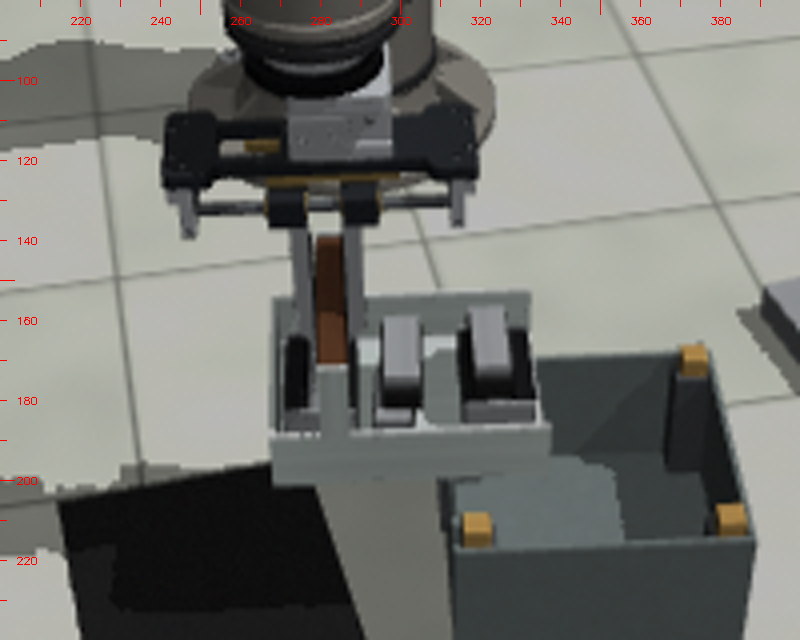

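View pics/t17.png

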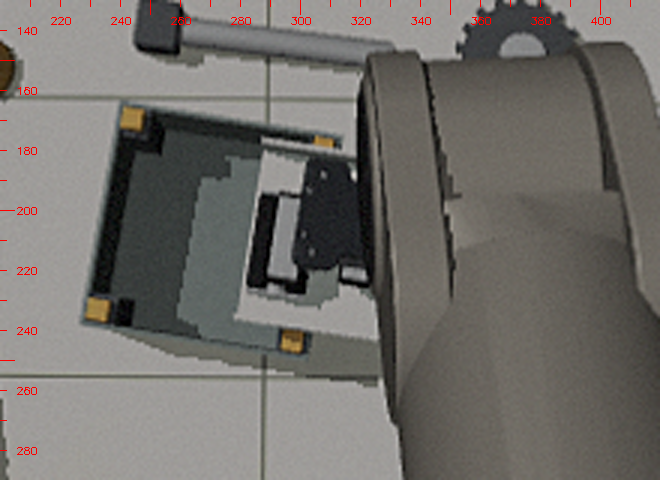

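>>> {"name": "servo_tool", "arguments": {"motion": [{"x": 0,"y": -0.005,"z": -0.009,"wx": -0.058,"wy": 0,"wz": 0,"grip": 1},{"x": 0,"y": -0.012,"z": -0.018,"wx": -0.116,"wy": 0,"wz": 0,"grip": 1},{"x": 0,"y": -0.019,"z": -0.026,"wx": -0.174,"wy": 0,"wz": 0,"grip": 1},{"x": 0,"y": -0.027,"z": -0.034,"wx": -0.233,"wy": 0,"wz": 0,"grip": 1},{"x": 0,"y": -0.036,"z": -0.041,"wx": -0.291,"wy": 0,"wz": 0,"grip": 1},{"x": 0,"y": -0.046,"z": -0.047,"wx": -0.349,"wy": 0,"wz": 0,"grip": 1},{"x": 0,"y": -0.056,"z": -0.052,"wx": -0.407,"wy": 0,"wz": 0,"grip": 1},{"x": 0,"y": -0.067,"z": -0.056,"wx": -0.465,"wy": 0,"wz": 0,"grip": 1},{"x": 0,"y": -0.078,"z": -0.06,"wx": -0.524,"wy": 0,"wz": 0,"grip": 1},{"x": 0,"y": -0.09,"z": -0.062,"wx": -0.582,"wy": 0,"wz": 0,"grip": 1},{"x": 0,"y": -0.102,"z": -0.063,"wx": -0.64,"wy": 0,"wz": 0,"grip": 1},{"x": 0,"y": -0.114,"z": -0.063,"wx": -0.698,"wy": 0,"wz": 0,"grip": 1},{"x": 0,"y": -0.114,"z": -0.063,"wx": -0.698,"wy": 0,"wz": 0,"grip": 1},{"x": 0,"y": -0.114,"z": -0.063,"wx": -0.698,"wy": 0,"wz": 0,"grip": 1},{"x": 0,"y": -0.114,"z": -0.063,"wx": -0.698,"wy": 0,"wz": 0,"grip": 1}]}}

```text
t: 25.52
position: [588.3, 22.8, 259.8]
eef_rot: [[0.989, -0.074, -0.128], [-0.148, -0.496, -0.855], [-0.001, 0.865, -0.502]]
ft_force: [0.1, -0.7, -3.6]
grip_width: 17.3
```

Run:
```python
from h import *
t=cam("top");crop(t,200,130,420,290,3,"t18")
s=cam("scene");crop(s,240,60,440,260,4,"s18")
o=ctrl.get_obs();p=o["position"];print(o["t"],p.round(2),o["grip_width"],o["ft_force"].round(1),o["joints"].round(2),o["eef_rot"].round(2))
```

```text
25.6167 [588.19  22.02 260.78] 17.654385600095996 [ 0.6  0.2 -3.2] [-0.39  0.63 -0.27  1.58  0.81  1.83 -2.57] [[ 0.99 -0.08 -0.13]
 [-0.15 -0.5  -0.86]
 [ 0.    0.86 -0.5 ]]
```

View pics/s18.png

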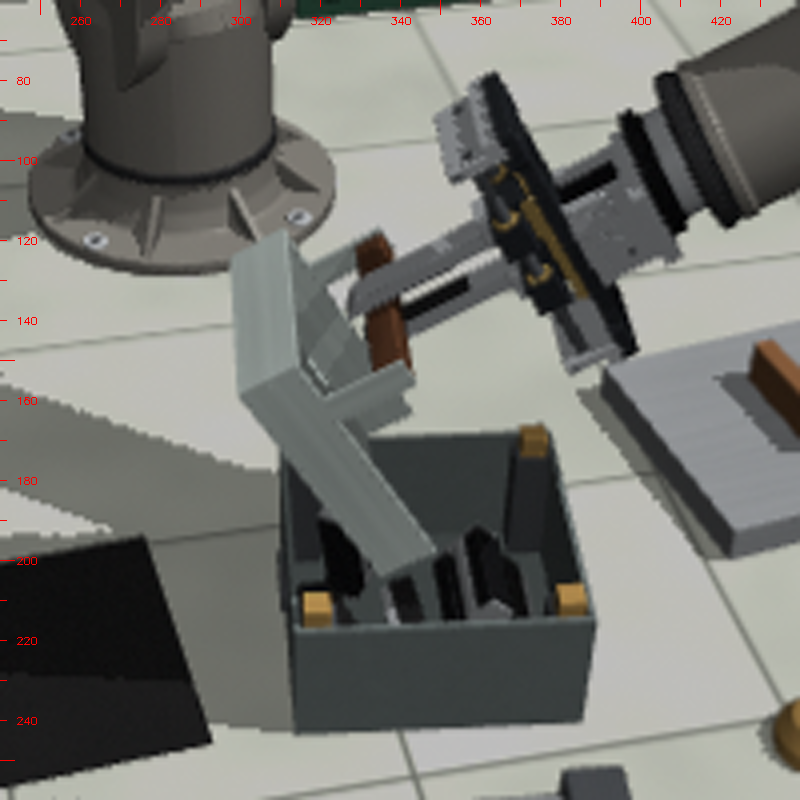

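View pics/t18.png

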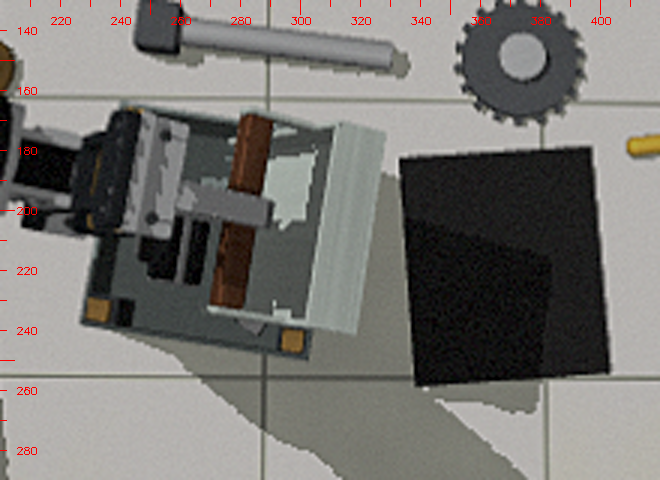

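>>> {"name": "servo_tool", "arguments": {"motion": [{"x": 0,"y": 0,"z": 0,"wx": 0,"wy": 0,"wz": 0,"grip": 1},{"x": 0,"y": 0,"z": 0,"wx": 0,"wy": 0,"wz": 0,"grip": 1},{"x": 0,"y": 0,"z": 0,"wx": 0,"wy": 0,"wz": 0,"grip": 1},{"x": 0,"y": 0,"z": 0,"wx": 0,"wy": 0,"wz": 0,"grip": 1},{"x": 0,"y": 0,"z": 0,"wx": 0,"wy": 0,"wz": 0,"grip": 1},{"x": 0,"y": 0,"z": 0,"wx": 0,"wy": 0,"wz": 0,"grip": 1}]}}

```text
t: 26.12
position: [587.9, 23.1, 260.0]
eef_rot: [[0.989, -0.073, -0.128], [-0.147, -0.495, -0.856], [-0.0, 0.866, -0.5]]
ft_force: [1.1, -0.4, -3.6]
grip_width: 17.2
```

Run:
```python
from h import *
t=cam("top");crop(t,200,130,420,290,3,"t19")
s=cam("scene");crop(s,240,60,440,260,4,"s19")
o=ctrl.get_obs();p=o["position"];print(o["t"],p.round(2),o["ft_force"].round(1))
plan(tipTCP(60,35,150,hy=-98.4)[0],tiltR(60,-98.4))
for d in(40,20,0):plan(tipTCP(d,45,150,hy=-98.4)[0],tiltR(d,-98.4))
```

```text
26.2167 [587.86  23.21 259.94] [-0.2  0.7 -4. ]
{'x': -0.0003, 'y': 0.0269, 'z': -0.0157, 'wx': -0.0003, 'wy': 0.0009, 'wz': -0.0002} rows 0.7
{'x': -0.0002, 'y': 0.0436, 'z': 0.0408, 'wx': 0.2324, 'wy': 0.0009, 'wz': -0.0003} rows 2.8
{'x': -0.0002, 'y': 0.0382, 'z': 0.0898, 'wx': 0.4651, 'wy': 0.0008, 'wz': -0.0005} rows 5.6
{'x': -0.0001, 'y': 0.0163, 'z': 0.134, 'wx': 0.6978, 'wy': 0.0007, 'wz': -0.0006} rows 8.4
```

View pics/s19.png

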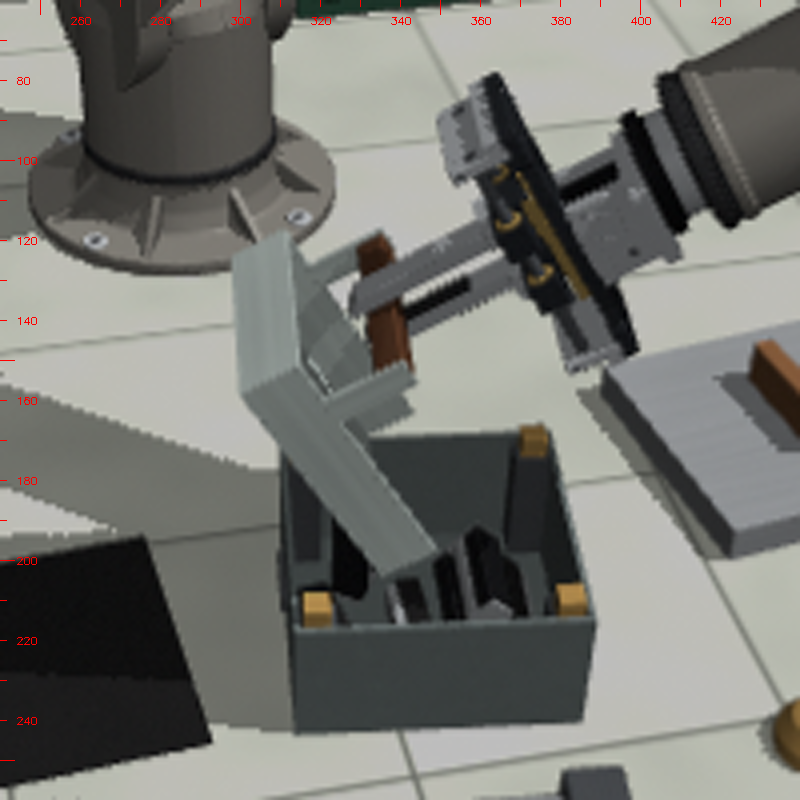

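View pics/t19.png

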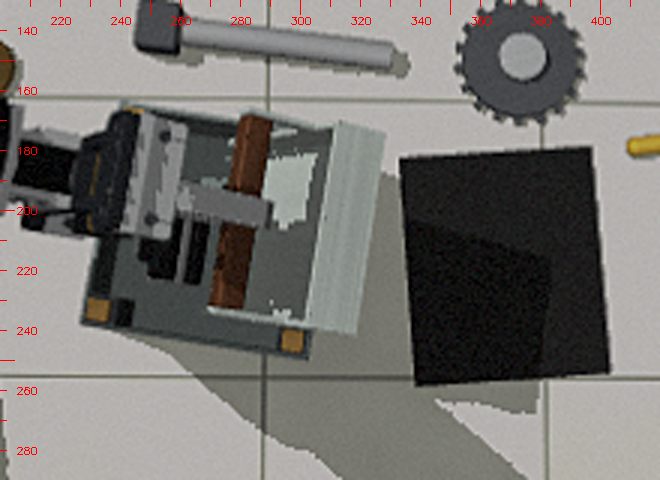

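>>> {"name": "servo_tool", "arguments": {"motion": [{"x": 0,"y": 0.027,"z": -0.016,"wx": 0,"wy": 0,"wz": 0,"grip": 1},{"x": 0,"y": 0.03,"z": -0.01,"wx": 0.05,"wy": 0,"wz": 0,"grip": 1},{"x": 0,"y": 0.035,"z": 0.01,"wx": 0.116,"wy": 0,"wz": 0,"grip": 1},{"x": 0,"y": 0.04,"z": 0.026,"wx": 0.174,"wy": 0,"wz": 0,"grip": 1},{"x": 0,"y": 0.0436,"z": 0.041,"wx": 0.232,"wy": 0,"wz": 0,"grip": 1},{"x": 0,"y": 0.042,"z": 0.057,"wx": 0.31,"wy": 0,"wz": 0,"grip": 1},{"x": 0,"y": 0.04,"z": 0.073,"wx": 0.388,"wy": 0,"wz": 0,"grip": 1},{"x": 0,"y": 0.038,"z": 0.09,"wx": 0.465,"wy": 0,"wz": 0,"grip": 1},{"x": 0,"y": 0.031,"z": 0.105,"wx": 0.543,"wy": 0,"wz": 0,"grip": 1},{"x": 0,"y": 0.024,"z": 0.12,"wx": 0.62,"wy": 0,"wz": 0,"grip": 1},{"x": 0,"y": 0.016,"z": 0.134,"wx": 0.698,"wy": 0,"wz": 0,"grip": 1},{"x": 0,"y": 0.016,"z": 0.134,"wx": 0.698,"wy": 0,"wz": 0,"grip": 1},{"x": 0,"y": 0.016,"z": 0.134,"wx": 0.698,"wy": 0,"wz": 0,"grip": 1}]}}

```text
t: 27.3
position: [568.0, -103.4, 206.0]
eef_rot: [[0.988, -0.154, -0.003], [-0.154, -0.988, -0.0], [-0.003, 0.001, -1.0]]
ft_force: [0.3, 1.4, -3.2]
grip_width: 17.6
```

Run:
```python
from h import *
t=cam("top");crop(t,200,130,420,290,3,"t20")
s=cam("scene");crop(s,200,80,400,260,4,"s20")
o=ctrl.get_obs();p=o["position"];print(o["t"],p.round(2),o["ft_force"].round(1),o["joints"].round(2))
plan((618,-185,197),yawR(92))
```

```text
27.4 [569.31 -99.31 206.79] [ 0.3  0.3 -3.3] [ 0.34  0.29 -0.34  1.81  0.11  1.06 -1.76]
{'x': 0.0608, 'y': 0.0776, 'z': 0.0098, 'wx': -0.0003, 'wy': 0.001, 'wz': -1.169} rows 14.0
```

View pics/s20.png

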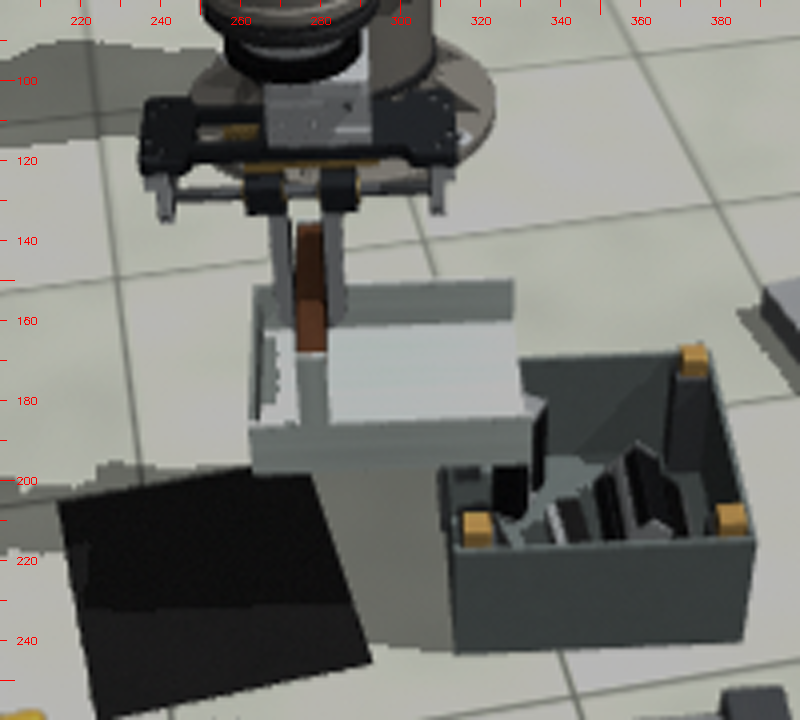

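View pics/t20.png

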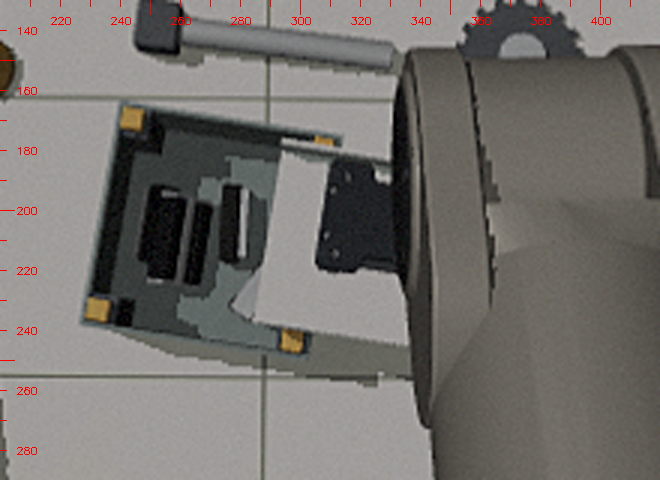

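>>> {"name": "servo_tool", "arguments": {"motion": [{"x": 0,"y": 0.02,"z": 0,"wx": 0,"wy": 0,"wz": 0,"grip": 1},{"x": 0,"y": 0.04,"z": 0,"wx": 0,"wy": 0,"wz": -0.06,"grip": 1},{"x": 0.01,"y": 0.06,"z": 0,"wx": 0,"wy": 0,"wz": -0.13,"grip": 1},{"x": 0.03,"y": 0.078,"z": 0,"wx": 0,"wy": 0,"wz": -0.2,"grip": 1},{"x": 0.05,"y": 0.078,"z": 0,"wx": 0,"wy": 0,"wz": -0.27,"grip": 1},{"x": 0.061,"y": 0.078,"z": 0,"wx": 0,"wy": 0,"wz": -0.34,"grip": 1},{"x": 0.061,"y": 0.078,"z": 0,"wx": 0,"wy": 0,"wz": -0.41,"grip": 1},{"x": 0.061,"y": 0.078,"z": 0,"wx": 0,"wy": 0,"wz": -0.48,"grip": 1},{"x": 0.061,"y": 0.078,"z": 0,"wx": 0,"wy": 0,"wz": -0.55,"grip": 1},{"x": 0.061,"y": 0.078,"z": 0,"wx": 0,"wy": 0,"wz": -0.62,"grip": 1},{"x": 0.061,"y": 0.078,"z": 0,"wx": 0,"wy": 0,"wz": -0.69,"grip": 1},{"x": 0.061,"y": 0.078,"z": 0,"wx": 0,"wy": 0,"wz": -0.76,"grip": 1},{"x": 0.061,"y": 0.078,"z": 0,"wx": 0,"wy": 0,"wz": -0.83,"grip": 1},{"x": 0.061,"y": 0.078,"z": 0,"wx": 0,"wy": 0,"wz": -0.9,"grip": 1},{"x": 0.061,"y": 0.078,"z": 0,"wx": 0,"wy": 0,"wz": -0.96,"grip": 1},{"x": 0.061,"y": 0.078,"z": 0,"wx": 0,"wy": 0,"wz": -1,"grip": 1},{"x": 0.061,"y": 0.078,"z": 0,"wx": 0,"wy": 0,"wz": -1,"grip": 1}]}}

```text
t: 28.82
position: [619.0, -183.5, 206.9]
eef_rot: [[0.211, 0.978, -0.001], [0.978, -0.211, -0.0], [-0.0, -0.001, -1.0]]
ft_force: [0.7, 0.4, -3.2]
grip_width: 17.8
```

Run:
```python
from h import *
t=cam("top");crop(t,200,130,420,290,3,"t21")
s=cam("scene");crop(s,200,80,400,260,4,"s21")
o=ctrl.get_obs();p=o["position"];print(o["t"],p.round(2),o["ft_force"].round(1),o["joints"].round(2))
plan((618,-186,67),yawR(92))
```

```text
28.9167 [ 618.89 -184.07  206.85] [-0.6  0.6 -3.6] [ 0.61  0.43 -0.57  1.64  0.25  1.14 -0.24]
{'x': -0.0021, 'y': -0.0004, 'z': 0.1398, 'wx': -0.0003, 'wy': 0.0, 'wz': -0.1691} rows 3.4
```

View pics/s21.png

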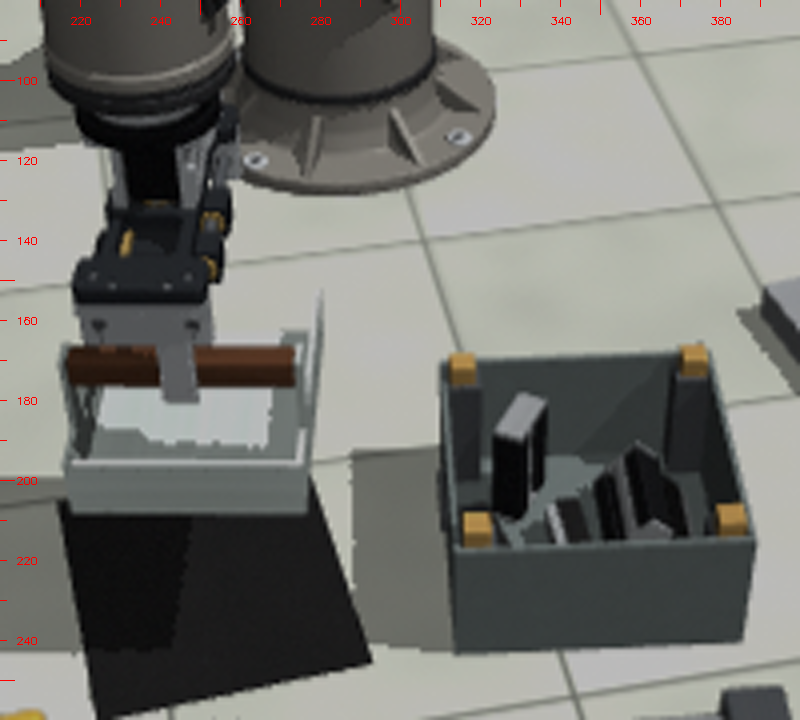

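View pics/t21.png

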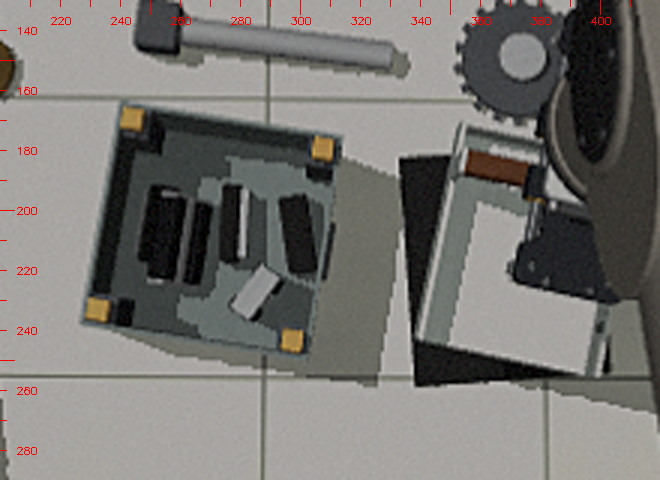

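>>> {"name": "servo_tool", "arguments": {"motion": [{"x": -0.002,"y": 0,"z": 0.02,"wx": 0,"wy": 0,"wz": -0.06,"grip": 1},{"x": -0.002,"y": 0,"z": 0.05,"wx": 0,"wy": 0,"wz": -0.12,"grip": 1},{"x": -0.002,"y": 0,"z": 0.08,"wx": 0,"wy": 0,"wz": -0.169,"grip": 1},{"x": -0.002,"y": 0,"z": 0.105,"wx": 0,"wy": 0,"wz": -0.169,"grip": 1},{"x": -0.002,"y": 0,"z": 0.12,"wx": 0,"wy": 0,"wz": -0.169,"grip": 1},{"x": -0.002,"y": 0,"z": 0.13,"wx": 0,"wy": 0,"wz": -0.169,"grip": 1},{"x": -0.002,"y": 0,"z": 0.137,"wx": 0,"wy": 0,"wz": -0.169,"grip": 1},{"x": -0.002,"y": 0,"z": 0.14,"wx": 0,"wy": 0,"wz": -0.169,"grip": 1},{"x": -0.002,"y": 0,"z": 0.1405,"wx": 0,"wy": 0,"wz": -0.169,"grip": 1},{"x": -0.002,"y": 0,"z": 0.1405,"wx": 0,"wy": 0,"wz": -0.169,"grip": 1}]}}

```text
t: 29.75
position: [618.5, -187.6, 67.2]
eef_rot: [[-0.034, 0.999, 0.001], [0.999, 0.034, -0.0], [-0.0, 0.001, -1.0]]
ft_force: [0.2, 0.2, -3.4]
grip_width: 17.2
```

Run:
```python
from h import *
t=cam("top");s=cam("scene");crop(s,140,150,300,270,5,"s22")
print(tri(t,(285,226.7),s,(330.5,183.75)))
o=ctrl.get_obs();p=o["position"];print(o["t"],p.round(2),o["ft_force"].round(1),o["torque"].round(2))
```

```text
(array([545.3,  38.9,  83.6]), np.float64(3.4))
29.85 [ 618.49 -187.7    67.27] [-0.1  0.4 -3. ] [-0.09 -0.17  0.01]
```

View pics/s22.png

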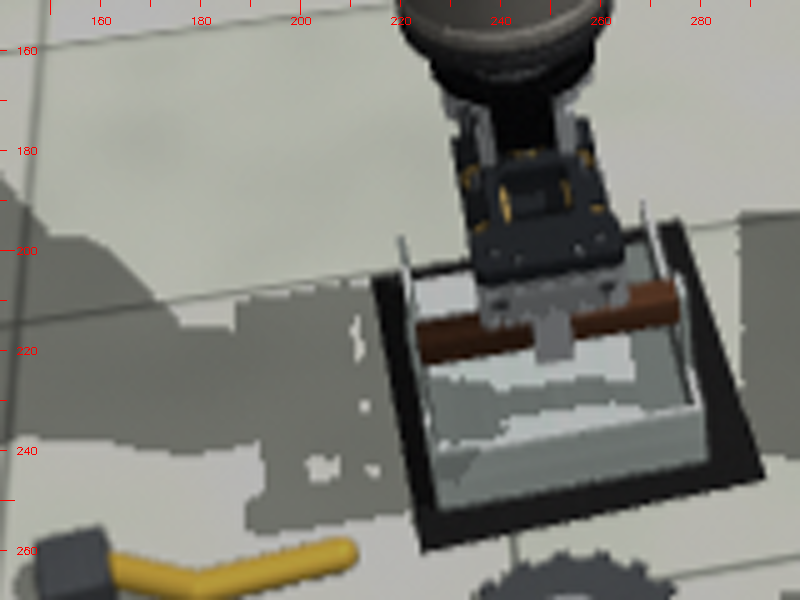

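>>> {"name": "servo_tool", "arguments": {"motion": [{"x": 0,"y": 0,"z": 0.0015,"wx": 0,"wy": 0,"wz": 0,"grip": 1},{"x": 0,"y": 0,"z": 0.002,"wx": 0,"wy": 0,"wz": 0,"grip": 1},{"x": 0,"y": 0,"z": 0.002,"wx": 0,"wy": 0,"wz": 0,"grip": 0.1},{"x": 0,"y": 0,"z": 0.002,"wx": 0,"wy": 0,"wz": 0,"grip": 0.1},{"x": 0,"y": 0,"z": 0.002,"wx": 0,"wy": 0,"wz": 0,"grip": 0.1},{"x": 0,"y": 0,"z": 0.002,"wx": 0,"wy": 0,"wz": 0,"grip": 0.1},{"x": 0,"y": 0,"z": -0.02,"wx": 0,"wy": 0,"wz": 0,"grip": 0.1},{"x": 0,"y": 0,"z": -0.05,"wx": 0,"wy": 0,"wz": 0,"grip": 0.1},{"x": 0,"y": 0,"z": -0.09,"wx": 0,"wy": 0,"wz": 0,"grip": 0.1},{"x": 0,"y": 0,"z": -0.13,"wx": 0,"wy": 0,"wz": 0,"grip": 0.1},{"x": 0,"y": 0,"z": -0.16,"wx": 0,"wy": 0,"wz": 0,"grip": 0.1},{"x": 0,"y": 0,"z": -0.16,"wx": 0,"wy": 0,"wz": 0,"grip": 0.1}], "squeeze": 40}}

```text
t: 30.85
position: [620.7, -187.7, 233.1]
eef_rot: [[-0.035, 0.999, 0.008], [0.999, 0.035, -0.002], [-0.002, 0.008, -1.0]]
ft_force: [0.8, 0.9, -0.2]
grip_width: 42.4
```

Run:
```python
from h import *
t=cam("top");cv2.imwrite("pics/t23.png",t["color"][:,:,::-1]);crop(t,100,200,260,320,5,"t23l")
s=cam("scene");crop(s,370,120,510,220,5,"s23l");crop(s,140,150,300,270,5,"s23")
o=ctrl.get_obs();p=o["position"];print(o["t"],p.round(2),o["ft_force"].round(1),o["joints"].round(2))
```

```text
30.95 [ 618.45 -187.81  227.46] [-0.4 -0.6 -0.2] [ 0.66  0.43 -0.63  1.62  0.27  1.18  0.01]
```

View pics/t23l.png

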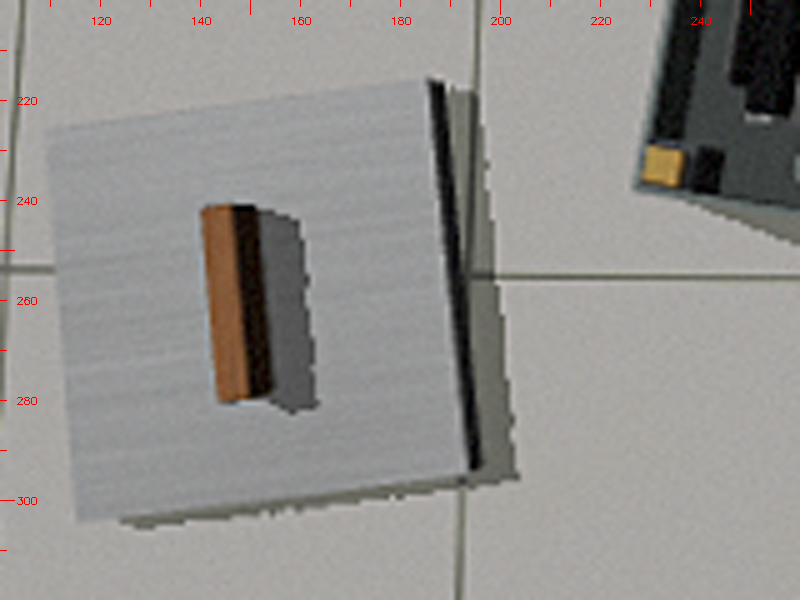

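View pics/s23l.png

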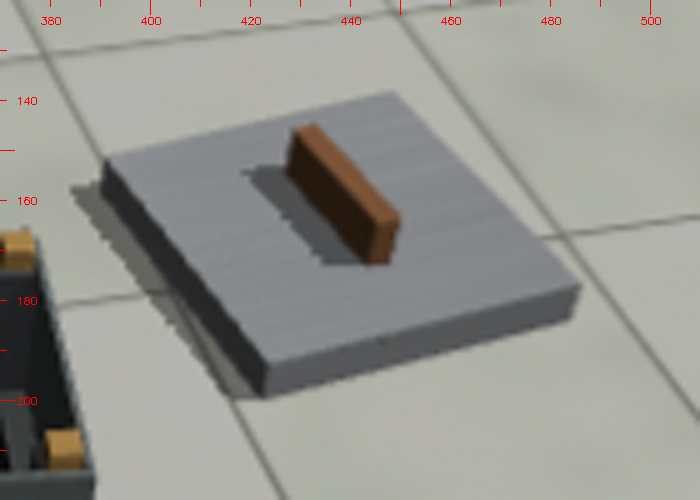

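View pics/s23.png

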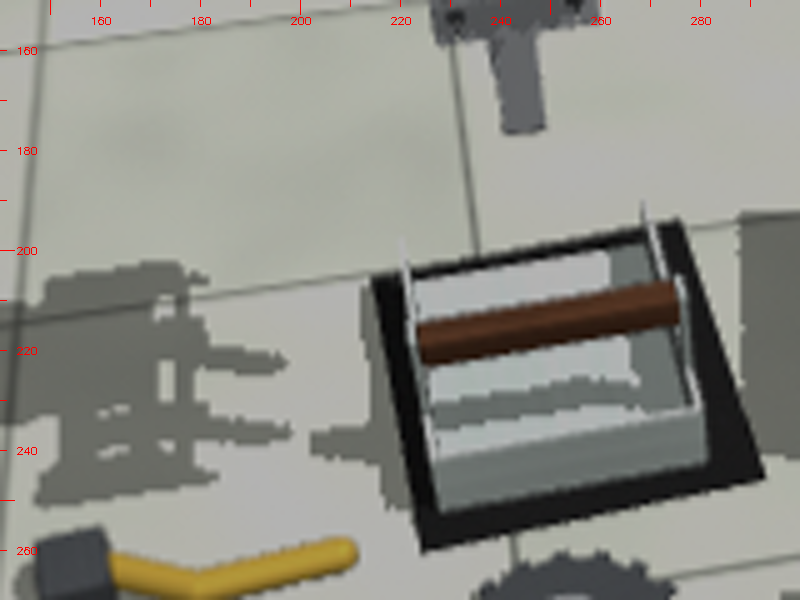

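Run:
```python
from h import *
t=cam("top");s=cam("scene")
T=lambda x,y:(100+x/5,200+y/5)
S=lambda x,y:(370+x/5,120+y/5)
tc=[T(45,128),T(430,80),T(470,470),T(78,520)];sc=[S(580,285),S(270,362),S(105,155),S(395,92)]
a=np.array([at(t,p,29) for p in tc]);b=np.array([at(s,p,29) for p in sc])
print(a,a.mean(0));print(b,b.mean(0))
for p,q in zip(tc,sc):print(tri(t,p,s,q))
for c in(a,b):
    e=[c[1]-c[0],c[2]-c[1],c[3]-c[2],c[0]-c[3]]
    print([round(np.linalg.norm(v)) for v in e],[round(np.degrees(np.arctan2(v[1],v[0]))%90,1) for v in e])
rt=[T(200,206),T(233,205),T(249,400),T(217,402)];rs=[S(400,215),S(368,224),S(290,130),S(315,124)]
a=np.array([at(t,p,65) for p in rt]);b=np.array([at(s,p,65) for p in rs]);print(a.mean(0),b.mean(0));print(a,b)
# tub corners rim z95, crop earlier t2/s2
T2=lambda x,y:(100+x/3,155+y/3)
S2=lambda x,y:(290+x/4,130+y/4)
a=np.array([at(t,T2(*p),95) for p in((423,26),(642,63),(608,281),(380,248))]);b=np.array([at(s,S2(*p),95) for p in((395,340),(93,348),(80,162),(350,153))])
for c in(a,b):
    e=[c[1]-c[0],c[2]-c[1],c[3]-c[2],c[0]-c[3]]
    print(c.mean(0),[round(np.linalg.norm(v)) for v in e],[round(np.degrees(np.arctan2(v[1],v[0]))%90,1) for v in e])
```

```text
[[546.1 509.6  29. ]
 [573.6 303.   29. ]
 [370.5 274.7  29. ]
 [341.5 481.   29. ]] [457.925 392.075  29.   ]
[[550.1 509.3  29. ]
 [576.  306.8  29. ]
 [371.2 277.9  29. ]
 [346.1 482.9  29. ]] [460.85  394.225  29.   ]
(array([546.3, 511.8,  25.4]), np.float64(0.6))
(array([574.3, 305.7,  27.1]), np.float64(4.0))
(array([370.8, 276.4,  28.6]), np.float64(3.2))
(array([341. , 484.6,  24.7]), np.float64(2.8))
[208, 205, 208, 207] [np.float64(7.6), np.float64(7.9), np.float64(8.0), np.float64(8.0)]
[204, 207, 207, 206] [np.float64(7.3), np.float64(8.0), np.float64(7.0), np.float64(7.4)]
[457.075 392.475  65.   ] [461.825 391.375  65.   ]
[[505.8 407.5  65. ]
 [506.5 390.4  65. ]
 [408.6 377.8  65. ]
 [407.4 394.2  65. ]] [[507.4 408.   65. ]
 [511.3 386.5  65. ]
 [415.6 376.9  65. ]
 [413.  394.1  65. ]]
[595.325  71.825  95.   ] [186, 183, 189, 188] [np.float64(80.8), np.float64(81.5), np.float64(82.2), np.float64(80.7)]
[597.475  73.425  95.   ] [188, 182, 188, 185] [np.float64(80.2), np.float64(81.1), np.float64(81.0), np.float64(81.2)]
```

Run:
```python
from h import *
plan((510,200,225),yawR(145))
```

```text
{'x': 0.3911, 'y': -0.0939, 'z': 0.0006, 'wx': -0.0009, 'wy': -0.0009, 'wz': -0.6169} rows 9.6
```

>>> {"name": "servo_tool", "arguments": {"motion": [{"x": 0.391,"y": -0.094,"z": 0,"wx": 0,"wy": 0,"wz": -0.617,"grip": 0},{"x": 0.391,"y": -0.094,"z": 0,"wx": 0,"wy": 0,"wz": -0.617,"grip": 0},{"x": 0.391,"y": -0.094,"z": 0,"wx": 0,"wy": 0,"wz": -0.617,"grip": 0},{"x": 0.391,"y": -0.094,"z": 0,"wx": 0,"wy": 0,"wz": -0.617,"grip": 0},{"x": 0.391,"y": -0.094,"z": 0,"wx": 0,"wy": 0,"wz": -0.617,"grip": 0},{"x": 0.391,"y": -0.094,"z": 0,"wx": 0,"wy": 0,"wz": -0.617,"grip": 0},{"x": 0.391,"y": -0.094,"z": 0,"wx": 0,"wy": 0,"wz": -0.617,"grip": 0},{"x": 0.391,"y": -0.094,"z": 0,"wx": 0,"wy": 0,"wz": -0.617,"grip": 0},{"x": 0.391,"y": -0.094,"z": 0,"wx": 0,"wy": 0,"wz": -0.617,"grip": 0},{"x": 0.391,"y": -0.094,"z": 0,"wx": 0,"wy": 0,"wz": -0.617,"grip": 0},{"x": 0.391,"y": -0.094,"z": 0,"wx": 0,"wy": 0,"wz": -0.617,"grip": 0},{"x": 0.391,"y": -0.094,"z": 0,"wx": 0,"wy": 0,"wz": -0.617,"grip": 0}]}}

```text
t: 32.05
position: [509.3, 201.2, 225.3]
eef_rot: [[-0.821, 0.571, -0.002], [0.571, 0.821, 0.0], [0.002, -0.001, -1.0]]
ft_force: [0.4, -0.5, 0.6]
grip_width: 46.9
```

Run:
```python
from h import *
s=cam("scene");s=cam("scene")
o=ctrl.get_obs();p=o["position"];print(o["t"],p.round(2),o["joints"].round(2))
plan((459.5,393,130),yawR(187.6))
```

```text
32.15 [510.38 198.85 225.37] [ 0.31  0.34 -0.97  1.82  0.3   1.14  0.2 ]
{'x': 0.1529, 'y': 0.1299, 'z': 0.0954, 'wx': -0.0005, 'wy': -0.0013, 'wz': -0.4959} rows 6.0
```

>>> {"name": "servo_tool", "arguments": {"motion": [{"x": 0.153,"y": 0.13,"z": 0.0,"wx": 0,"wy": 0,"wz": -0.496,"grip": 0},{"x": 0.153,"y": 0.13,"z": 0.0,"wx": 0,"wy": 0,"wz": -0.496,"grip": 0},{"x": 0.153,"y": 0.13,"z": 0.0,"wx": 0,"wy": 0,"wz": -0.496,"grip": 0},{"x": 0.153,"y": 0.13,"z": 0.0,"wx": 0,"wy": 0,"wz": -0.496,"grip": 0},{"x": 0.153,"y": 0.13,"z": 0.0,"wx": 0,"wy": 0,"wz": -0.496,"grip": 0},{"x": 0.153,"y": 0.13,"z": 0.02,"wx": 0,"wy": 0,"wz": -0.496,"grip": 0},{"x": 0.153,"y": 0.13,"z": 0.06,"wx": 0,"wy": 0,"wz": -0.496,"grip": 0},{"x": 0.153,"y": 0.13,"z": 0.095,"wx": 0,"wy": 0,"wz": -0.496,"grip": 0},{"x": 0.153,"y": 0.13,"z": 0.095,"wx": 0,"wy": 0,"wz": -0.496,"grip": 0},{"x": 0.153,"y": 0.13,"z": 0.095,"wx": 0,"wy": 0,"wz": -0.496,"grip": 0}]}}

```text
t: 32.98
position: [459.6, 392.6, 130.4]
eef_rot: [[-0.991, -0.132, -0.003], [-0.132, 0.991, -0.002], [0.004, -0.001, -1.0]]
ft_force: [0.7, 1.3, 1.6]
grip_width: 46.8
```

Run:
```python
from h import *
s=cam("scene");crop(s,370,60,510,220,5,"s24")
t=cam("top");crop(t,90,180,260,320,4,"t24")
o=ctrl.get_obs();p=o["position"];print(o["t"],p.round(2),o["joints"].round(2),o["qd"].round(2))
plan((459.5,393,34),yawR(187.6))
```

```text
33.0833 [460.51 394.36 133.28] [-0.05  0.6  -1.04  1.79  0.58  1.1   0.41] [-0.   -0.02 -0.01 -0.01  0.   -0.   -0.  ]
{'x': 0.0012, 'y': -0.0013, 'z': 0.0993, 'wx': 0.0009, 'wy': 0.0005, 'wz': -0.0003} rows 2.4
```

View pics/s24.png

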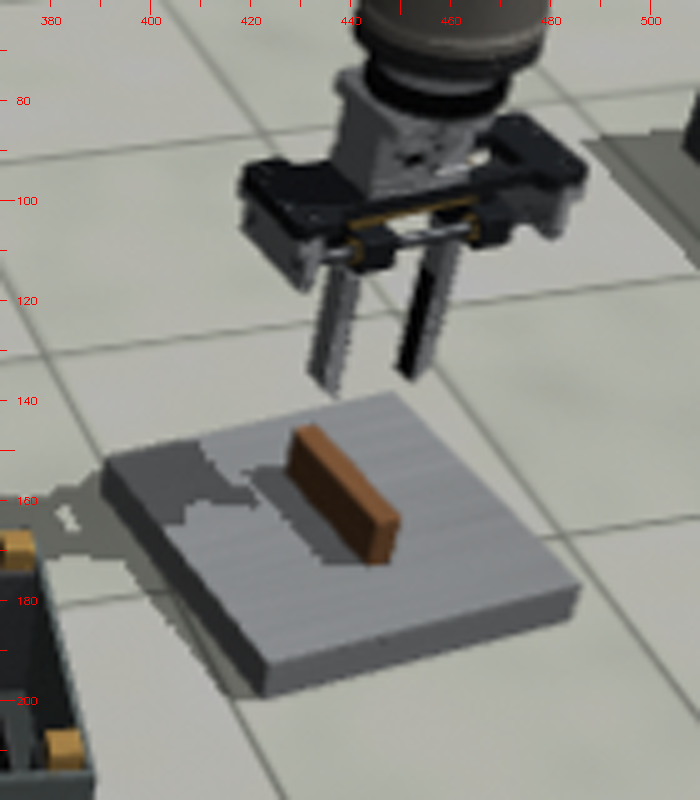

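>>> {"name": "servo_tool", "arguments": {"motion": [{"x": 0.001,"y": -0.001,"z": 0.03,"wx": 0,"wy": 0,"wz": 0,"grip": 0},{"x": 0.001,"y": -0.001,"z": 0.055,"wx": 0,"wy": 0,"wz": 0,"grip": 0},{"x": 0.001,"y": -0.001,"z": 0.075,"wx": 0,"wy": 0,"wz": 0,"grip": 0},{"x": 0.001,"y": -0.001,"z": 0.09,"wx": 0,"wy": 0,"wz": 0,"grip": 0},{"x": 0.001,"y": -0.001,"z": 0.096,"wx": 0,"wy": 0,"wz": 0,"grip": 0},{"x": 0.001,"y": -0.001,"z": 0.096,"wx": 0,"wy": 0,"wz": 0,"grip": 0},{"x": 0.001,"y": -0.001,"z": 0.096,"wx": 0,"wy": 0,"wz": 0,"grip": 0}], "squeeze": 50}}

```text
t: 33.67
position: [459.2, 393.7, 36.8]
eef_rot: [[-0.991, -0.133, 0.001], [-0.133, 0.991, 0.001], [-0.001, 0.001, -1.0]]
ft_force: [0.3, 0.4, 0.6]
grip_width: 47.3
```

>>> {"name": "servo_tool", "arguments": {"motion": [{"x": 0,"y": 0,"z": 0,"wx": 0,"wy": 0,"wz": 0,"grip": 1},{"x": 0,"y": 0,"z": 0,"wx": 0,"wy": 0,"wz": 0,"grip": 1},{"x": 0,"y": 0,"z": 0,"wx": 0,"wy": 0,"wz": 0,"grip": 1},{"x": 0,"y": 0,"z": 0,"wx": 0,"wy": 0,"wz": 0,"grip": 1},{"x": 0,"y": 0,"z": 0,"wx": 0,"wy": 0,"wz": 0,"grip": 1},{"x": 0,"y": 0,"z": 0,"wx": 0,"wy": 0,"wz": 0,"grip": 1}], "squeeze": 50}}

```text
t: 34.17
position: [458.8, 393.3, 35.8]
eef_rot: [[-0.991, -0.133, -0.0], [-0.133, 0.991, 0.001], [-0.0, 0.001, -1.0]]
ft_force: [-0.5, -0.4, 5.1]
grip_width: 17.7
```

Run:
```python
from h import *
s=cam("scene");crop(s,370,60,510,220,5,"s25")
o=ctrl.get_obs();p=o["position"];print(o["t"],p.round(2),o["grip_width"],o["ft_force"].round(1))
```

```text
34.2167 [458.79 393.32  35.79] 17.80642673272978 [-0.  -0.2  5.9]
```

View pics/s25.png

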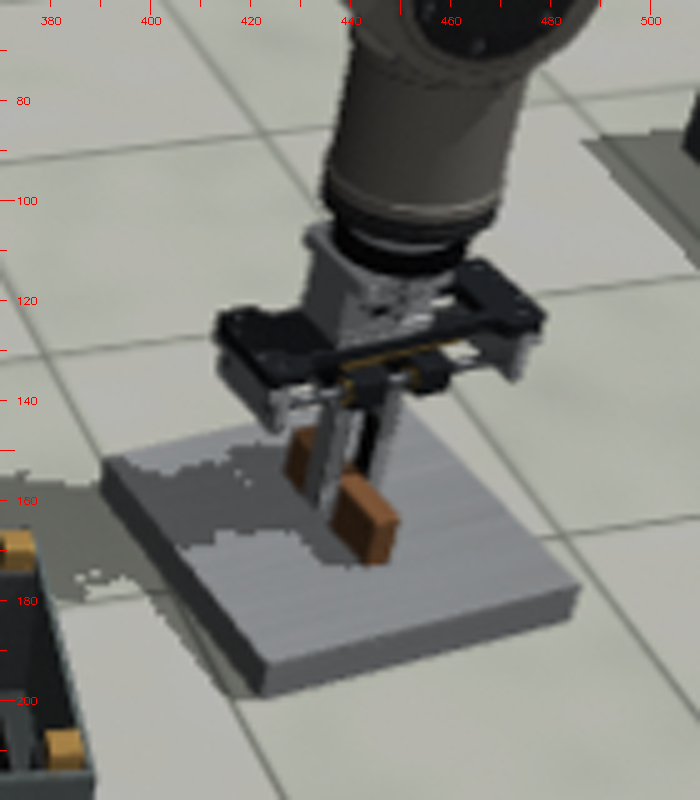

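Run:
```python
from h import *
R=yawR(187.6)
plan((458.8,393.3,200),R,(458.8,393.3,35.8),R)
plan((595.8,72.8,200),yawR(171.1),(458.8,393.3,35.8),R)
```

```text
{'x': 0.0, 'y': 0.0, 'z': -0.1642, 'wx': 0.0, 'wy': 0.0, 'wz': 0.0} rows 3.9
{'x': -0.0934, 'y': -0.3358, 'z': -0.1642, 'wx': 0.0, 'wy': 0.0, 'wz': 0.192} rows 9.2
```

>>> {"name": "servo_tool", "arguments": {"motion": [{"x": 0,"y": 0,"z": -0.02,"wx": 0,"wy": 0,"wz": 0,"grip": 1},{"x": 0,"y": 0,"z": -0.05,"wx": 0,"wy": 0,"wz": 0,"grip": 1},{"x": 0,"y": 0,"z": -0.08,"wx": 0,"wy": 0,"wz": 0,"grip": 1},{"x": 0,"y": 0,"z": -0.11,"wx": 0,"wy": 0,"wz": 0,"grip": 1},{"x": 0,"y": 0,"z": -0.14,"wx": 0,"wy": 0,"wz": 0,"grip": 1},{"x": 0,"y": 0,"z": -0.164,"wx": 0,"wy": 0,"wz": 0,"grip": 1},{"x": -0.006,"y": -0.02,"z": -0.164,"wx": 0,"wy": 0,"wz": 0.02,"grip": 1},{"x": -0.014,"y": -0.05,"z": -0.164,"wx": 0,"wy": 0,"wz": 0.04,"grip": 1},{"x": -0.023,"y": -0.085,"z": -0.164,"wx": 0,"wy": 0,"wz": 0.06,"grip": 1},{"x": -0.033,"y": -0.12,"z": -0.164,"wx": 0,"wy": 0,"wz": 0.08,"grip": 1},{"x": -0.043,"y": -0.155,"z": -0.164,"wx": 0,"wy": 0,"wz": 0.1,"grip": 1},{"x": -0.053,"y": -0.19,"z": -0.164,"wx": 0,"wy": 0,"wz": 0.12,"grip": 1},{"x": -0.063,"y": -0.225,"z": -0.164,"wx": 0,"wy": 0,"wz": 0.14,"grip": 1},{"x": -0.073,"y": -0.26,"z": -0.164,"wx": 0,"wy": 0,"wz": 0.16,"grip": 1},{"x": -0.082,"y": -0.295,"z": -0.164,"wx": 0,"wy": 0,"wz": 0.175,"grip": 1},{"x": -0.09,"y": -0.32,"z": -0.164,"wx": 0,"wy": 0,"wz": 0.185,"grip": 1},{"x": -0.0934,"y": -0.3358,"z": -0.164,"wx": 0,"wy": 0,"wz": 0.192,"grip": 1},{"x": -0.0934,"y": -0.3358,"z": -0.164,"wx": 0,"wy": 0,"wz": 0.192,"grip": 1},{"x": -0.0934,"y": -0.3358,"z": -0.164,"wx": 0,"wy": 0,"wz": 0.192,"grip": 1}]}}

```text
t: 35.8
position: [595.7, 72.2, 198.8]
eef_rot: [[-0.988, 0.155, -0.001], [0.155, 0.988, 0.0], [0.001, 0.0, -1.0]]
ft_force: [-0.5, 1.1, -3.4]
grip_width: 17.7
```

Run:
```python
from h import *
s=cam("scene");crop(s,270,60,430,260,4,"s26")
t=cam("top");crop(t,190,130,350,270,5,"t26")
o=ctrl.get_obs();p=o["position"];print(o["t"],p.round(2),o["grip_width"],o["ft_force"].round(1),o["joints"].round(2),o["torque"].round(2))
plan((595.8,72.8,200),yawR(171.1))
```

```text
35.9 [595.35  73.97 199.23] 17.898832089332686 [ 0.1 -0.2 -3.3] [ 0.54  0.49 -1.02  1.74  0.45  1.17  0.8 ] [ 0.02 -0.14  0.02]
{'x': -0.0006, 'y': -0.0011, 'z': -0.0008, 'wx': 0.0004, 'wy': -0.0006, 'wz': 0.0017} rows 0.0
```

View pics/s26.png

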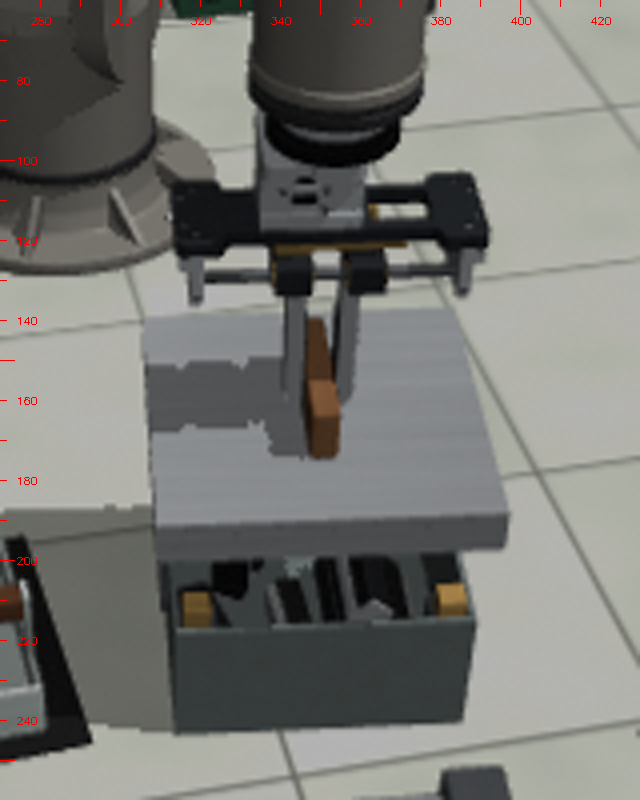

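View pics/t26.png

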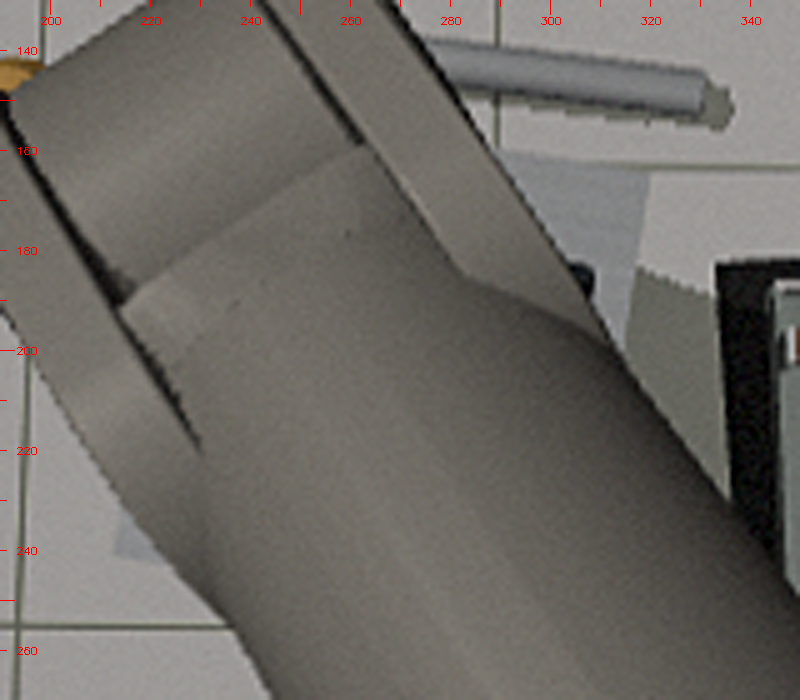

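Run:
```python
from h import *
s=cam("scene");t=cam("top")
S=lambda x,y:(270+x/4,60+y/4)
c=np.array([at(s,S(*p),192.4) for p in((147,313),(455,308),(509,514),(153,515))])
print(c,c.mean(0),[round(np.degrees(np.arctan2(*(c[i]-c[i-1])[1::-1]))%90,1) for i in range(4)])
c=np.array([at(t,p,192.4) for p in((190+650/5,130+172/5),(190+115/5,130+553/5))]);print(c,c.mean(0))
c=np.array([at(s,S(*p),95) for p in((173,630),(475,620))]);print(c)
S2=lambda x,y:(290+x/4,130+y/4)
print(at(s,S2(395,340),95),at(s,S2(93,348),95))
```

```text
[[475.   -9.8 192.4]
 [512.2 191.5 192.4]
 [716.2 158.2 192.4]
 [673.9 -45.3 192.4]] [594.325  73.65  192.4  ] [np.float64(79.9), np.float64(79.5), np.float64(80.7), np.float64(78.3)]
[[681.3 -45.5 192.4]
 [508.5 189.7 192.4]] [594.9  72.1 192.4]
[[673.9 -33.9  95. ]
 [704.4 152.2  95. ]]
[704.4 152.2  95. ] [672.2 -33.5  95. ]
```

>>> {"name": "servo_tool", "arguments": {"motion": [{"x": -0.0015,"y": 0,"z": 0.015,"wx": 0,"wy": 0,"wz": 0,"grip": 1},{"x": -0.0015,"y": 0,"z": 0.03,"wx": 0,"wy": 0,"wz": 0,"grip": 1},{"x": -0.0015,"y": 0,"z": 0.042,"wx": 0,"wy": 0,"wz": 0,"grip": 1},{"x": -0.0015,"y": 0,"z": 0.05,"wx": 0,"wy": 0,"wz": 0,"grip": 1},{"x": -0.0015,"y": 0,"z": 0.056,"wx": 0,"wy": 0,"wz": 0,"grip": 1},{"x": -0.0015,"y": 0,"z": 0.06,"wx": 0,"wy": 0,"wz": 0,"grip": 1},{"x": -0.0015,"y": 0,"z": 0.064,"wx": 0,"wy": 0,"wz": 0,"grip": 1},{"x": -0.0015,"y": 0,"z": 0.068,"wx": 0,"wy": 0,"wz": 0,"grip": 1},{"x": -0.0015,"y": 0,"z": 0.071,"wx": 0,"wy": 0,"wz": 0,"grip": 1},{"x": -0.0015,"y": 0,"z": 0.074,"wx": 0,"wy": 0,"wz": 0,"grip": 1},{"x": -0.0015,"y": 0,"z": 0.074,"wx": 0,"wy": 0,"wz": 0,"grip": 1},{"x": -0.0015,"y": 0,"z": 0.074,"wx": 0,"wy": 0,"wz": 0,"grip": 1}]}}

```text
t: 37.0
position: [597.4, 72.4, 125.3]
eef_rot: [[-0.988, 0.154, -0.0], [0.154, 0.988, 0.0], [0.0, 0.0, -1.0]]
ft_force: [0.2, 0.4, -3.0]
grip_width: 17.5
```

Run:
```python
from h import *
s=cam("scene");crop(s,270,60,430,260,4,"s27")
o=ctrl.get_obs();p=o["position"];print(o["t"],p.round(2),o["grip_width"],o["ft_force"].round(1),o["torque"].round(2))
```

```text
37.05 [597.52  72.4  125.47] 17.508889996985353 [-0.1 -0.6 -4. ] [ 0.03 -0.11 -0.01]
```

View pics/s27.png

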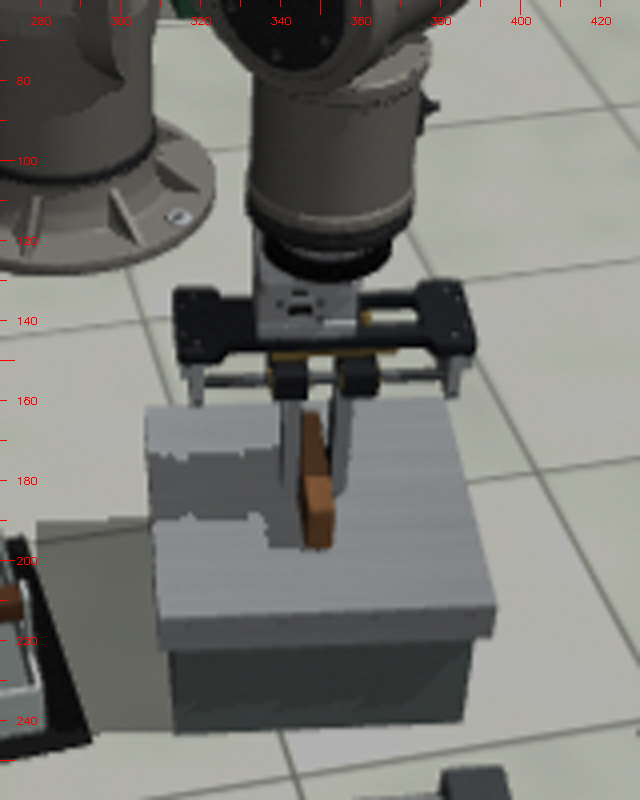

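>>> {"name": "servo_tool", "arguments": {"motion": [{"x": 0,"y": 0,"z": 0.002,"wx": 0,"wy": 0,"wz": 0,"grip": 1},{"x": 0,"y": 0,"z": 0.004,"wx": 0,"wy": 0,"wz": 0,"grip": 1},{"x": 0,"y": 0,"z": 0.005,"wx": 0,"wy": 0,"wz": 0,"grip": 1},{"x": 0,"y": 0,"z": 0.005,"wx": 0,"wy": 0,"wz": 0,"grip": 1},{"x": 0,"y": 0,"z": 0.005,"wx": 0,"wy": 0,"wz": 0,"grip": 1}]}}

```text
t: 37.47
position: [597.4, 72.4, 120.2]
eef_rot: [[-0.988, 0.154, -0.001], [0.154, 0.988, 0.0], [0.001, 0.0, -1.0]]
ft_force: [-0.7, -0.8, -3.5]
grip_width: 17.7
```

Not yet bearing; release here and let it settle the last fraction, then rise.

>>> {"name": "servo_tool", "arguments": {"motion": [{"x": 0,"y": 0,"z": 0.001,"wx": 0,"wy": 0,"wz": 0,"grip": 1},{"x": 0,"y": 0,"z": 0.001,"wx": 0,"wy": 0,"wz": 0,"grip": 0.4},{"x": 0,"y": 0,"z": 0.001,"wx": 0,"wy": 0,"wz": 0,"grip": 0.4},{"x": 0,"y": 0,"z": 0.001,"wx": 0,"wy": 0,"wz": 0,"grip": 0.3},{"x": 0,"y": 0,"z": 0.001,"wx": 0,"wy": 0,"wz": 0,"grip": 0.3},{"x": 0,"y": 0,"z": -0.02,"wx": 0,"wy": 0,"wz": 0,"grip": 0.3},{"x": 0,"y": 0,"z": -0.05,"wx": 0,"wy": 0,"wz": 0,"grip": 0.3},{"x": 0,"y": 0,"z": -0.08,"wx": 0,"wy": 0,"wz": 0,"grip": 0.5},{"x": 0,"y": 0,"z": -0.1,"wx": 0,"wy": 0,"wz": 0,"grip": 0.9},{"x": 0,"y": 0,"z": -0.1,"wx": 0,"wy": 0,"wz": 0,"grip": 1},{"x": 0,"y": 0,"z": -0.1,"wx": 0,"wy": 0,"wz": 0,"grip": 1}], "squeeze": 10}}

```text
t: 38.38
position: [598.0, 72.4, 221.3]
eef_rot: [[-0.988, 0.154, 0.002], [0.154, 0.988, -0.0], [-0.002, 0.0, -1.0]]
ft_force: [-0.6, -0.7, -0.7]
grip_width: 9.5
```

Run:
```python
from h import *
s=cam("scene");crop(s,270,60,430,260,4,"s28")
t=cam("top");crop(t,190,130,350,270,5,"t28")
o=ctrl.get_obs();p=o["position"];print(o["t"],p.round(2),o["grip_width"],o["ft_force"].round(1),o["joints"].round(2))
```

```text
38.4833 [597.14  72.08 219.52] 2.1200900027764025 [-0.9 -1.  -0.2] [ 0.55  0.48 -1.03  1.71  0.43  1.2   0.82]
```

View pics/s28.png

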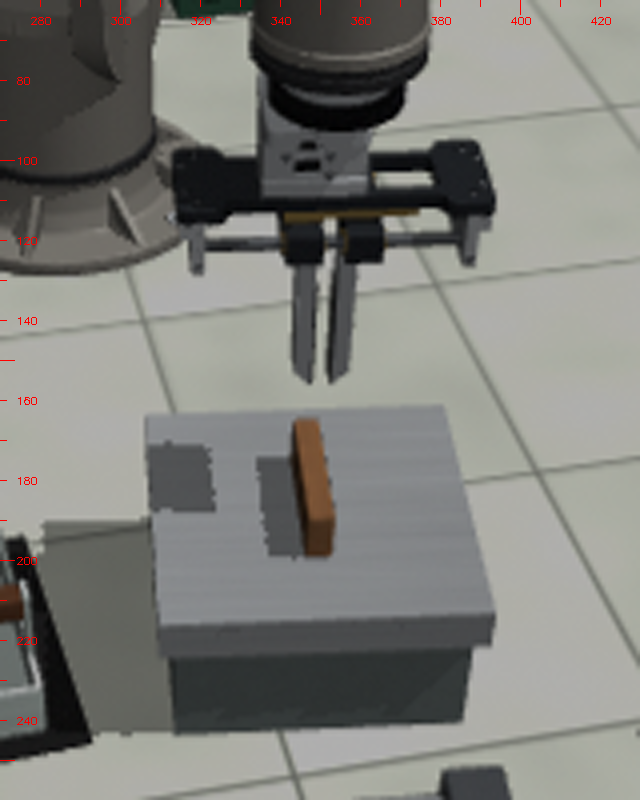

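>>> {"name": "servo_tool", "arguments": {"motion": [{"x": 0.078,"y": 0.078,"z": 0.04,"wx": 0,"wy": 0,"wz": 0,"grip": 1},{"x": 0.078,"y": 0.078,"z": 0.06,"wx": 0,"wy": 0,"wz": 0,"grip": 1},{"x": 0.078,"y": 0.078,"z": 0.08,"wx": 0,"wy": 0,"wz": 0,"grip": 1},{"x": 0.078,"y": 0.078,"z": 0.09,"wx": 0,"wy": 0,"wz": 0,"grip": 1},{"x": 0.078,"y": 0.078,"z": 0.097,"wx": 0,"wy": 0,"wz": 0,"grip": 1},{"x": 0.078,"y": 0.078,"z": 0.102,"wx": 0,"wy": 0,"wz": 0,"grip": 1},{"x": 0.078,"y": 0.078,"z": 0.105,"wx": 0,"wy": 0,"wz": 0,"grip": 1},{"x": 0.078,"y": 0.078,"z": 0.108,"wx": 0,"wy": 0,"wz": 0,"grip": 1},{"x": 0.078,"y": 0.078,"z": 0.11,"wx": 0,"wy": 0,"wz": 0,"grip": 1},{"x": 0.078,"y": 0.078,"z": 0.112,"wx": 0,"wy": 0,"wz": 0,"grip": 1},{"x": 0.078,"y": 0.078,"z": 0.112,"wx": 0,"wy": 0,"wz": 0,"grip": 1}]}}

```text
t: 39.4
position: [533.3, 161.0, 108.9]
eef_rot: [[-0.988, 0.155, 0.001], [0.155, 0.988, 0.0], [-0.001, 0.0, -1.0]]
ft_force: [1.5, -0.7, 3.6]
grip_width: 0.8
```

Run:
```python
from h import *
o=ctrl.get_obs();p=o["position"];print(o["t"],p.round(2),o["grip_width"],o["ft_force"].round(1),o["joints"].round(2))
s=cam("scene");crop(s,270,60,430,260,4,"s29")
```

```text
39.4 [533.27 160.97 108.93] 0.8008241621155852 [ 1.5 -0.7  3.6] [ 0.36  0.53 -0.99  1.92  0.53  0.98  0.55]
```

View pics/s29.png

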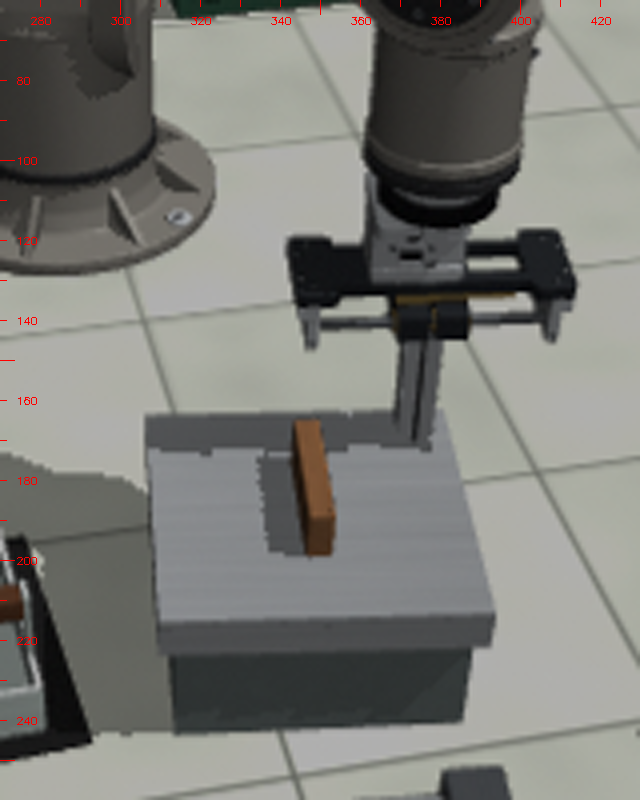

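>>> {"name": "servo_tool", "arguments": {"motion": [{"x": 0,"y": 0,"z": 0.001,"wx": 0,"wy": 0,"wz": 0,"grip": 1},{"x": 0,"y": 0,"z": 0.002,"wx": 0,"wy": 0,"wz": 0,"grip": 1},{"x": 0,"y": 0,"z": 0.003,"wx": 0,"wy": 0,"wz": 0,"grip": 1},{"x": 0,"y": 0,"z": 0.003,"wx": 0,"wy": 0,"wz": 0,"grip": 1}]}}

```text
t: 39.78
position: [533.2, 161.1, 106.0]
eef_rot: [[-0.988, 0.155, 0.001], [0.155, 0.988, 0.0], [-0.001, 0.0, -1.0]]
ft_force: [0.1, -2.6, 7.0]
grip_width: 0.6
```

>>> {"name": "servo_tool", "arguments": {"motion": [{"x": 0,"y": 0,"z": 0.001,"wx": 0,"wy": 0,"wz": 0,"grip": 1},{"x": 0,"y": 0,"z": 0.002,"wx": 0,"wy": 0,"wz": 0,"grip": 1},{"x": 0,"y": 0,"z": 0.003,"wx": 0,"wy": 0,"wz": 0,"grip": 1},{"x": 0,"y": 0,"z": 0.003,"wx": 0,"wy": 0,"wz": 0,"grip": 1}]}}

```text
t: 40.12
position: [533.3, 161.3, 104.0]
eef_rot: [[-0.988, 0.155, 0.001], [0.155, 0.988, -0.0], [-0.001, -0.0, -1.0]]
ft_force: [-5.9, -5.6, 25.5]
grip_width: 0.6
```

>>> {"name": "servo_tool", "arguments": {"motion": [{"x": 0,"y": 0,"z": 0.001,"wx": 0,"wy": 0,"wz": 0,"grip": 1},{"x": 0,"y": 0,"z": 0.001,"wx": 0,"wy": 0,"wz": 0,"grip": 1}]}}

```text
t: 40.28
position: [533.4, 161.3, 103.6]
eef_rot: [[-0.988, 0.155, 0.002], [0.155, 0.988, -0.001], [-0.002, -0.001, -1.0]]
ft_force: [-10.2, -7.5, 37.8]
grip_width: 0.4
```

Run:
```python
from h import *
o=ctrl.get_obs();p=o["position"];print(o["t"],p.round(2),o["ft_force"].round(1))
s=cam("scene");crop(s,270,60,430,260,4,"s30")
```

```text
40.2833 [533.39 161.3  103.63] [-10.2  -7.5  37.8]
```

View pics/s30.png

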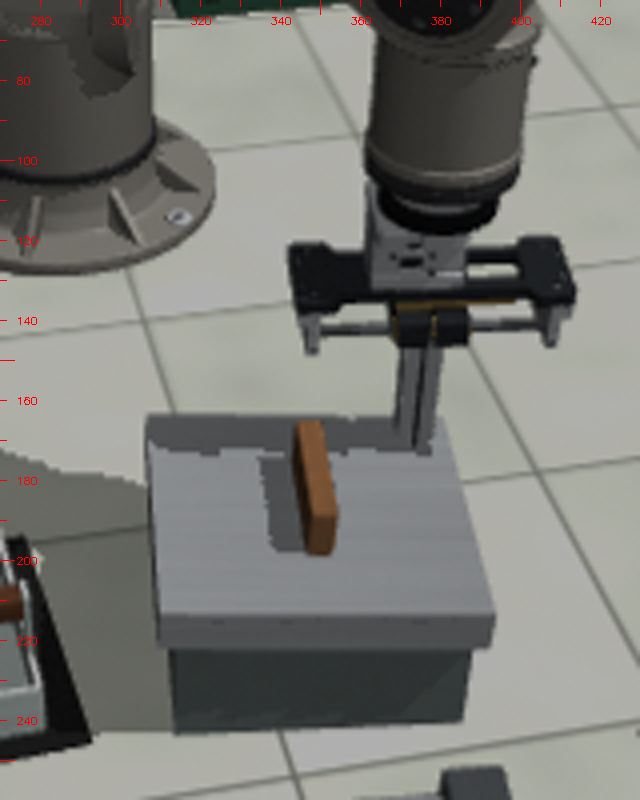

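>>> {"name": "servo_tool", "arguments": {"motion": [{"x": 0,"y": 0,"z": -0.02,"wx": 0,"wy": 0,"wz": 0,"grip": 1},{"x": -0.03,"y": 0,"z": -0.035,"wx": 0,"wy": 0,"wz": 0,"grip": 1},{"x": -0.07,"y": 0,"z": -0.035,"wx": 0,"wy": 0,"wz": 0,"grip": 1},{"x": -0.11,"y": 0,"z": -0.035,"wx": 0,"wy": 0,"wz": 0,"grip": 1},{"x": -0.145,"y": 0,"z": -0.035,"wx": 0,"wy": 0,"wz": 0,"grip": 1},{"x": -0.156,"y": 0,"z": -0.035,"wx": 0,"wy": 0,"wz": 0,"grip": 1},{"x": -0.156,"y": 0,"z": -0.03,"wx": 0,"wy": 0,"wz": 0,"grip": 1},{"x": -0.156,"y": 0,"z": -0.022,"wx": 0,"wy": 0,"wz": 0,"grip": 1},{"x": -0.156,"y": 0,"z": -0.016,"wx": 0,"wy": 0,"wz": 0,"grip": 1},{"x": -0.156,"y": 0,"z": -0.012,"wx": 0,"wy": 0,"wz": 0,"grip": 1},{"x": -0.156,"y": 0,"z": -0.009,"wx": 0,"wy": 0,"wz": 0,"grip": 1},{"x": -0.156,"y": 0,"z": -0.007,"wx": 0,"wy": 0,"wz": 0,"grip": 1},{"x": -0.156,"y": 0,"z": -0.005,"wx": 0,"wy": 0,"wz": 0,"grip": 1},{"x": -0.156,"y": 0,"z": -0.003,"wx": 0,"wy": 0,"wz": 0,"grip": 1},{"x": -0.156,"y": 0,"z": -0.002,"wx": 0,"wy": 0,"wz": 0,"grip": 1},{"x": -0.156,"y": 0,"z": -0.002,"wx": 0,"wy": 0,"wz": 0,"grip": 1}]}}

```text
t: 41.67
position: [685.9, 137.8, 103.9]
eef_rot: [[-0.988, 0.153, -0.001], [0.153, 0.988, -0.0], [0.001, -0.0, -1.0]]
ft_force: [-6.4, -0.7, 6.5]
grip_width: 0.8
```

Run:
```python
from h import *
o=ctrl.get_obs();p=o["position"];print(o["t"],p.round(2),o["ft_force"].round(1),o["joints"].round(2))
s=cam("scene");crop(s,270,60,430,260,4,"s31")
```

```text
41.6667 [685.91 137.78 103.92] [-6.4 -0.7  6.5] [ 0.3   0.73 -0.89  1.59  0.61  1.13  0.68]
```

View pics/s31.png

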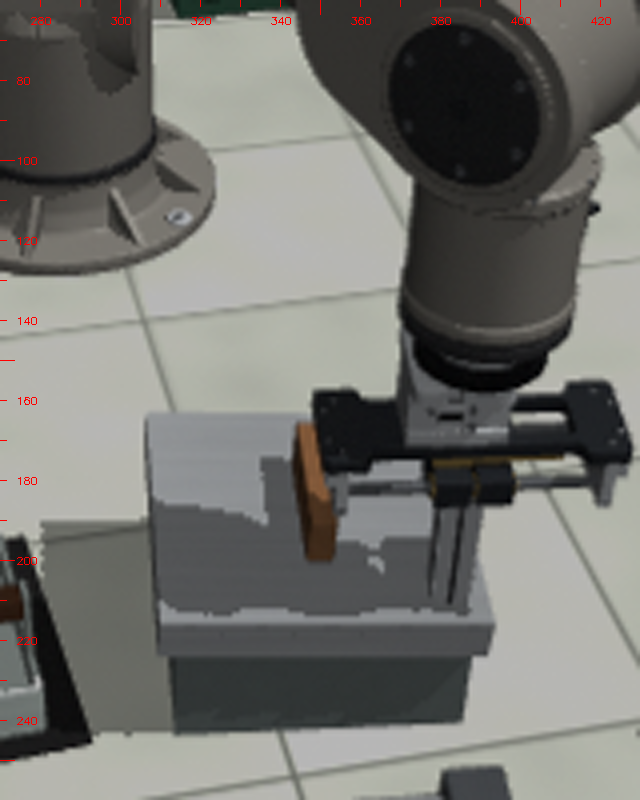

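>>> {"name": "servo_tool", "arguments": {"motion": [{"x": 0,"y": 0,"z": 0.001,"wx": 0,"wy": 0,"wz": 0,"grip": 1},{"x": 0,"y": 0,"z": 0.002,"wx": 0,"wy": 0,"wz": 0,"grip": 1},{"x": 0,"y": 0,"z": 0.002,"wx": 0,"wy": 0,"wz": 0,"grip": 1},{"x": 0,"y": 0,"z": 0.002,"wx": 0,"wy": 0,"wz": 0,"grip": 1}]}}

```text
t: 42.05
position: [686.1, 137.9, 103.6]
eef_rot: [[-0.988, 0.154, 0.0], [0.154, 0.988, -0.0], [-0.0, -0.0, -1.0]]
ft_force: [-12.2, -4.1, 26.1]
grip_width: 0.5
```

>>> {"name": "servo_tool", "arguments": {"motion": [{"x": 0,"y": 0,"z": -0.02,"wx": 0,"wy": 0,"wz": 0,"grip": 1},{"x": 0,"y": -0.03,"z": -0.035,"wx": 0,"wy": 0,"wz": 0,"grip": 1},{"x": 0,"y": -0.07,"z": -0.035,"wx": 0,"wy": 0,"wz": 0,"grip": 1},{"x": 0,"y": -0.11,"z": -0.035,"wx": 0,"wy": 0,"wz": 0,"grip": 1},{"x": 0,"y": -0.145,"z": -0.035,"wx": 0,"wy": 0,"wz": 0,"grip": 1},{"x": 0,"y": -0.156,"z": -0.035,"wx": 0,"wy": 0,"wz": 0,"grip": 1},{"x": 0,"y": -0.156,"z": -0.03,"wx": 0,"wy": 0,"wz": 0,"grip": 1},{"x": 0,"y": -0.156,"z": -0.022,"wx": 0,"wy": 0,"wz": 0,"grip": 1},{"x": 0,"y": -0.156,"z": -0.016,"wx": 0,"wy": 0,"wz": 0,"grip": 1},{"x": 0,"y": -0.156,"z": -0.012,"wx": 0,"wy": 0,"wz": 0,"grip": 1},{"x": 0,"y": -0.156,"z": -0.009,"wx": 0,"wy": 0,"wz": 0,"grip": 1},{"x": 0,"y": -0.156,"z": -0.007,"wx": 0,"wy": 0,"wz": 0,"grip": 1},{"x": 0,"y": -0.156,"z": -0.005,"wx": 0,"wy": 0,"wz": 0,"grip": 1},{"x": 0,"y": -0.156,"z": -0.003,"wx": 0,"wy": 0,"wz": 0,"grip": 1},{"x": 0,"y": -0.156,"z": -0.001,"wx": 0,"wy": 0,"wz": 0,"grip": 1},{"x": 0,"y": -0.156,"z": -0.001,"wx": 0,"wy": 0,"wz": 0,"grip": 1},{"x": 0,"y": -0.156,"z": -0.001,"wx": 0,"wy": 0,"wz": 0,"grip": 1}]}}

```text
t: 43.47
position: [662.7, -15.1, 103.5]
eef_rot: [[-0.988, 0.152, 0.0], [0.152, 0.988, -0.0], [-0.0, -0.0, -1.0]]
ft_force: [-7.6, -1.5, 21.9]
grip_width: 0.4
```

Run:
```python
from h import *
o=ctrl.get_obs();p=o["position"];print(o["t"],p.round(2),o["ft_force"].round(1),o["joints"].round(2))
s=cam("scene");crop(s,270,60,430,260,4,"s32")
```

```text
43.4667 [662.68 -15.06 103.5 ] [-7.6 -1.5 21.9] [ 0.56  0.67 -0.91  1.68  0.59  1.09  0.88]
```

View pics/s32.png

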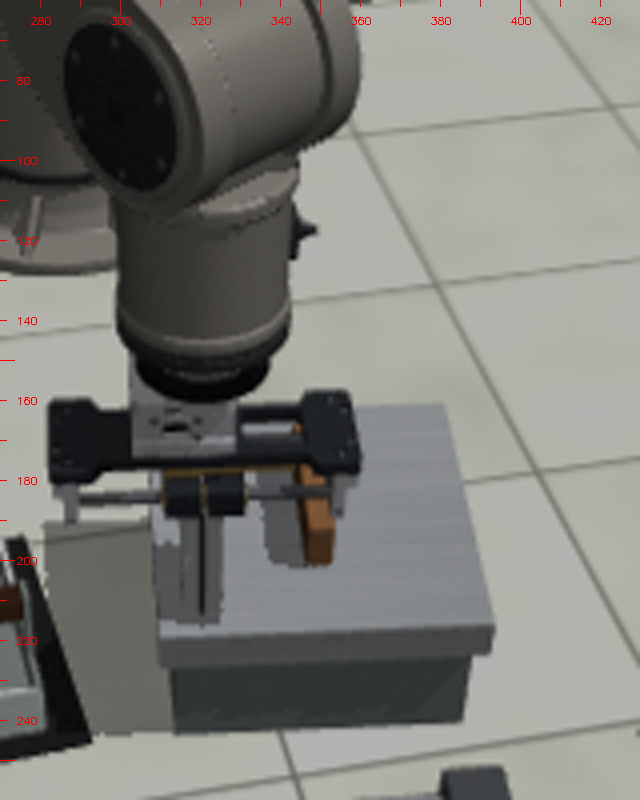

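Third corner bottomed (22 N at z 103.5). Fourth corner: tool x +0.156.

>>> {"name": "servo_tool", "arguments": {"motion": [{"x": 0,"y": 0,"z": 0.001,"wx": 0,"wy": 0,"wz": 0,"grip": 1},{"x": 0,"y": 0,"z": -0.02,"wx": 0,"wy": 0,"wz": 0,"grip": 1},{"x": 0.03,"y": 0,"z": -0.035,"wx": 0,"wy": 0,"wz": 0,"grip": 1},{"x": 0.07,"y": 0,"z": -0.035,"wx": 0,"wy": 0,"wz": 0,"grip": 1},{"x": 0.11,"y": 0,"z": -0.035,"wx": 0,"wy": 0,"wz": 0,"grip": 1},{"x": 0.145,"y": 0,"z": -0.035,"wx": 0,"wy": 0,"wz": 0,"grip": 1},{"x": 0.156,"y": 0,"z": -0.035,"wx": 0,"wy": 0,"wz": 0,"grip": 1},{"x": 0.156,"y": 0,"z": -0.03,"wx": 0,"wy": 0,"wz": 0,"grip": 1},{"x": 0.156,"y": 0,"z": -0.022,"wx": 0,"wy": 0,"wz": 0,"grip": 1},{"x": 0.156,"y": 0,"z": -0.016,"wx": 0,"wy": 0,"wz": 0,"grip": 1},{"x": 0.156,"y": 0,"z": -0.012,"wx": 0,"wy": 0,"wz": 0,"grip": 1},{"x": 0.156,"y": 0,"z": -0.009,"wx": 0,"wy": 0,"wz": 0,"grip": 1},{"x": 0.156,"y": 0,"z": -0.007,"wx": 0,"wy": 0,"wz": 0,"grip": 1},{"x": 0.156,"y": 0,"z": -0.005,"wx": 0,"wy": 0,"wz": 0,"grip": 1},{"x": 0.156,"y": 0,"z": -0.003,"wx": 0,"wy": 0,"wz": 0,"grip": 1},{"x": 0.156,"y": 0,"z": -0.001,"wx": 0,"wy": 0,"wz": 0,"grip": 1},{"x": 0.156,"y": 0,"z": 0,"wx": 0,"wy": 0,"wz": 0,"grip": 1},{"x": 0.156,"y": 0,"z": 0,"wx": 0,"wy": 0,"wz": 0,"grip": 1}]}}

```text
t: 45.02
position: [508.8, 7.6, 103.1]
eef_rot: [[-0.988, 0.154, 0.0], [0.154, 0.988, -0.0], [-0.0, -0.0, -1.0]]
ft_force: [-4.5, -1.1, 20.7]
grip_width: 0.8
```

Run:
```python
from h import *
o=ctrl.get_obs();p=o["position"];print(o["t"],p.round(2),o["ft_force"].round(1),o["joints"].round(2))
```

```text
45.0167 [508.77   7.61 103.1 ] [-4.5 -1.1 20.7] [ 0.69  0.46 -1.02  2.03  0.5   0.92  0.83]
```

>>> {"name": "servo_tool", "arguments": {"motion": [{"x": 0,"y": 0,"z": -0.02,"wx": 0,"wy": 0,"wz": 0,"grip": 1},{"x": 0,"y": 0.03,"z": -0.04,"wx": 0,"wy": 0,"wz": 0,"grip": 1},{"x": 0,"y": 0.07,"z": -0.045,"wx": 0,"wy": 0,"wz": 0,"grip": 1},{"x": 0,"y": 0.11,"z": -0.045,"wx": 0,"wy": 0,"wz": 0,"grip": 1},{"x": 0,"y": 0.145,"z": -0.035,"wx": 0,"wy": 0,"wz": 0,"grip": 1},{"x": 0,"y": 0.156,"z": -0.03,"wx": 0,"wy": 0,"wz": 0,"grip": 1},{"x": 0,"y": 0.156,"z": -0.02,"wx": 0,"wy": 0,"wz": 0,"grip": 1},{"x": 0,"y": 0.156,"z": -0.012,"wx": 0,"wy": 0,"wz": 0,"grip": 1},{"x": 0,"y": 0.156,"z": -0.007,"wx": 0,"wy": 0,"wz": 0,"grip": 1},{"x": 0,"y": 0.156,"z": -0.004,"wx": 0,"wy": 0,"wz": 0,"grip": 1},{"x": 0,"y": 0.156,"z": -0.002,"wx": 0,"wy": 0,"wz": 0,"grip": 1},{"x": 0,"y": 0.156,"z": 0,"wx": 0,"wy": 0,"wz": 0,"grip": 1},{"x": 0,"y": 0.156,"z": 0,"wx": 0,"wy": 0,"wz": 0,"grip": 1}]}}

```text
t: 46.1
position: [532.6, 160.3, 103.2]
eef_rot: [[-0.988, 0.155, -0.0], [0.155, 0.988, -0.001], [-0.0, -0.001, -1.0]]
ft_force: [-5.1, -4.9, 14.3]
grip_width: 0.4
```

>>> {"name": "servo_tool", "arguments": {"motion": [{"x": 0,"y": 0,"z": -0.02,"wx": 0,"wy": 0,"wz": 0,"grip": 1},{"x": -0.03,"y": 0,"z": -0.04,"wx": 0,"wy": 0,"wz": 0,"grip": 1},{"x": -0.07,"y": 0,"z": -0.045,"wx": 0,"wy": 0,"wz": 0,"grip": 1},{"x": -0.11,"y": 0,"z": -0.045,"wx": 0,"wy": 0,"wz": 0,"grip": 1},{"x": -0.145,"y": 0,"z": -0.035,"wx": 0,"wy": 0,"wz": 0,"grip": 1},{"x": -0.156,"y": 0,"z": -0.03,"wx": 0,"wy": 0,"wz": 0,"grip": 1},{"x": -0.156,"y": 0,"z": -0.02,"wx": 0,"wy": 0,"wz": 0,"grip": 1},{"x": -0.156,"y": 0,"z": -0.012,"wx": 0,"wy": 0,"wz": 0,"grip": 1},{"x": -0.156,"y": 0,"z": -0.007,"wx": 0,"wy": 0,"wz": 0,"grip": 1},{"x": -0.156,"y": 0,"z": -0.004,"wx": 0,"wy": 0,"wz": 0,"grip": 1},{"x": -0.156,"y": 0,"z": -0.002,"wx": 0,"wy": 0,"wz": 0,"grip": 1},{"x": -0.156,"y": 0,"z": 0,"wx": 0,"wy": 0,"wz": 0,"grip": 1},{"x": -0.156,"y": 0,"z": 0,"wx": 0,"wy": 0,"wz": 0,"grip": 1}]}}

```text
t: 47.18
position: [686.1, 137.7, 103.4]
eef_rot: [[-0.988, 0.154, -0.0], [0.154, 0.988, -0.0], [-0.0, -0.0, -1.0]]
ft_force: [-3.8, -2.0, 6.1]
grip_width: 0.5
```

>>> {"name": "servo_tool", "arguments": {"motion": [{"x": 0,"y": 0,"z": -0.02,"wx": 0,"wy": 0,"wz": 0,"grip": 1},{"x": 0,"y": -0.03,"z": -0.04,"wx": 0,"wy": 0,"wz": 0,"grip": 1},{"x": 0,"y": -0.07,"z": -0.045,"wx": 0,"wy": 0,"wz": 0,"grip": 1},{"x": 0,"y": -0.11,"z": -0.045,"wx": 0,"wy": 0,"wz": 0,"grip": 1},{"x": 0,"y": -0.145,"z": -0.035,"wx": 0,"wy": 0,"wz": 0,"grip": 1},{"x": 0,"y": -0.156,"z": -0.03,"wx": 0,"wy": 0,"wz": 0,"grip": 1},{"x": 0,"y": -0.156,"z": -0.02,"wx": 0,"wy": 0,"wz": 0,"grip": 1},{"x": 0,"y": -0.156,"z": -0.012,"wx": 0,"wy": 0,"wz": 0,"grip": 1},{"x": 0,"y": -0.156,"z": -0.007,"wx": 0,"wy": 0,"wz": 0,"grip": 1},{"x": 0,"y": -0.156,"z": -0.004,"wx": 0,"wy": 0,"wz": 0,"grip": 1},{"x": 0,"y": -0.156,"z": -0.002,"wx": 0,"wy": 0,"wz": 0,"grip": 1},{"x": 0,"y": -0.156,"z": 0,"wx": 0,"wy": 0,"wz": 0,"grip": 1},{"x": 0,"y": -0.156,"z": 0,"wx": 0,"wy": 0,"wz": 0,"grip": 1}]}}

```text
t: 48.27
position: [662.6, -14.9, 103.3]
eef_rot: [[-0.988, 0.152, -0.0], [0.152, 0.988, 0.001], [0.0, 0.001, -1.0]]
ft_force: [-4.7, 1.8, 9.1]
grip_width: 0.6
```

>>> {"name": "servo_tool", "arguments": {"motion": [{"x": 0,"y": 0,"z": -0.03,"wx": 0,"wy": 0,"wz": 0,"grip": 1},{"x": 0,"y": 0,"z": -0.07,"wx": 0,"wy": 0,"wz": 0,"grip": 1},{"x": 0,"y": 0,"z": -0.11,"wx": 0,"wy": 0,"wz": 0,"grip": 1},{"x": 0.03,"y": -0.04,"z": -0.15,"wx": 0,"wy": 0,"wz": 0,"grip": 1},{"x": 0.06,"y": -0.08,"z": -0.15,"wx": 0,"wy": 0,"wz": 0,"grip": 1},{"x": 0.09,"y": -0.12,"z": -0.15,"wx": 0,"wy": 0,"wz": 0,"grip": 1},{"x": 0.12,"y": -0.16,"z": -0.15,"wx": 0,"wy": 0,"wz": 0,"grip": 1},{"x": 0.14,"y": -0.2,"z": -0.15,"wx": 0,"wy": 0,"wz": 0,"grip": 1},{"x": 0.15,"y": -0.24,"z": -0.15,"wx": 0,"wy": 0,"wz": 0,"grip": 1},{"x": 0.15,"y": -0.28,"z": -0.15,"wx": 0,"wy": 0,"wz": 0,"grip": 1},{"x": 0.15,"y": -0.32,"z": -0.15,"wx": 0,"wy": 0,"wz": 0,"grip": 1},{"x": 0.15,"y": -0.32,"z": -0.15,"wx": 0,"wy": 0,"wz": 0,"grip": 1}]}}

```text
t: 49.27
position: [464.1, -311.6, 253.0]
eef_rot: [[-0.988, 0.154, -0.0], [0.154, 0.988, -0.001], [-0.0, -0.001, -1.0]]
ft_force: [1.3, -0.2, -0.3]
grip_width: 0.8
```

Run:
```python
from h import *
o=ctrl.get_obs();p=o["position"];print(o["t"],p.round(2),o["ft_force"].round(1),o["joints"].round(2))
s=cam("scene");crop(s,290,140,430,260,5,"s33");cv2.imwrite("pics/s33f.png",s["color"][:,:,::-1])
t=cam("top");crop(t,190,130,350,270,5,"t33")
```

```text
49.2667 [ 464.14 -311.62  252.95] [ 1.3 -0.2 -0.3] [ 1.32  0.35 -1.04  1.77  0.33  1.21  1.6 ]
```

View pics/s33.png

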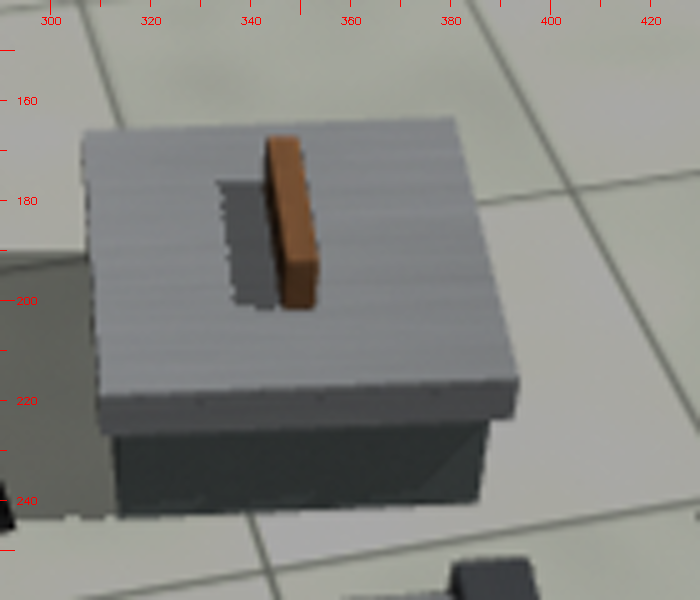

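View pics/t33.png

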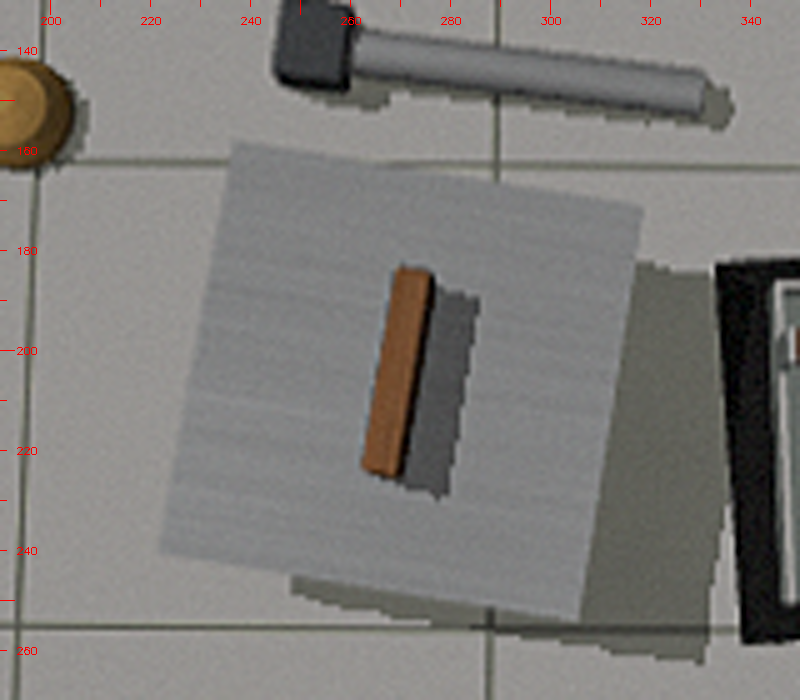

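View pics/s33f.png

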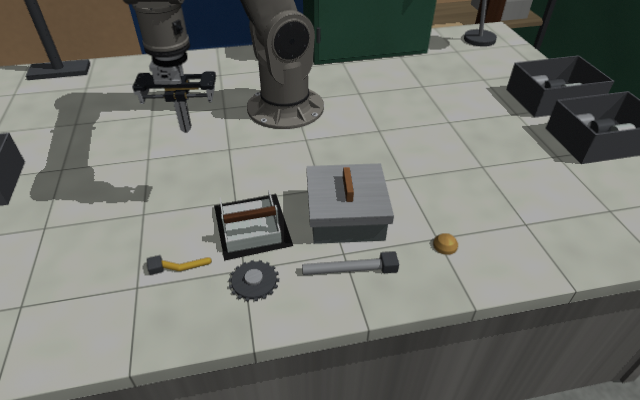

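Run:
```python
from h import *
s=cam("scene");t=cam("top")
S=lambda x,y:(290+x/5,140+y/5);T=lambda x,y:(190+x/5,130+y/5)
tc=[T(232,142),T(643,208),T(580,620),T(160,552)];sc=[S(518,378),S(98,396),S(83,130),S(455,118)]
P=[tri(t,a,s,b)[0] for a,b in zip(tc,sc)];print(np.array(P),np.mean(P,0))
print(np.mean([at(t,a,103) for a in tc],0),np.mean([at(s,a,103) for a in sc],0))
crop(t,325,170,475,290,5,"t34")
```

```text
[[714.2 160.6 100.6]
 [682.6 -45.3  99.9]
 [478.4 -14.  101.7]
 [510.1 191.7 100.4]] [596.325  73.25  100.65 ]
[595.825  72.    103.   ] [598.85   73.575 103.   ]
```

View pics/t34.png

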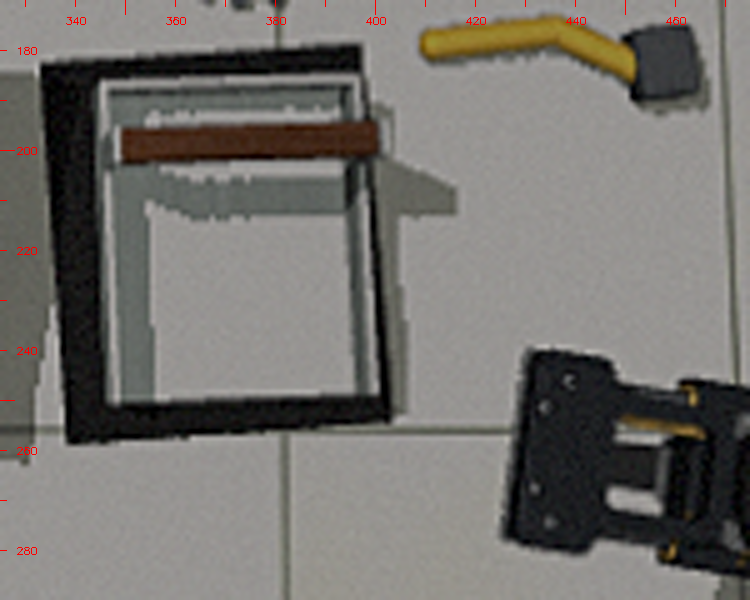

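Run:
```python
from station import ctrl
print(ctrl.finish_job())
```

```text
the job is handed in; nothing more can be done
None
```

The job is done and handed in at about 50 s of the 192 s allowed; no verdict came back.

**What I did:** Two brake shoes and one pedal lay loose, and I put them in the tray, which already held one shoe and one pedal. I tipped the tray about 60 degrees over the tub, saw that it had emptied, and set it back upright on the mat. I then laid the lid on the raised catches and pressed it down with closed fingers over each corner.

**Last checks:**
- **Parts:** All five were in the tub before the lid went on. One shoe stood on end, its top measured at 84 mm, below the 95 mm rim.
- **Catches:** Each corner met a hard stop at 20–38 N with the fingertip at 103–104 mm; 103 mm is fully home. A second press over three of the corners found them still down at 103.2–103.4 mm. The fourth, pressed last in the first round to 103.1 mm, I did not repeat.
- **Lid:** It is centred on the tub to about 1–2 mm and level to about 2 mm across the corners. The camera put its top at 100.7 mm instead of 103 mm. I put that down to the camera reading 1–4 mm low, as it had earlier on the lid.
- **Tray and bystanders:** The tray stands upright on its mat, well within 50 mm of centre. The bystanders look unmoved in the pictures, which I judged by eye. The gripper ended clear of everything.

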